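# Index, lock and load the specimen table

### The arm

A 6-joint arm with a two-finger parallel gripper is mounted at the origin on a cart in front of the work surface, level with it; the furniture and walls round the work are solid. World frame = base frame: x ahead of the robot, y to its left, z up, the work surface at z = 0. Lengths are in m, angles in rad, forces in N, time in s.
With the tool pointing down it reaches from about 0.375 to 0.975 m from the base axis. Payload 3.8 kg.
Tool frame: the origin (TCP) lies at the very end of the fingers, on their centre line; the grasp point (between the pads) lies 19 mm behind it; z points along the fingers, y is the direction in which the jaws open and shut (so a half turn about z gives the same grasp; the last joint's range is limited). The gripper opens to 85 mm and grips with 20 to 120 N. Pads are 22 mm wide; open, the fingers measure 114 mm over their backs; the gripper's body (76 mm by 85 mm) begins 54 mm behind the grasp point. The pads swing forward as they close: fully open they stand 13 mm farther back than shut.
Start: joints at [1.275, 0.264, 1.604, -0, 1.274, -0.037], TCP at [0.173, 0.653, 0.231] pointing down, gripper open.
Joint ranges: [-2.63, 2.63], [-0.94, 2.18], [0.31, 2.57], [-1.31, 4.45], [0, 2.66], [-2.55, 2.55]. Speed limits (rad/s): [2.57, 2.57, 3.14, 3.14, 3.14, 3.14].

### API

Orientations are given as a rotation vector (axis times angle).
In Python, from workcell import bot, read_camera, finish_job gives the robot as it stands. The module is installed in compiled form; this text tells all that it offers.
- The arm moves only by the tool servo_tool, never from a script. Its argument "targets" is text: rows parted by semicolons, each of 7 numbers parted by spaces: the turn, a rotation vector about the tool's x, y, z in rad, then the shift along the tool's x, y, z in mm, then the finger opening in mm, from 0 to 85.4. In form: wx wy wz x y z gripper; .... A call has 1 to 8 rows; each row shifts and turns the pose as measured when the row begins, along the tool's axes as they then stand; what a row does not reach is not made up. A row lasts 1/12 s, in which the tool goes at most 41.7 mm and 7.16 degrees, less where a joint would pass 70% of its speed; a pose out of reach is approached as far as the arm can. A call is refused whole if a number of a shift passes 41.7 or a number of a turn 0.125, either way. A call with a gripper value outside its range is refused whole. The fingers move at their own pace and stop on an object; "newtons" is the grip in N (left out, the last holds). Time passes only in rows, so rows that do not move let the fingers close. It gives the time, the measured TCP pose, the force and the opening at its end, in the units of the state.
- bot.read_state(): the state, without advancing time (a new reading comes with each control period).
- read_camera(name): name is "side" or "top"; returns a dict with "image" (420x560x3 uint8, red, green, blue), "mtx" (3x3 intrinsics, pixels), "eye" and "orientation" of the camera in the world. Camera axes: x right, y up, looking along -z (the intrinsics and any distortion apply to the point x, -y, -z); pixel columns grow to the right and rows downward; lengths in m; the calibration is good to about 2 mm. A picture is of the moment at which its call begins. There is no depth.
- finish_job(): hands the job in, once; it reports no verdict.
The state is a dict: "time": time; "q": joint angles; "joint_vel": joint speeds; "joint_torque": joint torques, N m; "tool_pos": TCP position; "tcp_rot": TCP orientation; "wrist_force": force on the tool from outside, world axes, zero at the start; "torque": the same for the moment, N m; "width": opening from 0.0 (shut) to 1.0 (fully open).
Only numpy, scipy, OpenCV 4.12 (cv2) and the standard library are available. Lean on these libraries where they do the work, as an engineer would, in place of code of your own. Each camera call takes 0.05 s, during which the arm holds its last target.

### The job

Put the round steel reference block from the index plate back inside the yellow square on the bench. Turn the plate by its black bar knob until the hole in its tab lines up with the hole in the lug of the green base, then take the red-handled locking pin from the blue block and push it fully home through both holes. Only once the plate is locked, set every black or cream specimen that is there right way up in the middle of a ring on the plate, one to a ring, black in black rings and cream in yellow rings; leave the tape roll and the loupe where they lie.

Things in the scene. Friction and masses are not known exactly. Their poses are not given: they have to be found in the camera images.
- fixture: index table, fixed to the bench: round green base, 236 mm diameter, 24 mm high, with a dark steel lug 48 x 48 mm, 24 mm high, at its +y side. Origin on the plate's turning axis at bench level, z up. Tall machines stand beside it: a tester fills the bench left of y = 0.15 beyond x = 0.42 (its foot, under 32 mm, reaches to y = 0.12), another stands right of y = -0.42.
- lug_hole (a point): centre of the mouth (top, 24 mm above the bench) of the 14 mm vertical through hole in the lug, 143 mm from the plate's axis along the fixture's +y.
- index_plate (a joint): angle of the round aluminium plate on the base, rad, positive counter-clockwise seen from above; 0 = tab hole exactly over lug hole. Starts between -1.3 and -0.45; stops at -1.6 and +0.4. Stays where it is left (friction about 0.12 N m), so it must be turned, and a light push also turns it. Plate 250 mm diameter, 10 mm thick, its top 35 mm above the bench, 1 mm gap over base and lug.
- tab_hole (a point): centre of the mouth (top, 35 mm above the bench) of the 14 mm through hole in the plate's square tab (44 x 44 mm, 10 mm thick), 143 mm from the plate's axis; turns with the plate.
- knob_grip (a point): point on the plate's axis inside the black bar knob, 28 mm above the plate top (63 mm above the bench), the height to grip. The bar is 14 mm wide along this point's x, 56 mm long along its y (which points to the tab), and 40 mm tall, standing on the plate top.
- yellow_ring_1 (a point): centre of a painted yellow ring on the plate's top (ring 44 mm inside, 51 mm outside diameter, flat paint). Six rings, black and yellow in turn, sit 68 mm from the plate's axis, 60 degrees apart; this one 90 degrees clockwise of the tab seen from above; turns with the plate; plate top is 35 mm above the bench.
- black_ring_1 (a point): centre of a painted black ring on the plate's top (ring 44 mm inside, 51 mm outside diameter, flat paint). Six rings, black and yellow in turn, sit 68 mm from the plate's axis, 60 degrees apart; this one 30 degrees clockwise of the tab; turns with the plate; plate top is 35 mm above the bench.
- yellow_ring_2 (a point): centre of a painted yellow ring on the plate's top (ring 44 mm inside, 51 mm outside diameter, flat paint). Six rings, black and yellow in turn, sit 68 mm from the plate's axis, 60 degrees apart; this one 30 degrees counter-clockwise of the tab; turns with the plate; plate top is 35 mm above the bench.
- black_ring_2 (a point): centre of a painted black ring on the plate's top (ring 44 mm inside, 51 mm outside diameter, flat paint). Six rings, black and yellow in turn, sit 68 mm from the plate's axis, 60 degrees apart; this one 90 degrees counter-clockwise of the tab; turns with the plate; plate top is 35 mm above the bench.
- yellow_ring_3 (a point): centre of a painted yellow ring on the plate's top (ring 44 mm inside, 51 mm outside diameter, flat paint). Six rings, black and yellow in turn, sit 68 mm from the plate's axis, 60 degrees apart; this one 150 degrees counter-clockwise of the tab; turns with the plate; plate top is 35 mm above the bench.
- black_ring_3 (a point): centre of a painted black ring on the plate's top (ring 44 mm inside, 51 mm outside diameter, flat paint). Six rings, black and yellow in turn, sit 68 mm from the plate's axis, 60 degrees apart; this one 150 degrees clockwise of the tab; turns with the plate; plate top is 35 mm above the bench.
- ref_block: round steel reference block, 50 mm diameter, 10 mm high, 0.15 kg, lying flat on the plate at the start; origin at the centre of its underside, z up.
- park_square: yellow square outline, 72 mm outside and 62 mm inside, painted flat on the bench behind and to the left of the index table: the reference block's place; origin at its centre.
- pin_block: blue parking block, fixed, 50 x 50 x 40 mm, with a 14 mm vertical through hole in its middle in which the pin stands at the start; origin at the centre of its underside.
- lock_pin: locking pin, upright: steel shank 12 mm diameter and 32 mm long (last 7 mm tapered to 6 mm) below a collar 24 mm diameter, 4 mm thick; above the collar a red grip 18 mm diameter, 36 mm tall. Origin at the centre of the collar's underside, z up along the grip. 60 to 130 g. Fully home the collar lies on the tab.
- black_puck_1: mounted specimen: black resin disc, 30 mm diameter, 16 mm high, 24 g, standing on its flat underside on the bench, pale polished patch on top; origin at the centre of its underside, z up. May be absent.
- black_puck_2: mounted specimen: black resin disc, 30 mm diameter, 18 mm high, 24 g, standing on its flat underside on the bench, pale polished patch on top; origin at the centre of its underside, z up. May be absent.
- black_puck_3: mounted specimen: black resin disc, 30 mm diameter, 16 mm high, 24 g, standing on its flat underside on the bench, pale polished patch on top; origin at the centre of its underside, z up. May be absent.
- cream_puck_1: mounted specimen: cream resin disc, 30 mm diameter, 20 mm high, 24 g, standing on its flat underside on the bench, pale polished patch on top; origin at the centre of its underside, z up. May be absent.
- cream_puck_2: mounted specimen: cream resin disc, 30 mm diameter, 20 mm high, 24 g, standing on its flat underside on the bench, pale polished patch on top; origin at the centre of its underside, z up. May be absent.
- tape_roll: bystander: roll of yellow adhesive tape lying flat, 70 mm diameter, 18 mm high; origin at the centre of its underside.
- loupe: bystander: folding black loupe, 50 x 36 x 18 mm; origin at the centre of its underside.
There are look-alikes about, which are no part of the job. Leave any brown look-alike of the ref_block alone.

How it is judged:
On the way, in this order (a step that is already met when the one before it is completed fails the run):
1. the plate is turned until the tab's hole lies over the lug's hole (within 0.03 rad) (value of joint index_plate between -0.03 and 0.03 rad), for 0.2 s.
2. the pin stands in both holes with its collar down on the tab, while no specimen is on the plate yet (all of step 1 and horizontal distance between lock_pin and lug_hole below 0.005 m and z of lock_pin in the frame of tab_hole below 0.004 m and angle between lock_pin's own z axis and vertical below 0.1 rad and horizontal distance between each of black_puck_1, black_puck_2, black_puck_3, cream_puck_1, cream_puck_2 and knob_grip above 0.12 m), for 0.2 s.
At the end, for the whole second after the job is handed in: Plate within 0.03 rad of aligned; pin upright in both holes, collar within 4 mm of the tab; reference block flat within 15 mm of the square's middle; every specimen present right way up and at rest on the plate within 9 mm of the centre of a ring of its colour (black in black, cream in yellow) (all of step 1 and horizontal distance between lock_pin and lug_hole below 0.005 m and z of lock_pin in the frame of tab_hole below 0.004 m and angle between each of lock_pin, ref_block's own z axis and vertical below 0.1 rad and horizontal distance between ref_block and park_square below 0.015 m and height (world z) of ref_block below 0.005 m and linear speed of each of ref_block, black_puck_1, black_puck_2, black_puck_3, cream_puck_1, cream_puck_2 below 0.02 m/s and (horizontal distance between black_puck_1 and black_ring_1 below 0.009 m or horizontal distance between black_puck_1 and black_ring_2 below 0.009 m or horizontal distance between black_puck_1 and black_ring_3 below 0.009 m) and height (world z) of black_puck_1 between 0.03 and 0.041 m and angle between each of black_puck_1, black_puck_2, black_puck_3, cream_puck_1, cream_puck_2's own z axis and vertical below 0.12 rad and (horizontal distance between black_puck_2 and black_ring_1 below 0.009 m or horizontal distance between black_puck_2 and black_ring_2 below 0.009 m or horizontal distance between black_puck_2 and black_ring_3 below 0.009 m) and height (world z) of black_puck_2 between 0.03 and 0.041 m and (horizontal distance between black_puck_3 and black_ring_1 below 0.009 m or horizontal distance between black_puck_3 and black_ring_2 below 0.009 m or horizontal distance between black_puck_3 and black_ring_3 below 0.009 m) and height (world z) of black_puck_3 between 0.03 and 0.041 m and (horizontal distance between cream_puck_1 and yellow_ring_1 below 0.009 m or horizontal distance between cream_puck_1 and yellow_ring_2 below 0.009 m or horizontal distance between cream_puck_1 and yellow_ring_3 below 0.009 m) and height (world z) of cream_puck_1 between 0.03 and 0.041 m and (horizontal distance between cream_puck_2 and yellow_ring_1 below 0.009 m or horizontal distance between cream_puck_2 and yellow_ring_2 below 0.009 m or horizontal distance between cream_puck_2 and yellow_ring_3 below 0.009 m) and height (world z) of cream_puck_2 between 0.03 and 0.041 m); the robot touches nothing.
It fails at once if the tape roll or the loupe is pushed away (distance of any of tape_roll, loupe from where it was at the start of the episode above 0.03 m).
Of black_puck_1, black_puck_2, black_puck_3, cream_puck_1, cream_puck_2 only 3 to 5 are there at a start; the rules pass over those that are not, and their reading is None.
At some moment in a run one of black_puck_1, black_puck_2, black_puck_3, cream_puck_1, cream_puck_2 may be knocked a few centimetres aside while the robot is not near it.
It also fails if it takes over 210 s, if anything falls off the work surface, if the arm or the gripper's body presses on something with over 40 N, if the wrist force passes 120 N, or if a joint passes its speed limit or range.

## Working session

There is one attempt and no reset: what is moved stays moved. The work goes in short steps, Python scripts to look and compute and a tool call to move; the robot and the scene stay as the last step left them, time stands still between calls to the robot, and variables do not carry over. Pictures are saved under pics/ and viewed, and the job is handed in when it is done.

Besides the shell and the picture viewer there is one more tool, called by a JSON object that holds its "name" and its "arguments", one argument or row to a line. servo_tool: Moves the arm, as the interface text tells. Its arguments: {"type":"object","properties":{"targets":{"type":"string"},"newtons":{"type":"number"}},"required":["targets"]}

```bash
mkdir -p pics; ls
python3 - <<'E'
from workcell import bot, read_camera
import cv2
print(bot.read_state())
for n in("side","top"):
    c=read_camera(n); print(n,c["mtx"],c["eye"],c["orientation"],[k for k in c])
    cv2.imwrite(f"pics/{n}0.png",c["image"][:,:,::-1])
E
```

```text
pics
{'time': 0.0, 'q': array([ 1.27509518e+00,  2.64787650e-01,  1.60537232e+00, -3.24617987e-06,
        1.27368826e+00, -3.68718724e-02]), 'joint_vel': array([-0.00099464,  0.00026534,  0.0006402 , -0.00204538,  0.0001646 ,
       -0.00067901]), 'joint_torque': array([-1.46723665e-03, -5.15123212e+01, -3.67310822e+01, -1.33229819e-04,
        1.29153611e-02,  2.33404506e-05]), 'tool_pos': array([0.17253813, 0.65182436, 0.22993968]), 'tcp_rot': array([-0.40538463, -3.1149525 ,  0.00349456]), 'wrist_force': array([-0.39555511,  0.80766965, -0.00902606]), 'torque': array([ 0.0004609 ,  0.04910126, -0.03506147]), 'width': 1.0004406697832544}
side [[447.52872604   0.         279.57815712]
 [  0.         447.52872604 207.64104359]
 [  0.           0.           1.        ]] [ 0.03327242 -0.7776323   0.543728  ] [ 1.09064539 -0.29660654 -0.48403667] ['image', 'mtx', 'eye', 'orientation']
top [[460.83951523   0.         286.28882966]
 [  0.         460.83951523 205.82805944]
 [  0.           0.           1.        ]] [0.34212234 0.05197403 1.22646212] [ 0.14998564 -0.11865799 -1.5912175 ] ['image', 'mtx', 'eye', 'orientation']
```

View pics/side0.png

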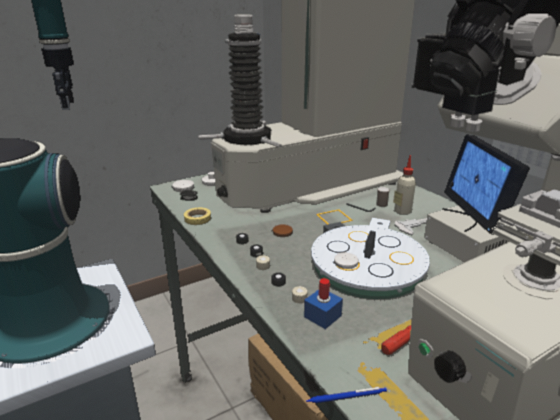

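View pics/top0.png

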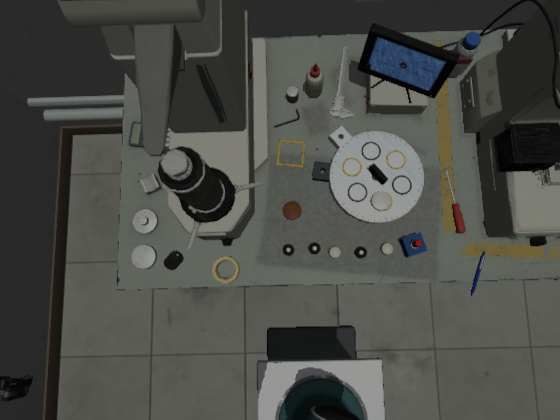

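```bash
cat > h.py <<'E'
import numpy as np, cv2
from scipy.spatial.transform import Rotation as R
from workcell import bot, read_camera, finish_job
def cam(n):
    c=read_camera(n); c["Rm"]=R.from_rotvec(c["orientation"]).as_matrix(); return c
def ray(c,u,v):
    d=np.linalg.inv(c["mtx"])@np.array([u,v,1.]); d=c["Rm"]@np.array([d[0],-d[1],-d[2]]); return d/np.linalg.norm(d)
def onz(c,u,v,z):
    d=ray(c,u,v); return c["eye"]+d*(z-c["eye"][2])/d[2]
def proj(c,p):
    q=c["Rm"].T@(np.asarray(p,float)-c["eye"]); q=c["mtx"]@np.array([q[0],-q[1],-q[2]]); return q[:2]/q[2]
def tri(c1,p1,c2,p2):
    d1,d2=ray(c1,*p1),ray(c2,*p2); A=np.stack([d1,-d2],1)
    s=np.linalg.lstsq(A,c2["eye"]-c1["eye"],rcond=None)[0]
    a,b=c1["eye"]+d1*s[0],c2["eye"]+d2*s[1]; return (a+b)/2,np.linalg.norm(a-b)
def crop(c,name,u0,v0,u1,v1,k):
    cv2.imwrite(f"pics/{name}.png",cv2.resize(c["image"][v0:v1,u0:u1,::-1],None,fx=k,fy=k,interpolation=cv2.INTER_CUBIC))
def blobs(mask,amin=8):
    n,l,s,ce=cv2.connectedComponentsWithStats(mask.astype(np.uint8))
    return [(ce[i].round(2),s[i,4],s[i,:4]) for i in range(1,n) if s[i,4]>=amin]
def togo(target,yaw=None,tilt=True):
    """needed motion in tool axes (mm, rad). yaw = world angle of tool y axis (mod pi)"""
    s=bot.read_state(); M=R.from_rotvec(s["tcp_rot"]).as_matrix(); t=s["time"]
    d=np.asarray(target)-s["tool_pos"]; print("t",round(t,2),"pos",s["tool_pos"].round(4),"F",s["wrist_force"].round(1),"w",round(s["width"]*85.4,1))
    ya=np.arctan2(M[1,1],M[0,1]); print("tool y ang",round(ya,3),"x ang",round(np.arctan2(M[1,0],M[0,0]),3),"tool z",M[:,2].round(3))
    print("world d mm",(d*1000).round(1),"tool d mm",(M.T@d*1000).round(1))
    if yaw is None: yaw=ya
    dy=(yaw-ya+np.pi/2)%np.pi-np.pi/2
    y=np.array([np.cos(ya+dy),np.sin(ya+dy),0]);z=np.array([0,0,-1.]);W=np.stack([np.cross(y,z),y,z],1)
    print("rot tool",R.from_matrix(M.T@W).as_rotvec().round(3),"tool d after rot",(W.T@d*1000).round(1),"q6",s["q"][5].round(3))
E
python3 - <<'E'
from h import *
c=cam("top");crop(c,"top1",255,110,435,275,4.4)
c=cam("side");crop(c,"side1",225,190,445,335,3.6)
E
```

```text
(no output)
```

View pics/top1.png

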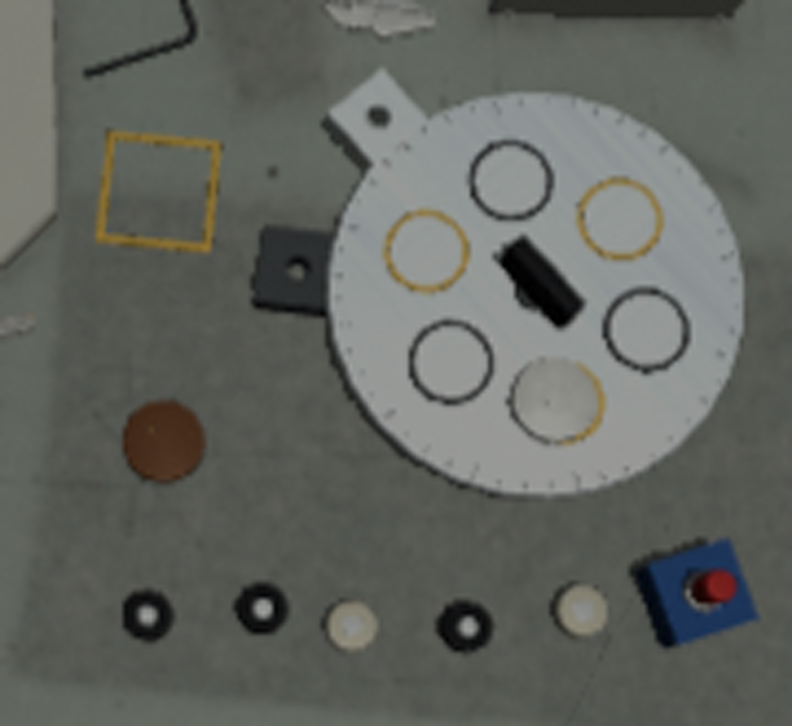

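View pics/side1.png

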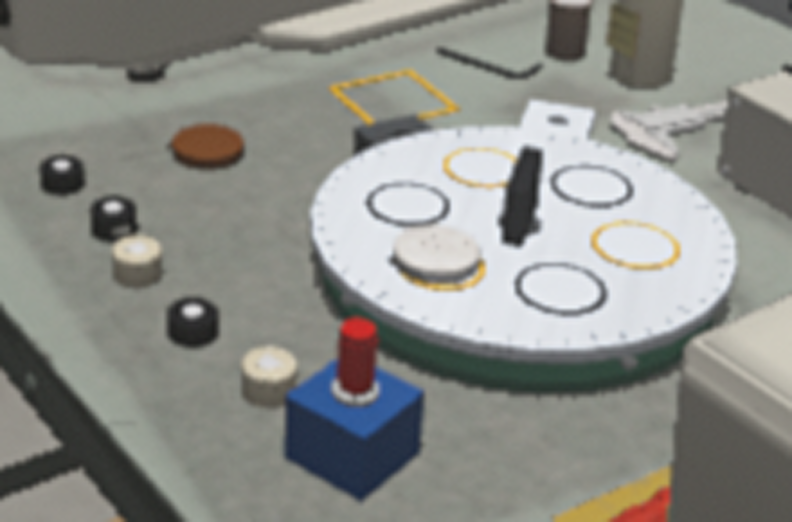

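Run:
```python
from h import *
for n in("top","side"):
    c=cam(n); np.savez(f"{n}0.npz",**c)
    hsv=cv2.cvtColor(c["image"],cv2.COLOR_RGB2HSV).astype(int); H,S,V=hsv[...,0],hsv[...,1],hsv[...,2]
    roi=np.zeros(H.shape,bool)
    if n=="top": roi[110:275,255:435]=1
    else: roi[190:335,225:445]=1
    for nm,m in dict(yel=(H>15)&(H<32)&(S>110)&(V>90),red=((H<5)|(H>174))&(S>150)&(V>70),blue=(H>100)&(H<130)&(S>120),brown=(H>4)&(H<15)&(S>110)&(V>50),black=(V<55),white=(V>165)&(S<60),cream=(H>15)&(H<35)&(S>25)&(S<110)&(V>110)).items():
        print(n,nm)
        for b in blobs(m&roi,7): print("   ",b[0],b[1],b[2])
```

```text
top yel
    [290.35 153.75] 179 [277 140  28  27]
    [388.43 164.  ] 7 [387 161   5   7]
    [402.57 164.  ] 7 [400 161   5   7]
    [345.4 172.4] 10 [343 169   7   7]
    [390.3 203.5] 10 [388 199   4  10]
top red
    [418.2  242.66] 35 [415 240   7   7]
top blue
    [411.86 244.75] 320 [400 233  27  24]
top brown
    [291.67 209.91] 251 [283 202  18  17]
top black
    [289.9  119.69] 52 [274 110  26  17]
    [395.39 111.35] 204 [366 110  58   4]
    [340.33 135.89] 9 [339 135   4   3]
    [332.79 142.3 ] 33 [328 137  10  12]
    [323.11 175.76] 343 [312 162  39  54]
    [377.12 174.03] 186 [369 164  18  20]
    [403.03 246.37] 86 [398 236  11  21]
    [413.   242.87] 30 [410 240   7   7]
    [313.88 247.82] 91 [308 242  13  12]
    [287.92 249.53] 88 [283 244  11  12]
    [381.1 248.5] 10 [380 244   4  10]
    [360.01 252.01] 96 [354 247  13  11]
top white
top cream
    [397.54 153.93] 46 [387 150  19  13]
    [352.86 160.91] 44 [343 157  19  13]
    [386.25 159.5 ] 8 [386 157   2   6]
    [395.24 165.86] 29 [387 162  18   7]
    [349.83 171.85] 41 [342 164  19  13]
    [388.4  20
[... 1573 characters left out ...]
2.62 258.86] 78 [256 255  14   8]
    [435.19 286.34] 457 [418 272  27  32]
    [278.17 275.92] 12 [276 275   5   3]
    [299.24 290.47] 113 [292 286  15  10]
    [319.   298.57] 7 [317 297   5   4]
side cream
    [407.2  190.87] 15 [404 190   7   4]
    [328.06 213.2 ] 49 [316 209  28  16]
    [345.98 217.88] 41 [339 209  15  15]
    [324.43 216.86] 21 [320 213  10  12]
    [356.83 236.06] 63 [348 231  21  12]
    [400.36 257.71] 94 [389 251  25  14]
    [262.42 259.29] 86 [256 255  14   9]
    [351.24 267.78] 41 [341 262  19   9]
    [337.43 266.57] 7 [336 265   4   4]
    [299.15 291.16] 116 [292 286  16  11]
    [396.24 325.43] 46 [378 319  34  16]
    [256.14 333.71] 7 [254 333   5   2]
```

Run:
```python
from h import *
T=dict(np.load("top0.npz"));S=dict(np.load("side0.npz"))
t=lambda p:((p[0]+.5)/4.4-.5+255,(p[1]+.5)/4.4-.5+110)
s=lambda p:((p[0]+.5)/3.6-.5+225,(p[1]+.5)/3.6-.5+190)
P=dict(b_far=((511,180),(592,186)),y_far=((620,219),(636,245)),b_right=((646,329),(561,288)),y_left=((427,250),(483,167)),b_near=((451,362),(408,204)),tab=((378,116),(558,120)),
 ref=((550,399),(437,249)),pintop=((720,582),(359,327)),bp1=((147,615),(62,165)),bp2=((263,609),(113,206)),bp3=((467,626),(193,312)),cp1=((352,624),(137,247)),cp2=((583,609),(269,361)),brown=((164,440),(208,142)))
for k,(a,b) in P.items():
    p,e=tri(T,t(a),S,s(b)); print(k,p.round(4),"gap",round(e,4))
pr=lambda a,z:onz(T,*t(a),z)[:2]
ang0={'b_far':-30,'y_far':-90,'b_right':-150,'y_left':30,'b_near':90,'tab':0}
A=[];B=[]
for k,a in ang0.items():
    q=pr(P[k][0],.035); r=.143 if k=='tab' else .068
    z=r*np.exp(1j*np.radians(a)); A+= [[1,0,z.real,-z.imag],[0,1,z.imag,z.real]];B+=list(q)
x,res,_,_=np.linalg.lstsq(np.array(A),np.array(B),rcond=None); print("centre",x[:2],"scale",np.hypot(*x[2:]),"tab dir",np.arctan2(x[3],x[2]),"resid",(np.array(A)@x-B).round(4))
# same in side
lug=pr((297,268),.024);print("lug",lug); d=lug-x[:2]; print("dist",np.hypot(*d),"dir",np.arctan2(d[1],d[0]))
B=[]
for k,a in ang0.items(): B+=list(onz(S,*s(P[k][1]),.035)[:2])
x=np.linalg.lstsq(np.array(A),np.array(B),rcond=None)[0]; print("side: centre",x[:2],"scale",np.hypot(*x[2:]),"tab dir",np.arctan2(x[3],x[2]),"resid",(np.array(A)@x-B).round(4))
c=[onz(T,*t(a),0)[:2] for a in((109,133),(219,145),(209,250),(98,239))];print("square",np.mean(c,0),np.array(c).round(4).tolist())
c=[onz(S,*s(a),0)[:2] for a in((331,88),(407,70),(460,107),(378,123))];print("square side",np.mean(c,0))
```

```text
b_far [ 0.6907 -0.155   0.034 ] gap 0.0018
y_far [ 0.6646 -0.2193  0.034 ] gap 0.0015
b_right [ 0.5962 -0.2305  0.0342] gap 0.0016
y_left [ 0.648  -0.1019  0.0346] gap 0.0026
b_near [ 0.579  -0.1132  0.0344] gap 0.002
tab [ 0.734  -0.0764  0.0331] gap 0.0016
ref [ 0.5546 -0.1701  0.0407] gap 0.0002
pintop [ 0.4395 -0.2518  0.0781] gap 0.0027
bp1 [0.4341 0.0721 0.0148] gap 0.0016
bp2 [0.4357 0.0031 0.018 ] gap 0.0017
bp3 [ 0.4229 -0.1178  0.0137] gap 0.0021
cp1 [ 0.4249 -0.049   0.0194] gap 0.0028
cp2 [ 0.4306 -0.1858  0.0194] gap 0.0027
brown [0.5405 0.0596 0.0079] gap 0.0023
centre [ 0.62261096 -0.16648041] scale 1.0064829304020302 tab dir 0.6746153589274844 resid [-0.001  -0.0008  0.0004 -0.0003  0.001   0.0006 -0.0015 -0.0002  0.0001
  0.0006  0.001   0.0001]
lug [ 0.64282692 -0.02459253]
dist 0.14332081023177273 dir 1.4292704473007118
side: centre [ 0.61993743 -0.16696586] scale 1.0017298568130417 tab dir 0.6727662497155453 resid [-0.0011 -0.0008 -0.0001  0.      0.0007  0.0008 -0.0012 -0.0014  0.0002
  0.0001  0.0015  0.0012]
square [0.70048761 0.0585186 ] [[0.7395, 0.0889], [0.7296, 0.0199], [0.6619, 0.0281], [0.6709, 0.0971]]
square side [0.70040093 0.0603182 ]
```

Run:
```python
from h import *
togo((.15,.38,.231),1.57)
```

```text
t 0.3 pos [0.1727 0.6523 0.2308] F [0. 1. 0.] w 85.6
tool y ang 1.312 x ang 2.883 tool z [-0.    -0.001 -1.   ]
world d mm [-2.270e+01 -2.723e+02  2.000e-01] tool d mm [ -47.8 -269.     0. ]
rot tool [-0.001 -0.    -0.258] tool d after rot [ 2.250e+01 -2.723e+02 -2.000e-01] q6 -0.037
```

{"name": "servo_tool", "arguments": {
  "targets": "0 0 -0.086 -6 -34 0 85; 0 0 -0.086 -3 -34 0 85; 0 0 -0.086 0 -34 0 85; 0 0 0 5 -34 0 85; 0 0 0 5 -34 0 85; 0 0 0 5 -34 0 85; 0 0 0 5 -34 0 85; 0 0 0 0 -20 0 85"
}}

```text
time: 0.97
tool_pos: [0.1444, 0.3869, 0.2257]
tcp_rot: [0.024, -3.14, 0.005]
wrist_force: [-0.1, -0.3, -0.1]
width: 1.0
```

Run:
```python
from h import *
togo((.33,.18,.231),1.57)
```

```text
t 0.97 pos [0.1444 0.3869 0.2257] F [-0.1 -0.3 -0.1] w 85.4
tool y ang 1.586 x ang -3.126 tool z [-0.001 -0.003 -1.   ]
world d mm [ 185.6 -206.9    5.3] tool d mm [-182.4 -209.8   -4.9]
rot tool [-0.003 -0.001  0.016] tool d after rot [-185.8 -206.8   -5.3] q6 -0.433
```

{"name": "servo_tool", "arguments": {
  "targets": "0 0 0 -30 -30 -2 85; 0 0 0 -30 -30 -2 85; 0 0 0 -30 -35 -1 85; 0 0 0 -30 -35 0 85; 0 0 0 -30 -38 0 85; 0 0 0 -30 -38 0 85; 0 0 0 -10 -40 0 85; 0 0 0 -10 -40 0 85"
}}

```text
time: 1.63
tool_pos: [0.3339, 0.1205, 0.2331]
tcp_rot: [-0.051, 3.133, 0.007]
wrist_force: [1.3, -0.6, -0.6]
width: 0.995
```

Run:
```python
from h import *
togo((.5545,-.170,.10),1.65)
```

```text
t 1.63 pos [0.3339 0.1205 0.2331] F [ 1.3 -0.6 -0.6] w 85.0
tool y ang 1.603 x ang -3.109 tool z [ 0.008  0.005 -1.   ]
world d mm [ 220.6 -290.5 -133.1] tool d mm [-210.  -298.1  133.4]
rot tool [ 0.004  0.008 -0.047] tool d after rot [-196.9 -307.1  133.1] q6 -1.33
```

{"name": "servo_tool", "arguments": {
  "targets": "0 0 -0.02 -25 -38 0 85; 0 0 -0.02 -25 -38 0 85; 0 0 0 -25 -38 5 85; 0 0 0 -25 -38 10 85; 0 0 0 -25 -38 15 85; 0 0 0 -25 -38 20 85; 0 0 0 -25 -38 20 85; 0 0 0 -25 -35 20 85"
}}

```text
time: 2.3
tool_pos: [0.5272, -0.1382, 0.1656]
tcp_rot: [-0.104, 3.111, 0.003]
wrist_force: [0.1, 0.5, 1.3]
width: 0.991
```

Run:
```python
from h import *
togo((.5545,-.170,.10),1.65)
```

```text
t 2.3 pos [ 0.5272 -0.1382  0.1656] F [0.1 0.5 1.3] w 84.7
tool y ang 1.638 x ang -3.075 tool z [ 0.029  0.003 -1.   ]
world d mm [ 27.3 -31.8 -65.6] tool d mm [-23.2 -33.6  66.3]
rot tool [ 0.001  0.029 -0.012] tool d after rot [-24.7 -33.9  65.6] q6 -1.953
```

{"name": "servo_tool", "arguments": {
  "targets": "0 0 0 -12 -17 10 85; 0 0.028 -0.01 -12 -17 16 85; 0 0 0 0 0 20 85; 0 0 0 0 0 0 85; 0 0 0 0 0 0 85"
}}

```text
time: 2.72
tool_pos: [0.558, -0.1801, 0.1143]
tcp_rot: [0.109, -3.138, -0.0]
wrist_force: [-0.6, -0.7, 0.5]
width: 0.993
```

Run:
```python
from h import *
togo((.5545,-.170,.037),1.65)
c=cam("top");crop(c,"top2",325,130,435,260,4.4)
c=cam("side");crop(c,"side2",300,190,445,300,4.4)
```

```text
t 2.72 pos [ 0.558  -0.1801  0.1143] F [-0.6 -0.7  0.5] w 84.8
tool y ang 1.64 x ang -3.072 tool z [-0.002 -0.    -1.   ]
world d mm [ -3.5  10.1 -77.3] tool d mm [ 2.6 10.3 77.3]
rot tool [ 0.    -0.002 -0.01 ] tool d after rot [ 2.6 10.4 77.3] q6 -1.994
```

View pics/side2.png

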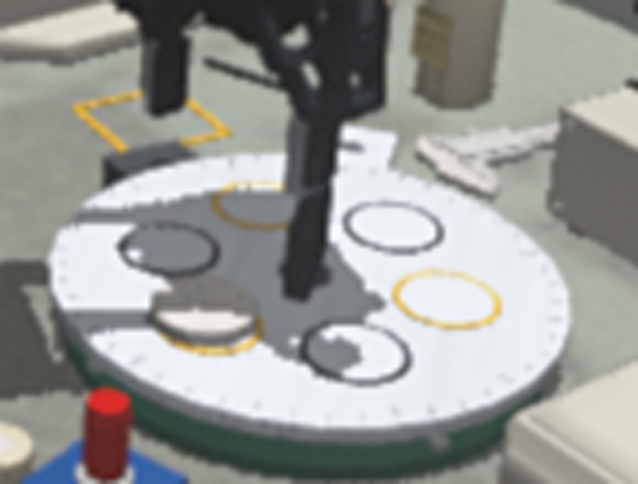

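View pics/top2.png

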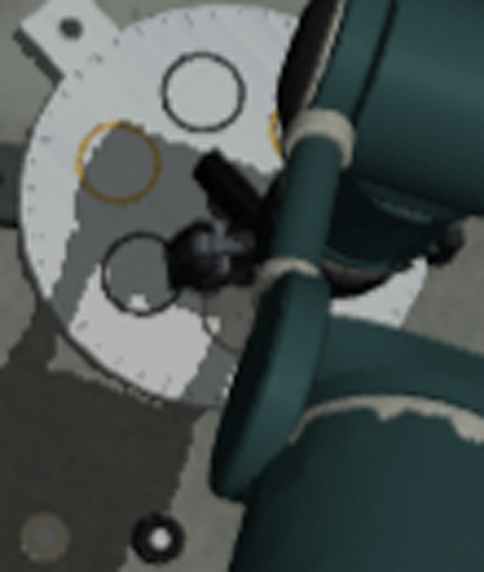

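{"name": "servo_tool", "arguments": {
  "targets": "0 0 -0.01 2.6 10.3 0 85; 0 0 0 0 0 20 85; 0 0 0 0 0 20 85; 0 0 0 0 0 0 85; 0 0 0 0 0 0 85; 0 0 0 0 0 0 85"
}}

```text
time: 3.32
tool_pos: [0.5565, -0.1642, 0.0844]
tcp_rot: [-0.135, 3.128, -0.005]
wrist_force: [0.1, -0.5, -0.8]
width: 0.994
```

Run:
```python
from h import *
togo((.5545,-.170,.037),1.65)
```

```text
t 3.32 pos [ 0.5565 -0.1642  0.0844] F [ 0.1 -0.5 -0.8] w 84.8
tool y ang 1.657 x ang -3.055 tool z [ 0.011 -0.003 -1.   ]
world d mm [ -2.   -5.8 -47.4] tool d mm [ 3.  -5.4 47.4]
rot tool [-0.004  0.011  0.007] tool d after rot [ 2.4 -5.6 47.4] q6 -1.988
```

{"name": "servo_tool", "arguments": {
  "targets": "-0.004 0.01 0 2 -5.5 10 85; 0 0 0 0 0 15 85; 0 0 0 0 0 10 85; 0 0 0 0 0 0 85; 0 0 0 0 0 0 85"
}}

```text
time: 3.73
tool_pos: [0.559, -0.1714, 0.0539]
tcp_rot: [-0.138, 3.129, -0.006]
wrist_force: [-0.2, 0.4, 0.3]
width: 0.997
```

Run:
```python
from h import *
togo((.5545,-.170,.037),1.65)
for i in range(3):
  cam("top"); togo((.5545,-.170,.037),1.65)
```

```text
t 3.73 pos [ 0.559  -0.1714  0.0539] F [-0.2  0.4  0.3] w 85.1
tool y ang 1.659 x ang -3.053 tool z [ 0.009 -0.003 -1.   ]
world d mm [ -4.5   1.4 -16.9] tool d mm [ 4.5  1.9 16.8]
rot tool [-0.004  0.009  0.009] tool d after rot [ 4.4  1.8 16.9] q6 -2.0
t 3.78 pos [ 0.5589 -0.1714  0.0538] F [ 0.4 -0.1  0.6] w 84.8
tool y ang 1.659 x ang -3.053 tool z [ 0.009 -0.003 -1.   ]
world d mm [ -4.4   1.4 -16.8] tool d mm [ 4.4  1.8 16.7]
rot tool [-0.004  0.009  0.009] tool d after rot [ 4.2  1.7 16.8] q6 -2.0
t 3.83 pos [ 0.559  -0.1714  0.054 ] F [ 0.3 -0.5 -0. ] w 84.8
tool y ang 1.659 x ang -3.053 tool z [ 0.009 -0.003 -1.   ]
world d mm [ -4.5   1.4 -17. ] tool d mm [ 4.6  1.8 17. ]
rot tool [-0.004  0.009  0.009] tool d after rot [ 4.4  1.7 17. ] q6 -1.999
t 3.88 pos [ 0.5592 -0.1714  0.0543] F [-0.5  0.2 -0.1] w 85.1
tool y ang 1.659 x ang -3.053 tool z [ 0.01  -0.003 -1.   ]
world d mm [ -4.7   1.4 -17.3] tool d mm [ 4.7  1.9 17.2]
rot tool [-0.004  0.01   0.009] tool d after rot [ 4.6  1.8 17.3] q6 -1.999
```

{"name": "servo_tool", "arguments": {
  "targets": "-0.004 0.01 0 4.5 1.8 4 85; 0 0 0 0 0 6 85; 0 0 0 0 0 6 85; 0 0 0 0 0 0 85; 0 0 0 0 0 0 85"
}}

```text
time: 4.3
tool_pos: [0.5552, -0.1703, 0.0381]
tcp_rot: [-0.139, 3.138, -0.001]
wrist_force: [1.0, 0.4, 0.8]
width: 1.002
```

Run:
```python
from h import *
togo((.5545,-.170,.037),1.65)
c=cam("side");crop(c,"side3",300,190,445,300,4.4)
```

```text
t 4.3 pos [ 0.5552 -0.1703  0.0381] F [1.  0.4 0.8] w 85.6
tool y ang 1.659 x ang -3.053 tool z [ 0.001 -0.001 -1.   ]
world d mm [-0.7  0.3 -1.1] tool d mm [0.7 0.4 1.1]
rot tool [-0.001  0.001  0.009] tool d after rot [0.7 0.4 1.1] q6 -1.999
```

View pics/side3.png

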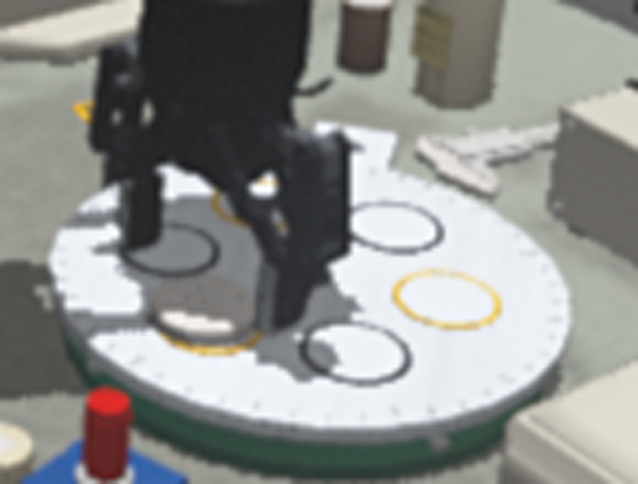

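{"name": "servo_tool", "arguments": {
  "targets": "0 0 0 0.5 0 0 45; 0 0 0 0 0 0 45; 0 0 0 0 0 0 45; 0 0 0 0 0 0 45; 0 0 0 0 0 0 45; 0 0 0 0 0 0 45; 0 0 0 0 0 0 45; 0 0 0 0 0 0 45",
  "newtons": 40
}}

```text
time: 5.02
tool_pos: [0.5547, -0.1706, 0.0387]
tcp_rot: [-0.139, 3.138, -0.002]
wrist_force: [0.8, 0.2, 0.3]
width: 0.541
```

{"name": "servo_tool", "arguments": {
  "targets": "0 0 0 0 0 0 40; 0 0 0 0 0 0 40; 0 0 0 0 0 -3 40; 0 0 0 0 0 -8 40; 0 0 0 0 0 -10 40; 0 0 0 0 0 -10 40; 0 0 0 0 0 0 40; 0 0 0 0 0 0 40"
}}

```text
time: 5.68
tool_pos: [0.5541, -0.1702, 0.0726]
tcp_rot: [0.139, -3.138, 0.001]
wrist_force: [0.0, -0.5, -1.1]
width: 0.541
```

Run:
```python
from h import *
togo((.7004,.0594,.12),1.65)
c=cam("side");crop(c,"side4",300,170,445,280,4.4)
```

```text
t 5.68 pos [ 0.5541 -0.1702  0.0726] F [ 0.  -0.5 -1.1] w 46.2
tool y ang 1.659 x ang -3.053 tool z [-0. -0. -1.]
world d mm [146.3 229.6  47.4] tool d mm [-166.   215.7  -47.6]
rot tool [-0.    -0.     0.009] tool d after rot [-164.   217.3  -47.4] q6 -2.0
```

View pics/side4.png

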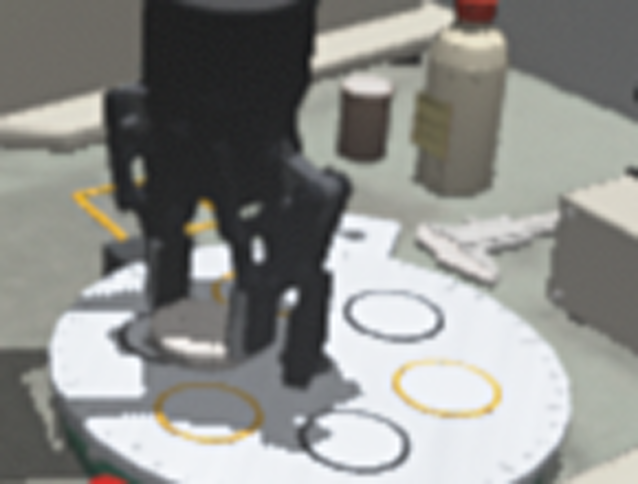

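{"name": "servo_tool", "arguments": {
  "targets": "0 0 0 0 0 -20 40; 0 0 0.118 0 0 -20 40; 0 0 0.118 0 0 -10 40; 0 0 0.118 0 0 0 40; 0 0 0.118 0 0 0 40; 0 0 0.118 0 0 0 40; 0 0 0.118 0 0 0 40; 0 0 0.118 0 0 0 40"
}}

```text
time: 6.4
tool_pos: [0.5534, -0.1699, 0.1243]
tcp_rot: [-1.186, -2.909, 0.001]
wrist_force: [0.6, -0.2, -1.8]
width: 0.542
```

{"name": "servo_tool", "arguments": {
  "targets": "0 0 0.118 0 0 0 40; 0 0 0.118 0 0 0 40; 0 0 0.118 0 0 0 40; 0 0 0.118 0 0 0 40; 0 0 0.118 0 0 0 40; 0 0 0.118 0 0 0 40; 0 0 0.118 0 0 0 40; 0 0 0 0 0 0 40"
}}

```text
time: 7.07
tool_pos: [0.5514, -0.1692, 0.1218]
tcp_rot: [-2.301, -2.133, 0.004]
wrist_force: [-0.2, 0.1, -2.5]
width: 0.539
```

Run:
```python
from h import *
togo((.7004,.0594,.12),0)
```

```text
t 7.07 pos [ 0.5514 -0.1692  0.1218] F [-0.2  0.1 -2.5] w 46.0
tool y ang -0.076 x ang 1.495 tool z [-0.004  0.001 -1.   ]
world d mm [149.  228.6  -1.8] tool d mm [239.2 131.3   1.4]
rot tool [-0.004 -0.001 -0.076] tool d after rot [228.6 149.    1.8] q6 -0.265
```

{"name": "servo_tool", "arguments": {
  "targets": "0 0 0 30 16 0 40; 0 0 0 30 16 0 40; 0 0 0 30 16 0 40; 0 0 0 30 16 0 40; 0 0 0 30 16 0 40; 0 0 0 30 16 0 40; 0 0 0 30 16 0 40; 0 0 0 0 0 0 40"
}}

```text
time: 7.73
tool_pos: [0.6807, 0.0388, 0.1188]
tcp_rot: [-2.277, -2.157, 0.005]
wrist_force: [0.9, 0.1, -0.8]
width: 0.543
```

Run:
```python
from h import *
togo((.7004,.0594,.06),0)
```

```text
t 7.73 pos [0.6807 0.0388 0.1188] F [ 0.9  0.1 -0.8] w 46.4
tool y ang -0.054 x ang 1.517 tool z [-0.006  0.001 -1.   ]
world d mm [ 19.7  20.6 -58.8] tool d mm [21.5 18.9 58.7]
rot tool [-0.006 -0.001 -0.054] tool d after rot [20.6 19.7 58.8] q6 0.073
```

{"name": "servo_tool", "arguments": {
  "targets": "-0.006 0 0 18 16 10 40; 0 0 0 3 3 20 40; 0 0 0 0 0 20 40; 0 0 0 0 0 0 40; 0 0 0 0 0 0 40"
}}

```text
time: 8.15
tool_pos: [0.7032, 0.0629, 0.0673]
tcp_rot: [2.256, 2.184, 0.003]
wrist_force: [0.0, 0.1, -0.9]
width: 0.541
```

Run:
```python
from h import *
togo((.7004,.0594,.006),0)
c=cam("top");crop(c,"top5",250,110,370,220,5)
c=cam("side");crop(c,"side5",280,150,420,260,5)
```

```text
t 8.15 pos [0.7032 0.0629 0.0673] F [ 0.   0.1 -0.9] w 46.2
tool y ang -0.033 x ang 1.538 tool z [ 0.002  0.    -1.   ]
world d mm [ -2.8  -3.5 -61.3] tool d mm [-3.6 -2.8 61.3]
rot tool [ 0.002 -0.    -0.033] tool d after rot [-3.5 -2.8 61.3] q6 0.086
```

View pics/side5.png

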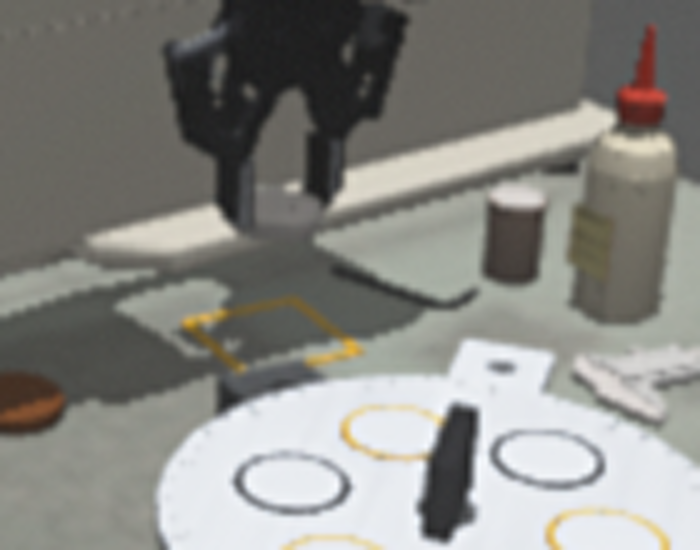

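View pics/top5.png

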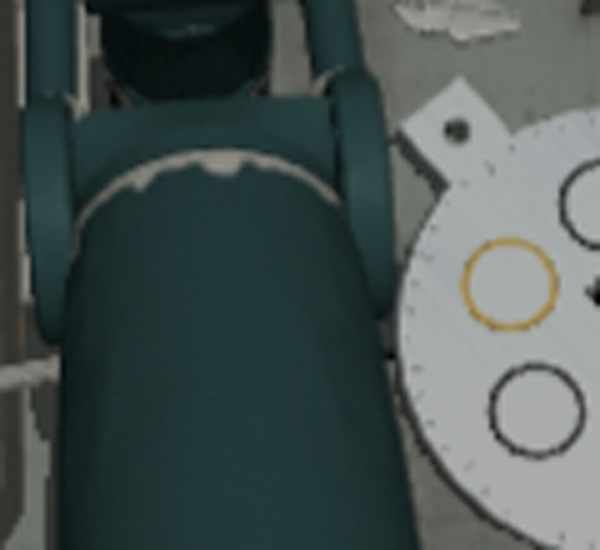

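Run:
```python
from h import *
c=cam("side");s=bot.read_state();p=s["tool_pos"]
im=cv2.resize(c["image"][175:205,315:360,::-1],None,fx=14,fy=14,interpolation=cv2.INTER_CUBIC)
for dy,col in((0,(0,0,255)),(.01,(0,255,0)),(-.01,(255,0,0))):
  for h in(-.0035,.0065):
    pts=[]
    for a in np.linspace(0,2*np.pi,60):
        u=proj(c,[p[0]+.025*np.cos(a),p[1]+dy+.025*np.sin(a),p[2]+h]); pts.append((u-[315,175]+.5)*14)
    cv2.polylines(im,[np.int32(pts)],True,col,1)
cv2.imwrite("pics/side6.png",im)
```

```text
(no output)
```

View pics/side6.png

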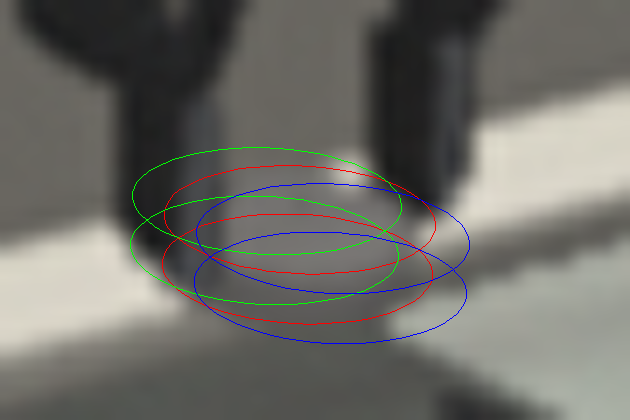

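{"name": "servo_tool", "arguments": {
  "targets": "0 0 0 -3.5 -2.8 15 40; 0 0 0 0 0 15 40; 0 0 0 0 0 10 40; 0 0 0 0 0 0 40; 0 0 0 0 0 0 40"
}}

```text
time: 8.72
tool_pos: [0.7048, 0.0573, 0.0332]
tcp_rot: [2.254, 2.176, 0.016]
wrist_force: [0.7, -0.1, -1.4]
width: 0.542
```

Run:
```python
from h import *
togo((.7004,.0594,.005),0)
```

```text
t 8.72 pos [0.7048 0.0573 0.0332] F [ 0.7 -0.1 -1.4] w 46.3
tool y ang -0.035 x ang 1.536 tool z [ 0.014  0.001 -1.   ]
world d mm [ -4.4   2.1 -28.2] tool d mm [ 1.9 -4.9 28.1]
rot tool [ 0.014 -0.001 -0.035] tool d after rot [ 2.1 -4.4 28.2] q6 0.081
```

{"name": "servo_tool", "arguments": {
  "targets": "0.014 0 0 2 -4.5 8 40; 0 0 0 0 0 8 40; 0 0 0 0 0 4 40; 0 0 0 0 0 0 40; 0 0 0 0 0 0 40"
}}

```text
time: 9.13
tool_pos: [0.7012, 0.06, 0.0124]
tcp_rot: [-2.259, -2.181, -0.002]
wrist_force: [0.7, 0.4, -1.5]
width: 0.539
```

Run:
```python
from h import *
togo((.7004,.0594,.005),0)
```

```text
t 9.13 pos [0.7012 0.06   0.0124] F [ 0.7  0.4 -1.5] w 46.1
tool y ang -0.035 x ang 1.536 tool z [-0.     0.002 -1.   ]
world d mm [-0.8 -0.6 -7.4] tool d mm [-0.6 -0.7  7.4]
rot tool [-0.    -0.002 -0.035] tool d after rot [-0.6 -0.8  7.4] q6 0.083
```

{"name": "servo_tool", "arguments": {
  "targets": "0 0 0 -0.6 -0.8 4 40; 0 0 0 0 0 3.5 40; 0 0 0 0 0 0 40; 0 0 0 0 0 0 40"
}}

```text
time: 9.47
tool_pos: [0.7007, 0.0595, 0.0046]
tcp_rot: [-2.259, -2.182, -0.002]
wrist_force: [1.1, 0.9, -1.7]
width: 0.542
```

Run:
```python
from h import *
togo((.7004,.0594,.0045),0)
```

```text
t 9.47 pos [0.7007 0.0595 0.0046] F [ 1.1  0.9 -1.7] w 46.3
tool y ang -0.035 x ang 1.536 tool z [ 0.001  0.002 -1.   ]
world d mm [-0.3 -0.1 -0.1] tool d mm [-0.1 -0.3  0.1]
rot tool [ 0.001 -0.002 -0.035] tool d after rot [-0.1 -0.3  0.1] q6 0.082
```

{"name": "servo_tool", "arguments": {
  "targets": "0 0 0 0 0 1.5 40; 0 0 0 0 0 0 40; 0 0 0 0 0 0 85; 0 0 0 0 0 0 85; 0 0 0 0 0 0 85; 0 0 0 0 0 0 85; 0 0 0 0 0 0 85; 0 0 0 0 0 -5 85"
}}

```text
time: 10.13
tool_pos: [0.7021, 0.0595, 0.0099]
tcp_rot: [2.259, 2.182, 0.006]
wrist_force: [0.0, -0.1, -0.2]
width: 0.995
```

{"name": "servo_tool", "arguments": {
  "targets": "0 0 0 0 0 -10 85; 0 0 0 0 0 -30 85; 0 0 0 0 0 -40 85; 0 0 0 0 0 -40 85; 0 0 0 0 0 0 85"
}}

```text
time: 10.55
tool_pos: [0.6995, 0.0592, 0.1344]
tcp_rot: [-2.258, -2.18, 0.002]
wrist_force: [1.7, -0.0, 0.9]
width: 0.992
```

Run:
```python
from h import *
togo((.6215,-.1665,.13),-.89)
c=cam("side");crop(c,"side7",280,150,420,260,5)
```

```text
t 10.55 pos [0.6995 0.0592 0.1344] F [ 1.7 -0.   0.9] w 84.7
tool y ang -0.035 x ang 1.536 tool z [-0.003  0.001 -1.   ]
world d mm [ -78.  -225.7   -4.4] tool d mm [-228.3  -70.1    4.3]
rot tool [-0.003 -0.     0.855] tool d after rot [-202.7  126.3    4.4] q6 0.082
```

View pics/side7.png

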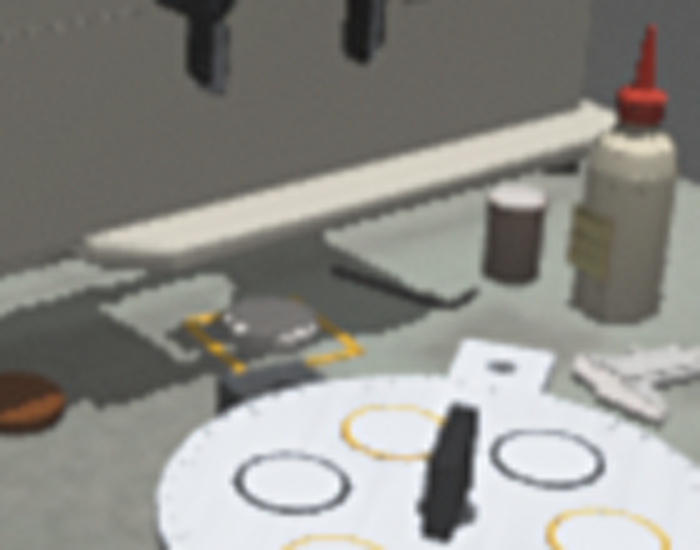

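{"name": "servo_tool", "arguments": {
  "targets": "0 0 0 -38 -11 0 85; 0 0 0 -38 -11 0 85; 0 0 0 -38 -11 0 85; 0 0 0 -38 -11 0 85; 0 0 0 -38 -12 0 85; 0 0 0 -30 -12 0 85; 0 0 0.12 0 0 0 85; 0 0 0.12 0 0 0 85"
}}

```text
time: 11.27
tool_pos: [0.6197, -0.1646, 0.1333]
tcp_rot: [-2.503, -1.896, -0.0]
wrist_force: [-0.2, 0.3, -0.4]
width: 0.997
```

{"name": "servo_tool", "arguments": {
  "targets": "0 0 0.12 0 0 0 85; 0 0 0.12 0 0 0 85; 0 0 0.12 0 0 0 85; 0 0 0.12 0 0 0 85; 0 0 0.12 0 0 0 85; 0 0 0 0 0 0 85; 0 0 0 0 0 0 85"
}}

```text
time: 11.85
tool_pos: [0.6145, -0.167, 0.1301]
tcp_rot: [-2.96, -1.036, 0.01]
wrist_force: [-0.5, 0.2, 0.4]
width: 0.999
```

Run:
```python
from h import *
togo((.6215,-.1665,.047),-.896)
c=cam("side");crop(c,"side8",280,170,440,300,5)
```

```text
t 11.85 pos [ 0.6145 -0.167   0.1301] F [-0.5  0.2  0.4] w 85.3
tool y ang -0.897 x ang 0.673 tool z [-0.008  0.004 -1.   ]
world d mm [  7.    0.5 -83.1] tool d mm [ 6.2  4.6 83.1]
rot tool [-0.008  0.004 -0.001] tool d after rot [ 5.8  4.  83.1] q6 0.592
```

View pics/side8.png

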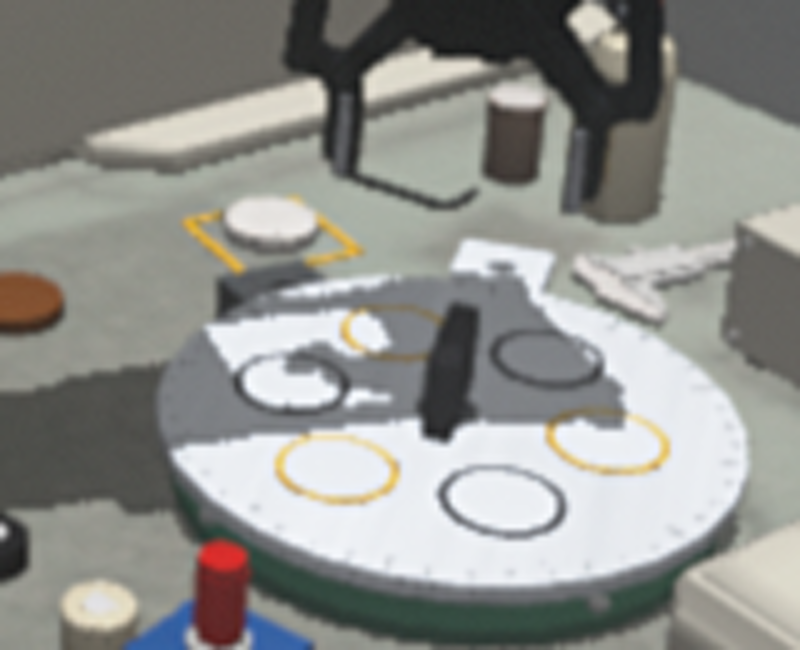

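{"name": "servo_tool", "arguments": {
  "targets": "-0.008 0.004 0 5 4 10 85; 0 0 0 0 0 20 85; 0 0 0 0 0 20 85; 0 0 0 0 0 20 85; 0 0 0 0 0 0 85; 0 0 0 0 0 0 85"
}}

```text
time: 12.4
tool_pos: [0.624, -0.1669, 0.0566]
tcp_rot: [2.955, 1.055, 0.008]
wrist_force: [-1.1, 0.4, -0.1]
width: 0.998
```

Run:
```python
from h import *
togo((.6215,-.1665,.046),-.896)
```

```text
t 12.4 pos [ 0.624  -0.1669  0.0566] F [-1.1  0.4 -0.1] w 85.2
tool y ang -0.885 x ang 0.686 tool z [ 0.006 -0.002 -1.   ]
world d mm [ -2.5   0.4 -10.6] tool d mm [-1.7 -1.9 10.6]
rot tool [ 0.005 -0.003  0.011] tool d after rot [-1.7 -1.9 10.6] q6 0.585
```

{"name": "servo_tool", "arguments": {
  "targets": "0.005 -0.003 0.01 -1.7 -1.9 5 85; 0 0 0 0 0 6 85; 0 0 0 0 0 0 10; 0 0 0 0 0 0 10; 0 0 0 0 0 0 10; 0 0 0 0 0 0 10; 0 0 0 0 0 0 10; 0 0 0 0 0 0 10",
  "newtons": 40
}}

```text
time: 13.07
tool_pos: [0.6227, -0.1651, 0.0489]
tcp_rot: [-2.962, -1.042, -0.004]
wrist_force: [-0.9, -2.5, -10.2]
width: 0.153
```

{"name": "servo_tool", "arguments": {
  "targets": "0 0 0 0 0 0 5; 0 0 0 0 0 0 5; 0 0 0 0 0 0 5"
}}

```text
time: 13.32
tool_pos: [0.6227, -0.1651, 0.0489]
tcp_rot: [-2.963, -1.042, -0.005]
wrist_force: [-0.2, 1.0, -0.5]
width: 0.155
```

Run:
```python
from h import *
togo((.6215,-.1665,.046),-.141)
```

```text
t 13.32 pos [ 0.6227 -0.1651  0.0489] F [-0.2  1.  -0.5] w 13.2
tool y ang -0.894 x ang 0.677 tool z [ 0.003  0.002 -1.   ]
world d mm [-1.2 -1.4 -2.9] tool d mm [-1.8  0.3  2.9]
rot tool [ 0.002 -0.003 -0.753] tool d after rot [-1.5 -1.   2.9] q6 0.593
```

{"name": "servo_tool", "arguments": {
  "targets": "0 0 -0.08 0 0 0 5; 0 0 -0.1 0 0 0 5; 0 0 -0.1 0 0 0 5; 0 0 -0.1 0 0 0 5; 0 0 -0.1 0 0 0 5; 0 0 0 0 0 0 5; 0 0 0 0 0 0 5"
}}

```text
time: 13.9
tool_pos: [0.6216, -0.1643, 0.0489]
tcp_rot: [-2.613, -1.738, -0.004]
wrist_force: [-1.1, -0.4, -0.3]
width: 0.155
```

Run:
```python
from h import *
togo((.622,-.166,.0489),-.141)
c=cam("top");crop(c,"top9",300,110,435,230,5)
```

```text
t 13.9 pos [ 0.6216 -0.1643  0.0489] F [-1.1 -0.4 -0.3] w 13.2
tool y ang -0.397 x ang 1.174 tool z [ 0.     0.004 -1.   ]
world d mm [ 0.4 -1.7 -0. ] tool d mm [-1.4  1.  -0. ]
rot tool [-0.001 -0.004 -0.256] tool d after rot [-1.7  0.6  0. ] q6 0.095
```

View pics/top9.png

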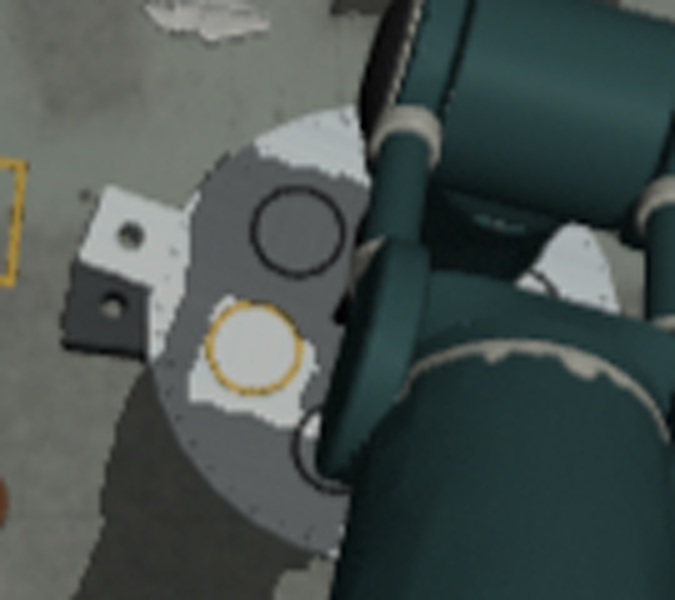

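Run:
```python
from h import *
c=cam("top"); f=lambda p:((p[0]+.5)/5-.5+300,(p[1]+.5)/5-.5+110)
C=np.array([.6222,-.1665])
for n,p,z in(("tab",(130,236),.035),("lug",(113,305),.024)):
    q=onz(c,*f(p),z)[:2]; d=q-C; print(n,q,np.hypot(*d),np.arctan2(*d[::-1]))
```

```text
tab [ 0.6774301  -0.03452951] 0.1430614335229703 1.1744412170719913
lug [ 0.64260767 -0.02481579] 0.14314639291664388 1.427743883841535
```

{"name": "servo_tool", "arguments": {
  "targets": "0 0 -0.1 0 0.5 0 5; 0 0 -0.1 0 0 0 5; 0 0 -0.055 0 0 0 5; 0 0 0 0 0 0 5; 0 0 0 0 0 0 5; 0 0 0 0 0 0 5"
}}

```text
time: 14.5
tool_pos: [0.6209, -0.164, 0.0489]
tcp_rot: [-2.372, -2.052, -0.003]
wrist_force: [-0.4, 0.4, -0.4]
width: 0.155
```

Run:
```python
from h import *
togo((.622,-.1655,.0489),-.142)
c=cam("top");crop(c,"top10",305,155,335,185,20)
c=cam("side");crop(c,"side10",310,200,370,240,12)
```

```text
t 14.5 pos [ 0.6209 -0.164   0.0489] F [-0.4  0.4 -0.4] w 13.2
tool y ang -0.144 x ang 1.427 tool z [-0.002  0.005 -1.   ]
world d mm [ 1.1 -1.5  0. ] tool d mm [-1.3  1.3 -0. ]
rot tool [-0.003 -0.005 -0.002] tool d after rot [-1.3  1.3 -0. ] q6 -0.159
```

View pics/top10.png

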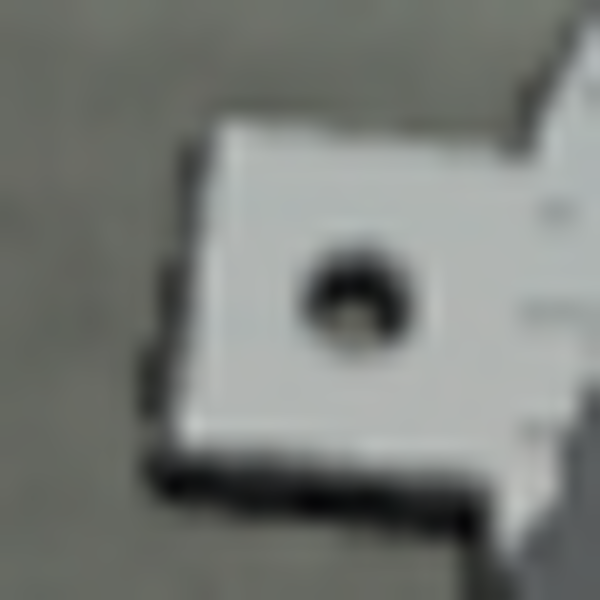

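View pics/side10.png

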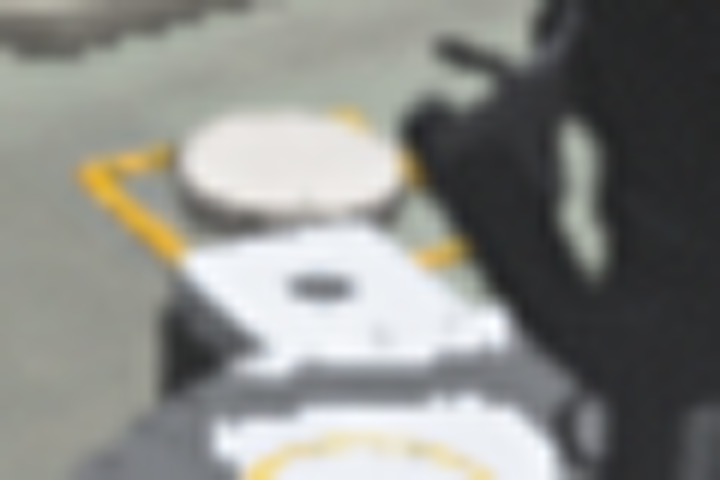

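Run:
```python
from h import *
c=cam("top"); f=lambda p:((p[0]+.5)/20-.5+305,(p[1]+.5)/20-.5+155)
C=np.array([.6222,-.1665])
q=onz(c,*f((357,302)),.035)[:2]; d=q-C; print(q,np.hypot(*d),np.arctan2(*d[::-1]))
```

```text
[ 0.64250582 -0.02467296] 0.14327328823991753 1.4285896418365833
```

{"name": "servo_tool", "arguments": {
  "targets": "0 0 0 0 0 0 40; 0 0 0 0 0 0 60; 0 0 0 0 0 0 60; 0 0 0 0 0 0 60; 0 0 0 0 0 -15 60; 0 0 0 0 0 -35 60; 0 0 0 0 0 -35 60; 0 0 0 0 0 0 60"
}}

```text
time: 15.32
tool_pos: [0.6197, -0.1646, 0.1344]
tcp_rot: [-2.371, -2.046, 0.001]
wrist_force: [1.9, 0.0, 1.5]
width: 0.704
```

Run:
```python
from h import *
togo((.4395,-.252,.13),-.142)
c=cam("top");crop(c,"top11",395,225,435,265,15)
c=cam("side");crop(c,"side11",295,270,355,330,10)
```

```text
t 15.32 pos [ 0.6197 -0.1646  0.1344] F [1.9 0.  1.5] w 60.1
tool y ang -0.147 x ang 1.424 tool z [-0.007  0.007 -1.   ]
world d mm [-180.2  -87.4   -4.4] tool d mm [-112.8 -165.4    5.1]
rot tool [-0.008 -0.006 -0.005] tool d after rot [-112.  -166.     4.4] q6 -0.156
```

View pics/top11.png

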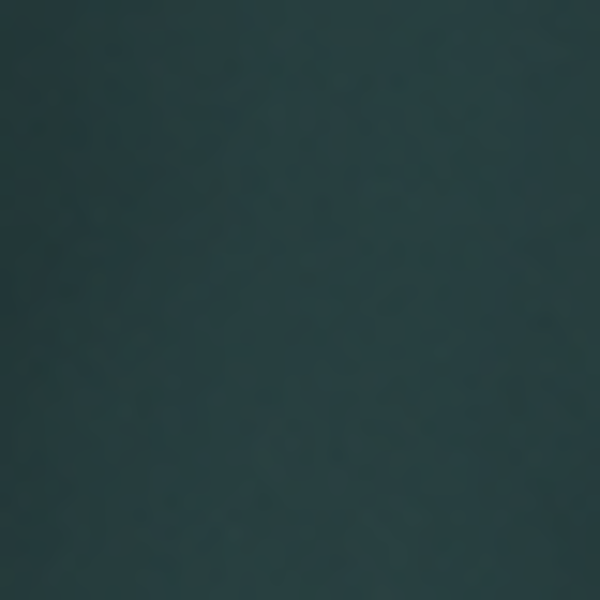

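View pics/side11.png

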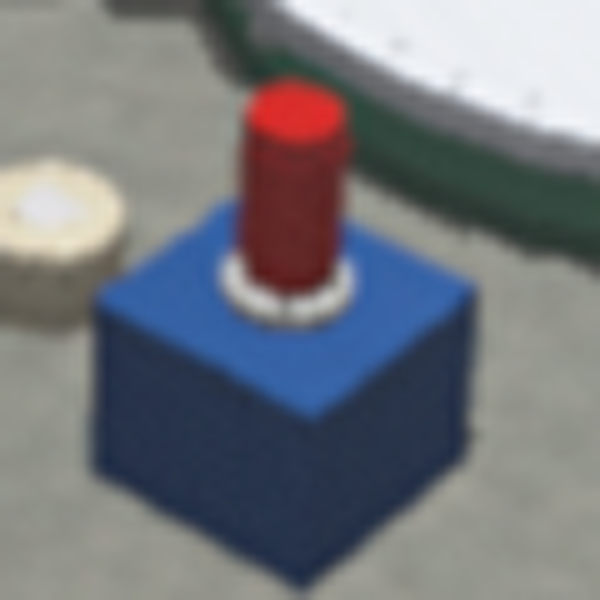

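Run:
```python
from h import *
T=dict(np.load("top0.npz"));crop(T,"top12",395,225,435,265,15)
```

```text
(no output)
```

View pics/top12.png

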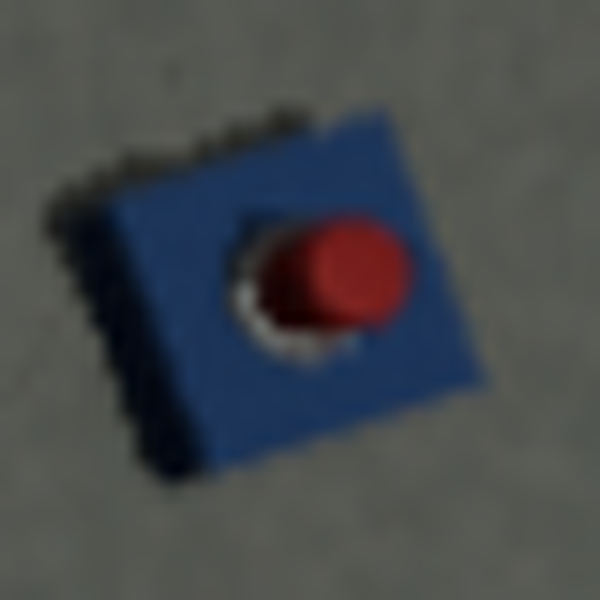

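Run:
```python
from h import *
T=dict(np.load("top0.npz"));S=dict(np.load("side0.npz"))
f=lambda p:((p[0]+.5)/15-.5+395,(p[1]+.5)/15-.5+225)
print(onz(T,*f((358,270)),.08),onz(T,*f((298,291)),.04))
print(tri(T,f((358,270)),S,(324.35,280.75)),onz(S,324.35,280.75,.08))
g=lambda p:((p[0]+.5)/10-.5+295,(p[1]+.5)/10-.5+270)
print(onz(S,*g((286,291)),.044))
```

```text
[ 0.43892324 -0.25231109  0.08      ] [ 0.43897012 -0.25249402  0.04      ]
(array([ 0.43840899, -0.25239693,  0.07812473]), np.float64(0.00154456179929439)) [ 0.43598701 -0.25431616  0.08      ]
[ 0.43292533 -0.25723758  0.044     ]
```

{"name": "servo_tool", "arguments": {
  "targets": "-0.008 -0.006 0 -22 -33 0 60; 0 0 0 -22 -33 0 60; 0 0 0 -22 -33 0 60; 0 0 0 -22 -33 0 60; 0 0 0 -22 -33 0 60; 0 0 0 0 0 0 60; 0 0 0 0 0 0 60"
}}

```text
time: 16.0
tool_pos: [0.4266, -0.2471, 0.1194]
tcp_rot: [-2.362, -2.044, 0.013]
wrist_force: [1.0, 0.2, 0.9]
width: 0.706
```

Run:
```python
from h import *
togo((.4385,-.2525,.051),-.142)
```

```text
t 16.0 pos [ 0.4266 -0.2471  0.1194] F [1.  0.2 0.9] w 60.3
tool y ang -0.144 x ang 1.427 tool z [-0.018  0.008 -1.   ]
world d mm [ 11.9  -5.4 -68.4] tool d mm [-4.  13.9 68.2]
rot tool [-0.019 -0.006 -0.002] tool d after rot [-3.7 12.6 68.4] q6 -0.428
```

{"name": "servo_tool", "arguments": {
  "targets": "-0.019 -0.006 0 -4 12.6 0 60; 0 0 0 0 0 10 60; 0 0 0 0 0 20 60; 0 0 0 0 0 10 60; 0 0 0 0 0 0 60; 0 0 0 0 0 0 60"
}}

```text
time: 16.5
tool_pos: [0.4436, -0.2516, 0.0738]
tcp_rot: [2.372, 2.059, 0.002]
wrist_force: [-0.0, 0.8, 0.0]
width: 0.707
```

Run:
```python
from h import *
togo((.4385,-.2525,.051),-.142)
c=cam("side");crop(c,"side13",285,245,365,325,8)
```

```text
t 16.5 pos [ 0.4436 -0.2516  0.0738] F [-0.   0.8  0. ] w 60.3
tool y ang -0.141 x ang 1.43 tool z [ 0.002  0.    -1.   ]
world d mm [ -5.1  -0.9 -22.8] tool d mm [-1.6 -4.9 22.8]
rot tool [ 0.002 -0.001  0.001] tool d after rot [-1.6 -4.9 22.8] q6 -0.426
```

View pics/side13.png

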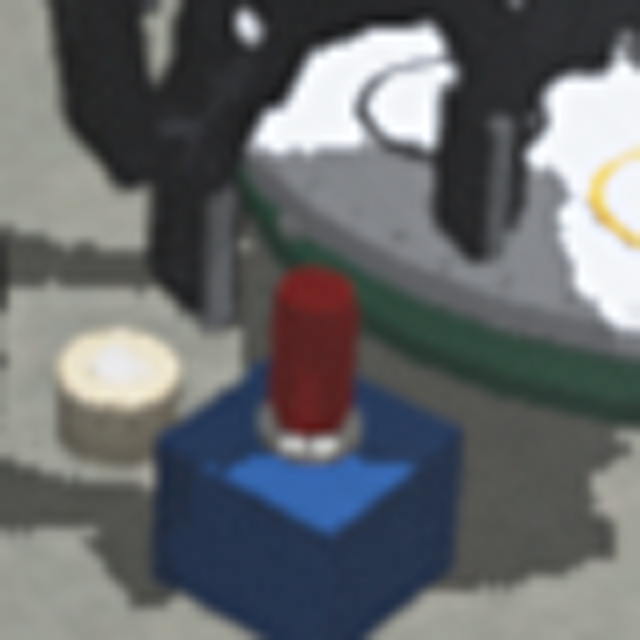

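{"name": "servo_tool", "arguments": {
  "targets": "0 0 0 -1.5 -4.9 3 60; 0 0 0 0 0 10 60; 0 0 0 0 0 8 60; 0 0 0 0 0 0 60; 0 0 0 0 0 0 60"
}}

```text
time: 16.97
tool_pos: [0.44, -0.2527, 0.0525]
tcp_rot: [2.368, 2.059, 0.004]
wrist_force: [-0.3, -0.5, 0.1]
width: 0.704
```

Run:
```python
from h import *
togo((.4385,-.2525,.051),-.142)
c=cam("side");crop(c,"side14",285,245,365,325,8)
```

```text
t 16.97 pos [ 0.44   -0.2527  0.0525] F [-0.3 -0.5  0.1] w 60.1
tool y ang -0.139 x ang 1.432 tool z [ 0.004 -0.001 -1.   ]
world d mm [-1.5  0.2 -1.5] tool d mm [ 0.  -1.6  1.5]
rot tool [0.004 0.001 0.003] tool d after rot [ 0.  -1.6  1.5] q6 -0.433
```

View pics/side14.png

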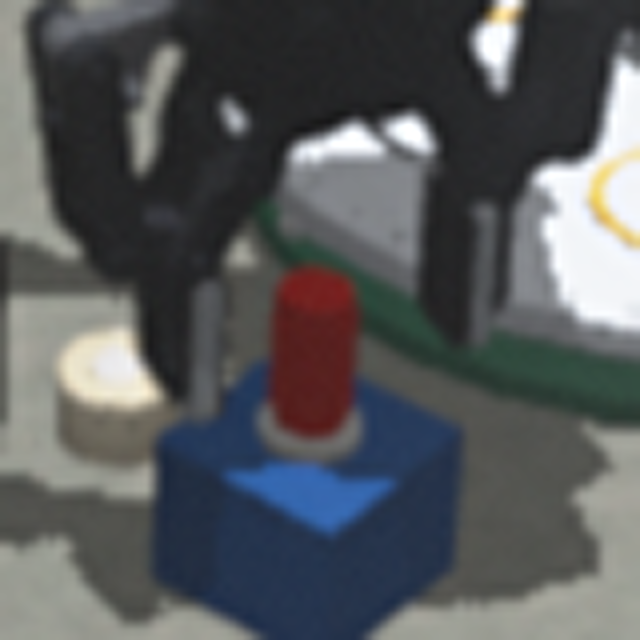

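{"name": "servo_tool", "arguments": {
  "targets": "0.004 0 0 0 -1.6 1 60; 0 0 0 0 0 0 60; 0 0 0 0 0 0 12; 0 0 0 0 0 0 12; 0 0 0 0 0 0 12; 0 0 0 0 0 0 12; 0 0 0 0 0 0 12; 0 0 0 0 0 0 12",
  "newtons": 50
}}

```text
time: 17.68
tool_pos: [0.4382, -0.2529, 0.0527]
tcp_rot: [2.37, 2.06, -0.001]
wrist_force: [0.6, 0.5, 0.5]
width: 0.193
```

Run:
```python
from h import *
togo((.4385,-.2525,.051),-.142)
```

```text
t 17.68 pos [ 0.4382 -0.2529  0.0527] F [0.6 0.5 0.5] w 16.5
tool y ang -0.14 x ang 1.431 tool z [ 0.    -0.001 -1.   ]
world d mm [ 0.3  0.4 -1.7] tool d mm [0.5 0.3 1.7]
rot tool [0.001 0.001 0.002] tool d after rot [0.5 0.3 1.7] q6 -0.432
```

{"name": "servo_tool", "arguments": {
  "targets": "0 0 0 0 0 -5 12; 0 0 0 0 0 -10 12; 0 0 0 0 0 -15 12; 0 0 0 0 0 -20 12; 0 0 0 0 0 -20 12; 0 0 0 0 0 -5 12; 0 0 0 0 0 0 12; 0 0 0 0 0 0 12"
}}

```text
time: 18.35
tool_pos: [0.4391, -0.2532, 0.1335]
tcp_rot: [2.367, 2.058, 0.001]
wrist_force: [-0.5, 0.1, -2.1]
width: 0.196
```

Run:
```python
from h import *
togo((.6425,-.0247,.13),-.142)
```

```text
t 18.35 pos [ 0.4391 -0.2532  0.1335] F [-0.5  0.1 -2.1] w 16.7
tool y ang -0.14 x ang 1.431 tool z [ 0.003 -0.003 -1.   ]
world d mm [203.4 228.5  -3.5] tool d mm [254.6 169.6   3.6]
rot tool [0.004 0.003 0.002] tool d after rot [255.  169.    3.5] q6 -0.432
```

{"name": "servo_tool", "arguments": {
  "targets": "0 0 0 20 13 0 12; 0 0 0 34 22 0 12; 0 0 0 34 22 0 12; 0 0 0 34 22 0 12; 0 0 0 34 22 0 12; 0 0 0 34 22 0 12; 0 0 0 30 22 0 12; 0 0 0 0 0 0 12"
}}

```text
time: 19.02
tool_pos: [0.6153, -0.0482, 0.1233]
tcp_rot: [-2.378, -2.049, 0.009]
wrist_force: [1.4, -0.2, -1.1]
width: 0.19
```

Run:
```python
from h import *
togo((.6425,-.0247,.10),-.142)
```

```text
t 19.02 pos [ 0.6153 -0.0482  0.1233] F [ 1.4 -0.2 -1.1] w 16.3
tool y ang -0.148 x ang 1.423 tool z [-0.006 -0.001 -1.   ]
world d mm [ 27.2  23.5 -23.3] tool d mm [27.3 23.5 23.1]
rot tool [-0.006  0.002 -0.006] tool d after rot [27.1 23.6 23.3] q6 0.032
```

{"name": "servo_tool", "arguments": {
  "targets": "-0.006 0.002 -0.006 26 22 0 12; 0 0 0 0 0 10 12; 0 0 0 0 0 12 12; 0 0 0 0 0 0 12; 0 0 0 0 0 0 12"
}}

```text
time: 19.43
tool_pos: [0.6382, -0.022, 0.0918]
tcp_rot: [-2.362, -2.06, 0.012]
wrist_force: [-0.0, 0.5, -0.6]
width: 0.189
```

Run:
```python
from h import *
togo((.6425,-.0247,.09),-.142)
```

```text
t 19.43 pos [ 0.6382 -0.022   0.0918] F [-0.   0.5 -0.6] w 16.2
tool y ang -0.136 x ang 1.434 tool z [-0.011  0.    -1.   ]
world d mm [ 4.3 -2.7 -1.8] tool d mm [-2.1  4.6  1.8]
rot tool [-0.011  0.001  0.006] tool d after rot [-2.   4.6  1.8] q6 0.063
```

{"name": "servo_tool", "arguments": {
  "targets": "-0.011 0 0 -2 4.6 0 12; 0 0 0 0 0 0 12; 0 0 0 0 0 0 12"
}}

```text
time: 19.68
tool_pos: [0.6403, -0.027, 0.0902]
tcp_rot: [-2.37, -2.061, 0.005]
wrist_force: [0.4, -0.2, -2.0]
width: 0.194
```

Run:
```python
from h import *
togo((.6425,-.0247,.09),-.142)
c=cam("side");crop(c,"side15",315,190,365,230,15);p=bot.read_state()["tool_pos"]
f=lambda q:((q-[315,190]+.5)*15-.5).round()
for h in(.0127,.0127-.0045,-.0): pass
for n,q in(("collar under",p-[0,0,.0127]),("tip",p-[0,0,.0447]),("hole",[.6425,-.0247,.035])): print(n,f(proj(c,q)))
c=cam("top");crop(c,"top15",300,140,340,180,15)
```

```text
t 19.68 pos [ 0.6403 -0.027   0.0902] F [ 0.4 -0.2 -2. ] w 16.5
tool y ang -0.139 x ang 1.432 tool z [-0.003 -0.001 -1.   ]
world d mm [ 2.2  2.3 -0.2] tool d mm [2.6 1.9 0.2]
rot tool [-0.002  0.002  0.003] tool d after rot [2.6 1.9 0.2] q6 0.06
collar under [348. 271.]
tip [337. 450.]
hole [335. 500.]
```

View pics/side15.png

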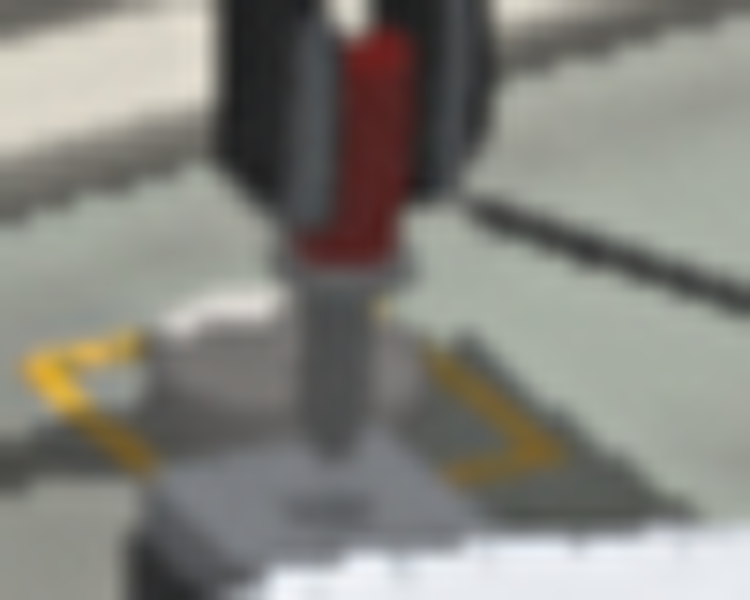

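View pics/top15.png

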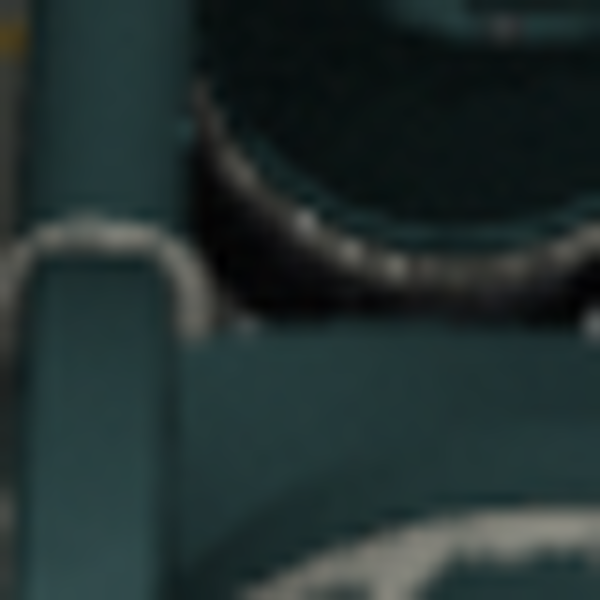

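{"name": "servo_tool", "arguments": {
  "targets": "-0.002 0.002 0 2.4 1.6 2 12; 0 0 0 0 0 4 12; 0 0 0 0 0 0 12; 0 0 0 0 0 0 12"
}}

```text
time: 20.12
tool_pos: [0.6438, -0.0253, 0.0861]
tcp_rot: [2.37, 2.059, 0.005]
wrist_force: [0.7, -0.5, -1.0]
width: 0.192
```

Run:
```python
from h import *
togo((.6422,-.0249,.08),-.142)
c=cam("side");crop(c,"side16",320,200,355,228,20);p=bot.read_state()["tool_pos"]
f=lambda q:((q-[320,200]+.5)*20-.5).round()
for n,q in(("collar under",p-[0,0,.0127]),("tip",p-[0,0,.0447]),("hole",[.6425,-.0247,.035])): print(n,f(proj(c,q)))
```

```text
t 20.12 pos [ 0.6438 -0.0253  0.0861] F [ 0.7 -0.5 -1. ] w 16.4
tool y ang -0.14 x ang 1.431 tool z [ 0.004  0.    -1.   ]
world d mm [-1.6  0.4 -6.1] tool d mm [ 0.2 -1.7  6.1]
rot tool [ 0.004 -0.001  0.002] tool d after rot [ 0.2 -1.7  6.1] q6 0.061
collar under [374. 183.]
tip [360. 421.]
hole [347. 467.]
```

View pics/side16.png

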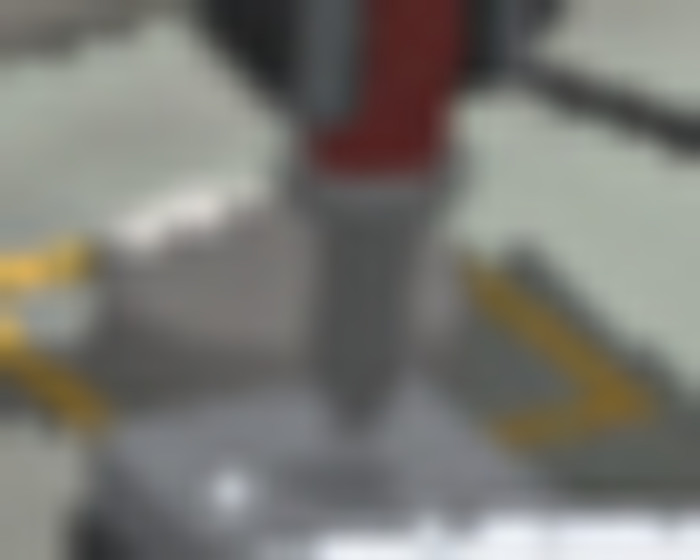

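Run:
```python
from h import *
c=cam("side")
f=lambda p:((p[0]+.5)/20-.5+320,(p[1]+.5)/20-.5+200)
for p in((345,480),(348,476)): print(onz(c,*f(p),.035))
for d in([.001,0,0],[0,.001,0],[0,0,.001]): print(d,((proj(c,np.array([.642,-.025,.035])+d)-proj(c,[.642,-.025,.035]))*20).round(1))
```

```text
[ 0.6403115  -0.02715034  0.035     ]
[ 0.64125033 -0.02651698  0.035     ]
[0.001, 0, 0] [ 6.6 -2. ]
[0, 0.001, 0] [-5.1 -3.3]
[0, 0, 0.001] [ 0.4 -7.3]
```

{"name": "servo_tool", "arguments": {
  "targets": "0.004 0 0 -0.4 -1.8 2 12; 0 0 0 0 0 4 12; 0 0 0 0 0 3 12; 0 0 0 0 0 0 12; 0 0 0 0 0 0 12"
}}

```text
time: 20.63
tool_pos: [0.6416, -0.0252, 0.076]
tcp_rot: [-2.37, -2.06, -0.0]
wrist_force: [-0.3, -0.5, -1.6]
width: 0.194
```

Run:
```python
from h import *
togo((.642,-.0257,.07),-.142)
```

```text
t 20.63 pos [ 0.6416 -0.0252  0.076 ] F [-0.3 -0.5 -1.6] w 16.6
tool y ang -0.14 x ang 1.431 tool z [-0.001  0.001 -1.   ]
world d mm [ 0.4 -0.5 -6. ] tool d mm [-0.4  0.5  6. ]
rot tool [-0.001 -0.001  0.002] tool d after rot [-0.4  0.5  6. ] q6 0.061
```

Tip is about 4 mm into the tab with no contact. Going on in small steps.

{"name": "servo_tool", "arguments": {
  "targets": "0 0 0 -0.4 0.4 3 12; 0 0 0 0 0 3 12; 0 0 0 0 0 0 12; 0 0 0 0 0 0 12"
}}

```text
time: 20.97
tool_pos: [0.6417, -0.0256, 0.069]
tcp_rot: [-2.37, -2.06, 0.001]
wrist_force: [-0.8, -0.4, -1.4]
width: 0.195
```

Run:
```python
from h import *
togo((.642,-.0255,.06),-.142)
```

```text
t 20.97 pos [ 0.6417 -0.0256  0.069 ] F [-0.8 -0.4 -1.4] w 16.7
tool y ang -0.14 x ang 1.431 tool z [-0.001  0.001 -1.   ]
world d mm [ 0.3  0.1 -9. ] tool d mm [0.2 0.3 9. ]
rot tool [-0.001 -0.001  0.002] tool d after rot [0.2 0.2 9. ] q6 0.06
```

{"name": "servo_tool", "arguments": {
  "targets": "0 0 0 0.2 0.2 3 12; 0 0 0 0 0 3 12; 0 0 0 0 0 0 12; 0 0 0 0 0 0 12"
}}

```text
time: 21.3
tool_pos: [0.642, -0.0254, 0.0624]
tcp_rot: [-2.37, -2.06, 0.001]
wrist_force: [-0.3, -0.3, -1.2]
width: 0.195
```

Run:
```python
from h import *
togo((.642,-.0255,.055),-.142)
```

```text
t 21.3 pos [ 0.642  -0.0254  0.0624] F [-0.3 -0.3 -1.2] w 16.6
tool y ang -0.14 x ang 1.431 tool z [-0.001  0.001 -1.   ]
world d mm [ 0.  -0.1 -7.4] tool d mm [-0.1  0.1  7.4]
rot tool [-0.002 -0.001  0.002] tool d after rot [-0.1  0.1  7.4] q6 0.06
```

{"name": "servo_tool", "arguments": {
  "targets": "0 0 0 0 0 3 12; 0 0 0 0 0 4 12; 0 0 0 0 0 0 12; 0 0 0 0 0 0 12"
}}

```text
time: 21.63
tool_pos: [0.6419, -0.0254, 0.0547]
tcp_rot: [-2.37, -2.06, 0.001]
wrist_force: [0.8, 0.5, -0.6]
width: 0.192
```

Run:
```python
from h import *
togo((.642,-.0255,.0475),-.142)
```

```text
t 21.63 pos [ 0.6419 -0.0254  0.0547] F [ 0.8  0.5 -0.6] w 16.4
tool y ang -0.14 x ang 1.431 tool z [-0.002  0.001 -1.   ]
world d mm [ 0.1 -0.1 -7.2] tool d mm [-0.1  0.2  7.2]
rot tool [-0.002 -0.001  0.002] tool d after rot [-0.1  0.1  7.2] q6 0.06
```

{"name": "servo_tool", "arguments": {
  "targets": "0 0 0 0 0 3 12; 0 0 0 0 0 4 12; 0 0 0 0 0 0.8 12; 0 0 0 0 0 0 12; 0 0 0 0 0 0 12"
}}

```text
time: 22.05
tool_pos: [0.6432, -0.0255, 0.0477]
tcp_rot: [2.371, 2.061, 0.002]
wrist_force: [0.5, -0.1, 0.4]
width: 0.192
```

Run:
```python
from h import *
togo((.642,-.0255,.0475),-.142)
c=cam("side");crop(c,"side17",310,190,360,230,15)
```

```text
t 22.05 pos [ 0.6432 -0.0255  0.0477] F [ 0.5 -0.1  0.4] w 16.4
tool y ang -0.14 x ang 1.431 tool z [ 0.001  0.001 -1.   ]
world d mm [-1.2  0.  -0.2] tool d mm [-0.2 -1.2  0.2]
rot tool [ 0.001 -0.001  0.002] tool d after rot [-0.2 -1.2  0.2] q6 0.06
```

View pics/side17.png

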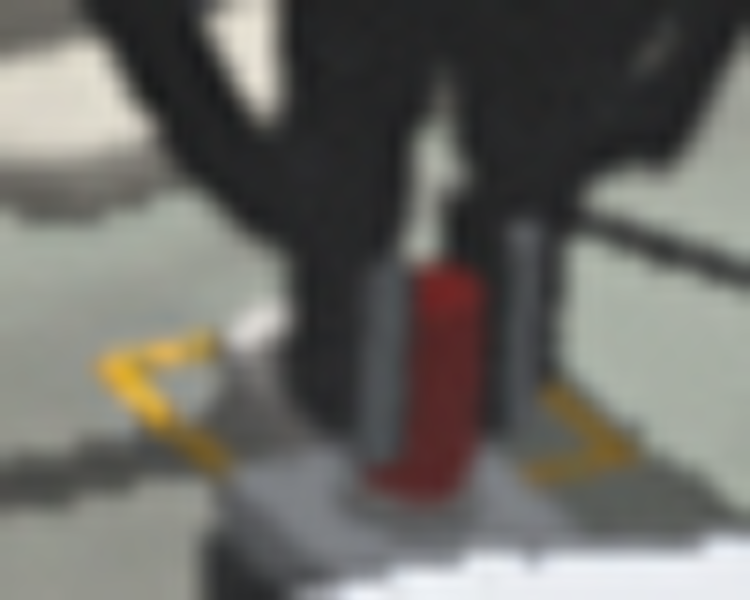

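{"name": "servo_tool", "arguments": {
  "targets": "0 0 0 0 0 1 12; 0 0 0 0 0 0.5 12; 0 0 0 0 0 0 12"
}}

```text
time: 22.35
tool_pos: [0.6433, -0.0255, 0.0477]
tcp_rot: [2.371, 2.061, 0.002]
wrist_force: [-1.2, 0.2, -0.2]
width: 0.19
```

{"name": "servo_tool", "arguments": {
  "targets": "0 0 0 0 0 0 40; 0 0 0 0 0 0 60; 0 0 0 0 0 0 60; 0 0 0 0 0 0 60; 0 0 0 0 0 -5 60; 0 0 0 0 0 -25 60; 0 0 0 0 0 -35 60; 0 0 0 0 0 0 60"
}}

```text
time: 23.02
tool_pos: [0.6412, -0.0254, 0.1113]
tcp_rot: [-2.368, -2.058, 0.004]
wrist_force: [1.3, 0.5, 0.9]
width: 0.705
```

Run:
```python
from h import *
togo((.434,.07,.13),0)
c=cam("side");crop(c,"side18",310,190,360,230,15)
```

```text
t 23.02 pos [ 0.6412 -0.0254  0.1113] F [1.3 0.5 0.9] w 60.2
tool y ang -0.14 x ang 1.431 tool z [-0.005  0.001 -1.   ]
world d mm [-207.2   95.4   18.7] tool d mm [  65.7 -218.6  -17.6]
rot tool [-0.005 -0.001 -0.14 ] tool d after rot [  95.4 -207.2  -18.7] q6 0.06
```

View pics/side18.png

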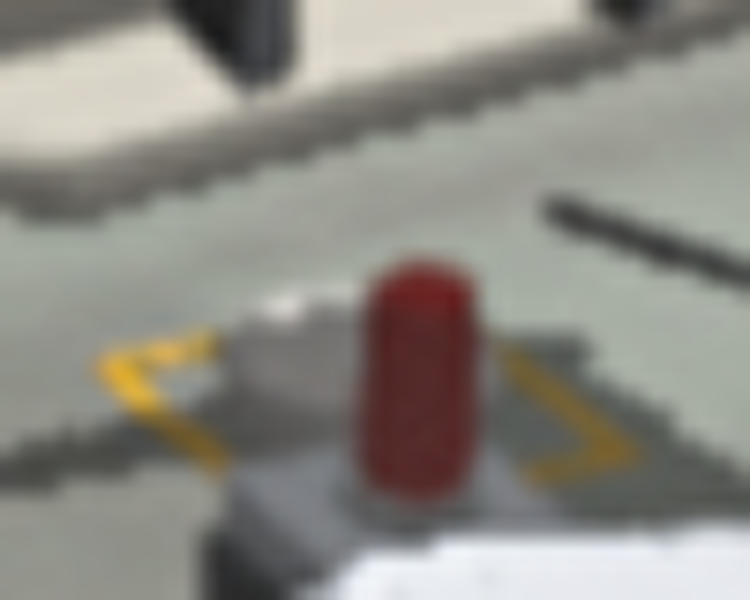

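Run:
```python
from h import *
c=cam("side");f=lambda q:((q-[310,190]+.5)*15-.5).round()
for z in(.035,.039,.075,.079,.083): print(z,f(proj(c,[.642,-.0255,z])))
h=cv2.cvtColor(c["image"],cv2.COLOR_RGB2HSV).astype(int);m=((h[...,0]<6)|(h[...,0]>172))&(h[...,1]>120)
print([b for b in blobs(m,20) if 310<b[0][0]<360])
c=cam("top");crop(c,"top18",255,110,435,275,4.4)
```

```text
0.035 [411. 503.]
0.039 [412. 481.]
0.075 [424. 281.]
0.079 [425. 258.]
0.083 [426. 235.]
[(array([337.52, 214.73]), np.int32(79), array([335, 208,   6,  14], dtype=int32))]
```

View pics/top18.png

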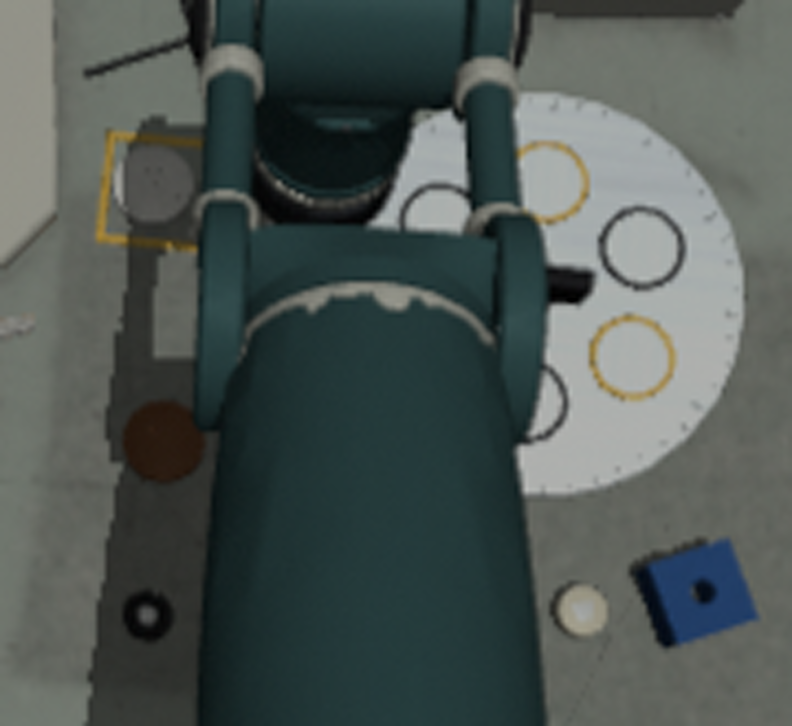

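{"name": "servo_tool", "arguments": {
  "targets": "0 0 0 10 -36 -3 50; 0 0 0 10 -36 -3 50; 0 0 0 10 -36 -3 50; 0 0 0 10 -36 -3 50; 0 0 0 10 -36 0 50; 0 0 0 5 -25 0 50; 0 0 0 0 0 0 50; 0 0 0 0 0 0 50"
}}

```text
time: 23.83
tool_pos: [0.4258, 0.0595, 0.107]
tcp_rot: [-2.355, -2.043, 0.039]
wrist_force: [0.8, -0.2, 0.6]
width: 0.587
```

```bash
cat > pk.py <<'E'
from h import *
def pucks(c,show=True):
    hsv=cv2.cvtColor(c["image"],cv2.COLOR_RGB2HSV).astype(int);H,S,V=hsv[...,0],hsv[...,1],hsv[...,2]
    gray=cv2.cvtColor(c["image"],cv2.COLOR_RGB2GRAY).astype(int)
    ct=lambda m:blobs(m,4)
    out=[]
    for ce,a,b in ct((gray>118)&(S<40)):   # pale patches
        if a<40: out.append(("pale",ce,a,onz(c,*ce,.017).round(4)))
    for ce,a,b in ct((H>15)&(H<35)&(S>25)&(S<110)&(V>110)):
        if 40<a<110 and max(b[2:])<15: out.append(("cream",ce,a,onz(c,*ce,.020).round(4)))
    return [o for o in out if .36<o[3][0]<.52 and -.35<o[3][1]<.2]
E
python3 - <<'E'
from pk import *
togo((.434,.072,.10),-.14)
for o in pucks(cam("top")): print(o)
c=cam("side");crop(c,"side19",225,210,335,310,7)
E
```

```text
t 23.83 pos [0.4258 0.0595 0.107 ] F [ 0.8 -0.2  0.6] w 50.1
tool y ang -0.142 x ang 1.429 tool z [-0.035  0.001 -0.999]
world d mm [ 8.2 12.5 -7. ] tool d mm [13.6  6.6  6.7]
rot tool [-0.034  0.004 -0.002] tool d after rot [13.6  6.4  7. ] q6 0.217
('pale', array([323.53, 243.22]), np.int32(32), array([ 0.4486, -0.0217,  0.017 ]))
('pale', array([261.92, 249.12]), np.int32(26), array([0.4371, 0.1403, 0.017 ]))
('pale', array([361., 252.]), np.int32(9), array([ 0.4232, -0.1184,  0.017 ]))
('cream', array([387.18, 248.23]), np.int32(71), array([ 0.4312, -0.1864,  0.02  ]))
('cream', array([335.29, 251.89]), np.int32(65), array([ 0.425 , -0.0513,  0.02  ]))
```

View pics/side19.png

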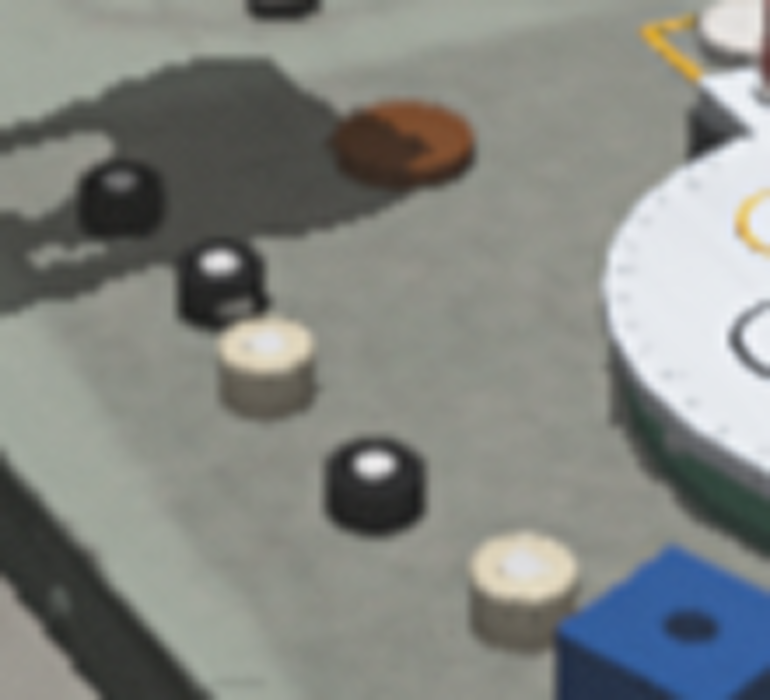

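{"name": "servo_tool", "arguments": {
  "targets": "-0.034 0.004 0 13.5 6.4 0 50; 0 0 0 0 0 20 50; 0 0 0 0 0 20 50; 0 0 0 0 0 20 50; 0 0 0 0 0 0 50; 0 0 0 0 0 0 50"
}}

```text
time: 24.43
tool_pos: [0.447, 0.0701, 0.0468]
tcp_rot: [2.374, 2.048, 0.012]
wrist_force: [-0.2, 0.3, 0.3]
width: 0.586
```

Run:
```python
from h import *
togo((.434,.072,.006),-.14)
c=cam("side");crop(c,"side20",215,195,295,265,8)
```

```text
t 24.43 pos [0.447  0.0701 0.0468] F [-0.2  0.3  0.3] w 50.1
tool y ang -0.147 x ang 1.424 tool z [ 0.01  0.   -1.  ]
world d mm [-13.    1.9 -40.8] tool d mm [ -0.1 -13.5  40.7]
rot tool [ 0.01  -0.002 -0.007] tool d after rot [  0.1 -13.1  40.8] q6 0.249
```

View pics/side20.png

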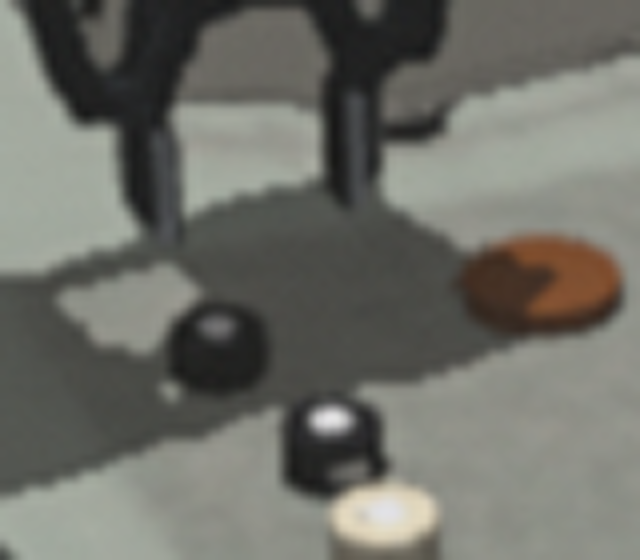

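{"name": "servo_tool", "arguments": {
  "targets": "0.01 0 0.006 0 -13 0 50; 0 0 0 0 0 5 50; 0 0 0 0 0 8 50; 0 0 0 0 0 0 50; 0 0 0 0 0 0 50"
}}

```text
time: 24.9
tool_pos: [0.4364, 0.0719, 0.0362]
tcp_rot: [2.386, 2.042, 0.008]
wrist_force: [-0.2, -0.6, -0.0]
width: 0.587
```

Run:
```python
from h import *
togo((.434,.072,.006),-.14)
```

```text
t 24.9 pos [0.4364 0.0719 0.0362] F [-0.2 -0.6 -0. ] w 50.1
tool y ang -0.155 x ang 1.416 tool z [ 0.005  0.003 -1.   ]
world d mm [ -2.4   0.1 -30.2] tool d mm [-0.4 -2.6 30.2]
rot tool [ 0.004 -0.003 -0.015] tool d after rot [-0.3 -2.4 30.2] q6 0.259
```

{"name": "servo_tool", "arguments": {
  "targets": "0.004 -0.003 -0.015 0 -2.8 8 50; 0 0 0 0 -0.5 10 50; 0 0 0 0 -0.5 8 50; 0 0 0 0 0 0 50; 0 0 0 0 0 0 50"
}}

```text
time: 25.32
tool_pos: [0.4327, 0.0728, 0.0079]
tcp_rot: [2.369, 2.062, 0.002]
wrist_force: [1.3, -0.1, -0.0]
width: 0.583
```

Run:
```python
from h import *
togo((.434,.072,.006),-.14)
c=cam("side");crop(c,"side21",215,195,295,265,8)
```

```text
t 25.32 pos [0.4327 0.0728 0.0079] F [ 1.3 -0.1 -0. ] w 49.8
tool y ang -0.138 x ang 1.433 tool z [ 0.001  0.    -1.   ]
world d mm [ 1.3 -0.8 -1.9] tool d mm [-0.6  1.4  1.9]
rot tool [ 0.001 -0.     0.002] tool d after rot [-0.6  1.4  1.9] q6 0.248
```

View pics/side21.png

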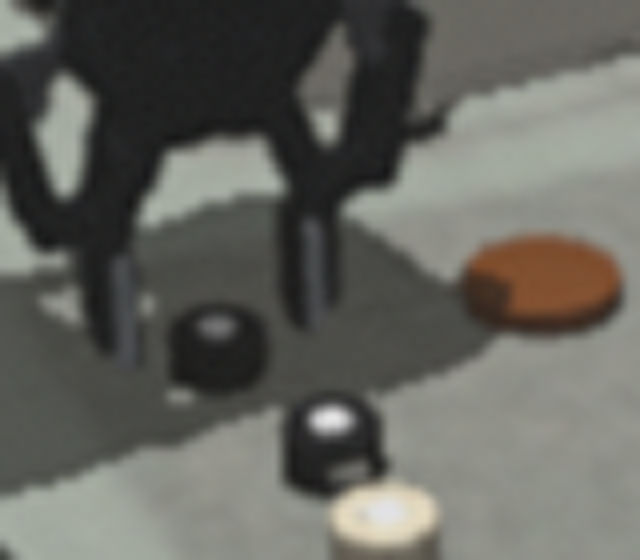

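{"name": "servo_tool", "arguments": {
  "targets": "0 0 0 -1.2 1 1.5 50; 0 0 0 0 0 0 50; 0 0 0 0 0 0 24; 0 0 0 0 0 0 24; 0 0 0 0 0 0 24; 0 0 0 0 0 0 24; 0 0 0 0 0 0 24",
  "newtons": 30
}}

```text
time: 25.95
tool_pos: [0.4345, 0.0713, 0.0071]
tcp_rot: [2.368, 2.061, 0.003]
wrist_force: [0.5, -0.4, 0.3]
width: 0.33
```

{"name": "servo_tool", "arguments": {
  "targets": "0 0 0 0 0 -5 24; 0 0 0 0 0 -20 24; 0 0 0 0 0 -30 24; 0 0 0 0 0 -30 24; 0 0 0 0 0 0 24"
}}

```text
time: 26.37
tool_pos: [0.4314, 0.071, 0.0941]
tcp_rot: [-2.368, -2.061, 0.006]
wrist_force: [0.9, 0.4, 0.5]
width: 0.327
```

Run:
```python
from h import *
togo((.6643,-.1126,.10),-.14)
c=cam("side");crop(c,"side22",215,155,295,255,6)
```

```text
t 26.37 pos [0.4314 0.071  0.0941] F [0.9 0.4 0.5] w 27.9
tool y ang -0.138 x ang 1.432 tool z [-0.004 -0.001 -1.   ]
world d mm [ 232.9 -183.6    5.9] tool d mm [-149.7  255.9   -6.8]
rot tool [-0.004  0.001  0.002] tool d after rot [-149.3  256.2   -5.9] q6 0.245
```

View pics/side22.png

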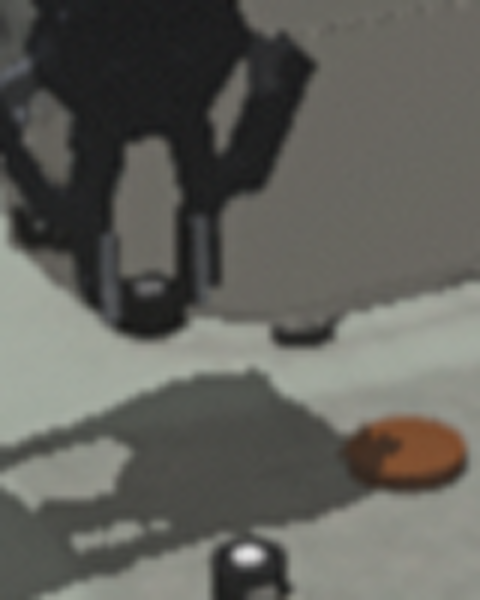

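{"name": "servo_tool", "arguments": {
  "targets": "0 0 0 0 0 -15 24; 0 0 0 -21 36 -10 24; 0 0 0 -21 36 0 24; 0 0 0 -21 36 0 24; 0 0 0 -21 36 0 24; 0 0 0 -21 36 0 24; 0 0 0 -21 36 0 24; 0 0 0 0 0 0 24"
}}

```text
time: 27.08
tool_pos: [0.6256, -0.0864, 0.1079]
tcp_rot: [-2.356, -2.064, 0.017]
wrist_force: [0.2, 0.5, -0.0]
width: 0.326
```

Run:
```python
from h import *
togo((.6643,-.1126,.09),-.14)
```

```text
t 27.08 pos [ 0.6256 -0.0864  0.1079] F [ 0.2  0.5 -0. ] w 27.9
tool y ang -0.132 x ang 1.439 tool z [-0.015 -0.    -1.   ]
world d mm [ 38.7 -26.2 -17.9] tool d mm [-20.8  42.   17.4]
rot tool [-0.014  0.002  0.008] tool d after rot [-20.5  41.9  17.9] q6 -0.042
```

{"name": "servo_tool", "arguments": {
  "targets": "-0.014 0.002 0.008 -10 18 0 24; 0 0 0 -10 18 5 24; 0 0 0 0 0 8 24; 0 0 0 0 0 0 24; 0 0 0 0 0 0 24"
}}

```text
time: 27.5
tool_pos: [0.6565, -0.1135, 0.0851]
tcp_rot: [-2.369, -2.049, 0.011]
wrist_force: [-0.0, 0.6, -0.6]
width: 0.328
```

Run:
```python
from h import *
togo((.6643,-.1126,.06),-.14)
```

```text
t 27.5 pos [ 0.6565 -0.1135  0.0851] F [-0.   0.6 -0.6] w 28.0
tool y ang -0.145 x ang 1.426 tool z [-0.012  0.003 -1.   ]
world d mm [  7.8   0.9 -25.1] tool d mm [ 2.   7.9 25. ]
rot tool [-0.012 -0.001 -0.005] tool d after rot [ 2.   7.6 25.1] q6 -0.064
```

{"name": "servo_tool", "arguments": {
  "targets": "-0.012 0 -0.004 2 7 0 24; 0 0 0 0 0 10 24; 0 0 0 0 0 10 24; 0 0 0 0 0 0 24; 0 0 0 0 0 0 24"
}}

```text
time: 27.92
tool_pos: [0.6605, -0.1089, 0.0619]
tcp_rot: [-2.366, -2.061, 0.001]
wrist_force: [-0.2, 0.1, -0.3]
width: 0.323
```

Run:
```python
from h import *
togo((.6643,-.1126,.043),-.14)
c=cam("side");crop(c,"side23",300,200,440,290,5);
f=lambda q:((q-[300,200]+.5)*5-.5).round()
C=np.array([.6222,-.166]);a=1.428
for n,o in(("b1",-30),("y2",30),("b2",90),("y3",150),("b3",-150),("y1",-90)):
    t=a+np.radians(o);q=[*(C+.068*np.array([np.cos(t),np.sin(t)])),.035];print(n,np.round(q,4),f(proj(c,q)))
p=bot.read_state()["tool_pos"];print("puck top pred",f(proj(c,p+[0,0,.009])))
```

```text
t 27.92 pos [ 0.6605 -0.1089  0.0619] F [-0.2  0.1 -0.3] w 27.6
tool y ang -0.137 x ang 1.433 tool z [-0.003  0.002 -1.   ]
world d mm [  3.8  -3.7 -18.9] tool d mm [-3.1  4.3 18.9]
rot tool [-0.003 -0.002  0.003] tool d after rot [-3.1  4.3 18.9] q6 -0.065
b1 [ 0.6642 -0.1125  0.035 ] [341. 181.]
y2 [ 0.5969 -0.1029  0.035 ] [212. 211.]
b2 [ 0.5549 -0.1563  0.035 ] [211. 292.]
y3 [ 0.5802 -0.2195  0.035 ] [358. 347.]
b3 [ 0.6475 -0.2291  0.035 ] [497. 310.]
y1 [ 0.6895 -0.1757  0.035 ] [480. 227.]
puck top pred [336. 112.]
```

View pics/side23.png

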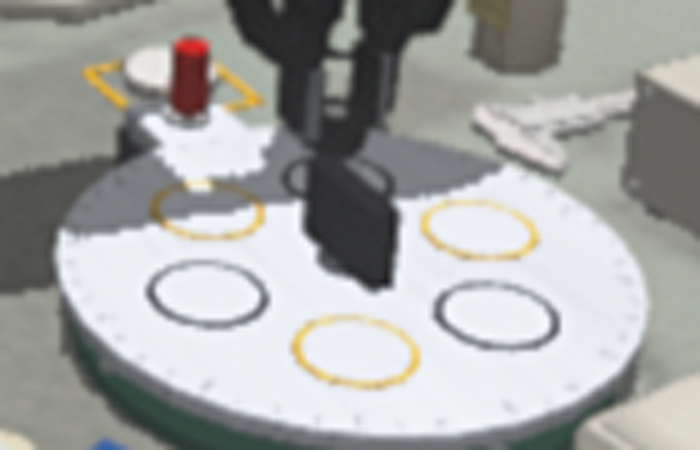

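{"name": "servo_tool", "arguments": {
  "targets": "-0.003 -0.002 0 -3 4.2 3 24; 0 0 0 0 0 6 24; 0 0 0 0 0 6 24; 0 0 0 0 0 0 24; 0 0 0 0 0 0 24"
}}

```text
time: 28.38
tool_pos: [0.665, -0.1128, 0.0464]
tcp_rot: [2.367, 2.063, 0.001]
wrist_force: [0.5, -0.3, -1.4]
width: 0.327
```

Run:
```python
from h import *
togo((.6643,-.1126,.0425),-.14)
```

```text
t 28.38 pos [ 0.665  -0.1128  0.0464] F [ 0.5 -0.3 -1.4] w 28.0
tool y ang -0.137 x ang 1.434 tool z [ 0.001 -0.001 -1.   ]
world d mm [-0.7  0.2 -3.9] tool d mm [ 0.1 -0.8  3.8]
rot tool [0.002 0.001 0.003] tool d after rot [ 0.1 -0.7  3.9] q6 -0.067
```

{"name": "servo_tool", "arguments": {
  "targets": "0 0 0 0 -0.7 2 24; 0 0 0 0 0 1.8 24; 0 0 0 0 0 0 24; 0 0 0 0 0 0 50; 0 0 0 0 0 0 50; 0 0 0 0 0 0 50; 0 0 0 0 0 0 50; 0 0 0 0 0 -5 50"
}}

```text
time: 29.05
tool_pos: [0.6638, -0.1127, 0.0468]
tcp_rot: [2.368, 2.063, -0.0]
wrist_force: [-0.4, 0.4, -0.4]
width: 0.585
```

{"name": "servo_tool", "arguments": {
  "targets": "0 0 0 0 0 -20 50; 0 0 0 0 0 -30 50; 0 0 0 0 0 -30 50; 0 0 0 0 0 0 50"
}}

```text
time: 29.38
tool_pos: [0.6623, -0.1124, 0.129]
tcp_rot: [-2.367, -2.062, 0.004]
wrist_force: [2.0, 0.0, 1.8]
width: 0.584
```

Run:
```python
from h import *
togo((.436,.003,.12),-.14)
c=cam("side");crop(c,"side24",225,200,440,320,3.5)
```

```text
t 29.38 pos [ 0.6623 -0.1124  0.129 ] F [2.  0.  1.8] w 49.8
tool y ang -0.137 x ang 1.433 tool z [-0.004  0.    -1.   ]
world d mm [-226.3  115.4   -9. ] tool d mm [  83.3 -240.    10. ]
rot tool [-0.004  0.     0.003] tool d after rot [  82.7 -240.2    9. ] q6 -0.067
```

View pics/side24.png

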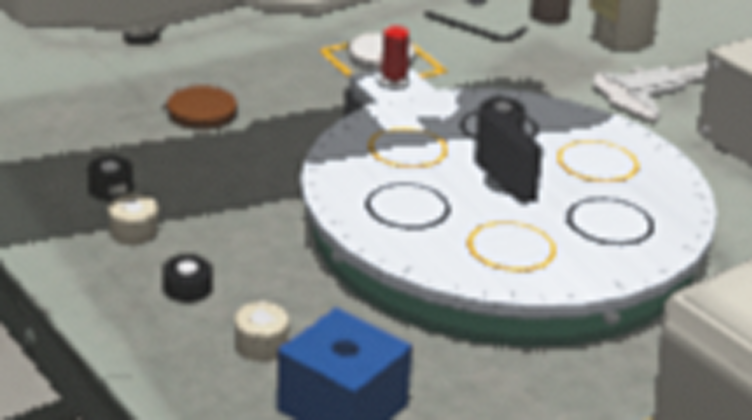

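{"name": "servo_tool", "arguments": {
  "targets": "0 0 0 6 -18 0 50; 0 0 0 12 -35 0 50; 0 0 0 12 -35 0 50; 0 0 0 12 -35 0 50; 0 0 0 12 -35 0 50; 0 0 0 12 -35 0 50; 0 0 0 6 -18 0 50; 0 0 0 0 0 0 50"
}}

```text
time: 30.1
tool_pos: [0.4519, -0.0094, 0.1223]
tcp_rot: [-2.367, -2.056, 0.01]
wrist_force: [-0.2, -0.2, -0.0]
width: 0.583
```

Run:
```python
from h import *
togo((.4357,.003,.05),-.14)
```

```text
t 30.1 pos [ 0.4519 -0.0094  0.1223] F [-0.2 -0.2 -0. ] w 49.8
tool y ang -0.14 x ang 1.431 tool z [-0.009  0.001 -1.   ]
world d mm [-16.2  12.4 -72.3] tool d mm [ 10.  -17.1  72.5]
rot tool [-0.009  0.001 -0.   ] tool d after rot [ 10.  -17.8  72.3] q6 0.064
```

{"name": "servo_tool", "arguments": {
  "targets": "-0.009 0 0 10 -17 0 50; 0 0 0 0 0 20 50; 0 0 0 0 -1 25 50; 0 0 0 0 -1 20 50; 0 0 0 0 0 0 50; 0 0 0 0 0 0 50"
}}

```text
time: 30.6
tool_pos: [0.4371, 0.0031, 0.0566]
tcp_rot: [2.365, 2.059, 0.007]
wrist_force: [0.4, -0.5, 0.4]
width: 0.583
```

Run:
```python
from h import *
togo((.4357,.003,.008),-.14)
c=cam("side");crop(c,"side25",220,205,300,275,8)
```

```text
t 30.6 pos [0.4371 0.0031 0.0566] F [ 0.4 -0.5  0.4] w 49.8
tool y ang -0.138 x ang 1.433 tool z [ 0.007 -0.002 -1.   ]
world d mm [ -1.4  -0.1 -48.6] tool d mm [-0.2 -1.8 48.5]
rot tool [0.007 0.001 0.002] tool d after rot [-0.3 -1.4 48.6] q6 0.091
```

View pics/side25.png

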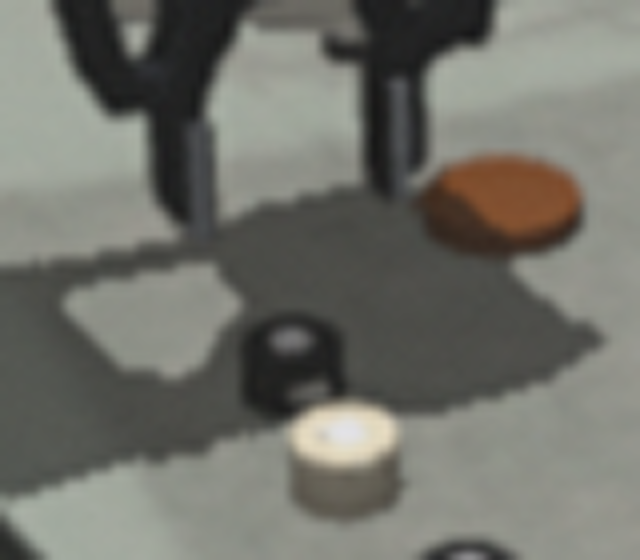

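{"name": "servo_tool", "arguments": {
  "targets": "0.007 0 0 0 -1.6 10 50; 0 0 0 0 -0.5 15 50; 0 0 0 0 -0.5 12 50; 0 0 0 0 -0.3 8 50; 0 0 0 0 0 0 50; 0 0 0 0 0 0 50"
}}

```text
time: 31.15
tool_pos: [0.4417, 0.0022, 0.014]
tcp_rot: [2.365, 2.056, 0.01]
wrist_force: [-0.2, 0.0, -0.1]
width: 0.583
```

Run:
```python
from h import *
togo((.4357,.003,.007),-.14)
c=cam("side");crop(c,"side26",220,205,300,275,8)
```

```text
t 31.15 pos [0.4417 0.0022 0.014 ] F [-0.2  0.  -0.1] w 49.8
tool y ang -0.139 x ang 1.431 tool z [ 0.01  -0.001 -1.   ]
world d mm [-6.   0.8 -7. ] tool d mm [ 0.  -6.1  6.9]
rot tool [0.01  0.    0.001] tool d after rot [ 0. -6.  7.] q6 0.09
```

View pics/side26.png

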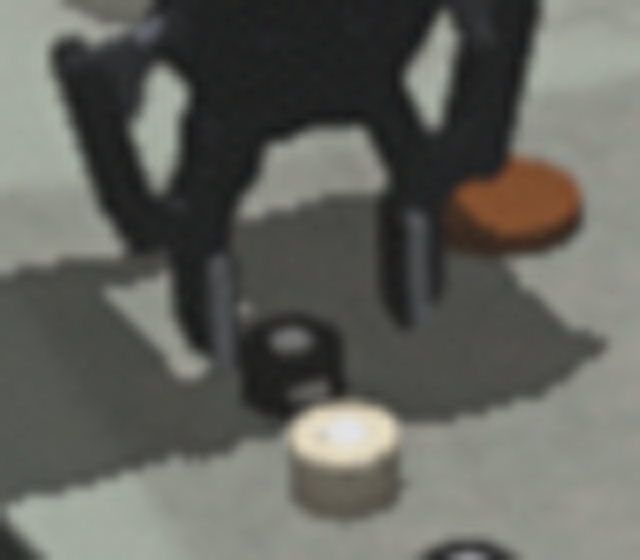

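{"name": "servo_tool", "arguments": {
  "targets": "0.01 0 0 0 -6 3 50; 0 0 0 0 0 4 50; 0 0 0 0 0 0 50; 0 0 0 0 0 0 50"
}}

```text
time: 31.53
tool_pos: [0.4372, 0.003, 0.0085]
tcp_rot: [2.369, 2.06, 0.003]
wrist_force: [-0.8, -0.0, 1.0]
width: 0.586
```

Run:
```python
from h import *
togo((.4357,.003,.007),-.14)
```

```text
t 31.53 pos [0.4372 0.003  0.0085] F [-0.8 -0.   1. ] w 50.0
tool y ang -0.139 x ang 1.431 tool z [ 0.003 -0.    -1.   ]
world d mm [-1.5  0.  -1.5] tool d mm [-0.2 -1.5  1.4]
rot tool [ 0.003 -0.     0.001] tool d after rot [-0.2 -1.5  1.5] q6 0.089
```

Close enough; grip, lift and read the height at the grip.

{"name": "servo_tool", "arguments": {
  "targets": "0 0 0 0 -1.2 1 50; 0 0 0 0 0 0 50; 0 0 0 0 0 0 24; 0 0 0 0 0 0 24; 0 0 0 0 0 0 24; 0 0 0 0 0 0 24; 0 0 0 0 0 0 24"
}}

```text
time: 32.12
tool_pos: [0.4366, 0.0032, 0.0083]
tcp_rot: [2.368, 2.059, 0.006]
wrist_force: [-0.0, -0.3, -1.0]
width: 0.326
```

{"name": "servo_tool", "arguments": {
  "targets": "0 0 0 0 0 -5 24; 0 0 0 0 0 -20 24; 0 0 0 0 0 -30 24; 0 0 0 0 0 -30 24; 0 0 0 0 0 -20 24; 0 0 0 0 0 0 24"
}}

```text
time: 32.62
tool_pos: [0.4329, 0.0033, 0.1162]
tcp_rot: [-2.369, -2.06, 0.004]
wrist_force: [1.3, -0.4, 0.1]
width: 0.327
```

Run:
```python
from h import *
togo((.5549,-.1563,.10),-.14)
c=cam("side");crop(c,"side27",225,155,345,275,5)
```

```text
t 32.62 pos [0.4329 0.0033 0.1162] F [ 1.3 -0.4  0.1] w 27.9
tool y ang -0.139 x ang 1.431 tool z [-0.003  0.    -1.   ]
world d mm [ 122.  -159.6  -16.2] tool d mm [-141.1  143.1   15.8]
rot tool [-0.003  0.     0.001] tool d after rot [-141.   143.1   16.2] q6 0.089
```

View pics/side27.png

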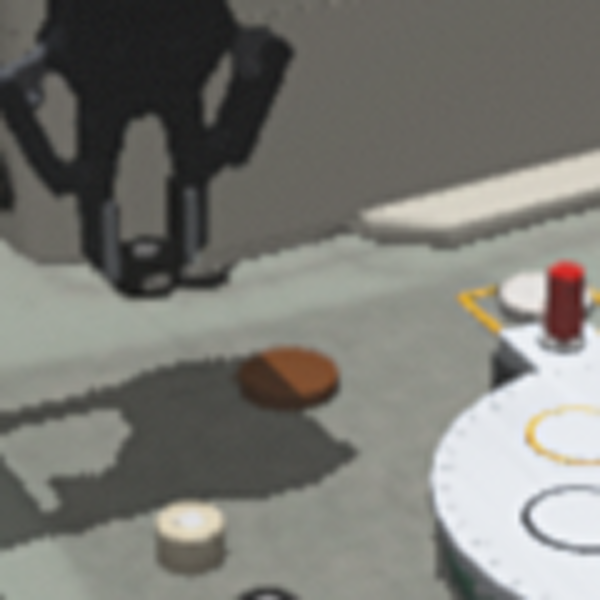

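{"name": "servo_tool", "arguments": {
  "targets": "0 0 0 -15 15 0 24; 0 0 0 -28 28 0 24; 0 0 0 -28 28 0 24; 0 0 0 -28 28 0 24; 0 0 0 -28 28 0 24; 0 0 0 -10 12 0 24; 0 0 0 0 0 0 24; 0 0 0 0 0 0 24"
}}

```text
time: 33.33
tool_pos: [0.5487, -0.1564, 0.1028]
tcp_rot: [-2.357, -2.055, 0.015]
wrist_force: [-1.8, -0.1, 0.4]
width: 0.329
```

Run:
```python
from h import *
togo((.5549,-.1563,.065),-.14)
```

```text
t 33.33 pos [ 0.5487 -0.1564  0.1028] F [-1.8 -0.1  0.4] w 28.1
tool y ang -0.136 x ang 1.434 tool z [-0.017  0.005 -1.   ]
world d mm [  6.2   0.1 -37.8] tool d mm [ 0.8  6.7 37.7]
rot tool [-0.017 -0.002  0.004] tool d after rot [ 0.9  6.1 37.8] q6 -0.184
```

{"name": "servo_tool", "arguments": {
  "targets": "-0.017 -0.002 0.004 0.9 2 5 24; 0 0 0 0 0 15 24; 0 0 0 0 0 12 24; 0 0 0 0 0 5 24; 0 0 0 0 0 0 24; 0 0 0 0 0 0 24"
}}

```text
time: 33.83
tool_pos: [0.5431, -0.1498, 0.0586]
tcp_rot: [-2.361, -2.055, 0.008]
wrist_force: [-0.3, -0.3, -0.7]
width: 0.326
```

Run:
```python
from h import *
togo((.5549,-.1563,.044),-.14)
```

```text
t 33.83 pos [ 0.5431 -0.1498  0.0586] F [-0.3 -0.3 -0.7] w 27.8
tool y ang -0.138 x ang 1.433 tool z [-0.011  0.005 -1.   ]
world d mm [ 11.8  -6.5 -14.6] tool d mm [-4.9 12.8 14.5]
rot tool [-0.012 -0.003  0.002] tool d after rot [-4.8 12.6 14.6] q6 -0.177
```

{"name": "servo_tool", "arguments": {
  "targets": "-0.012 -0.003 0 -4.8 12 0 24; 0 0 0 0 0 0 24; 0 0 0 0 0 0 24; 0 0 0 0 0 0 24"
}}

```text
time: 34.17
tool_pos: [0.5562, -0.1562, 0.0599]
tcp_rot: [2.366, 2.062, 0.003]
wrist_force: [-0.1, -0.7, -0.7]
width: 0.329
```

Run:
```python
from h import *
togo((.5549,-.1563,.044),-.14)
```

```text
t 34.17 pos [ 0.5562 -0.1562  0.0599] F [-0.1 -0.7 -0.7] w 28.1
tool y ang -0.137 x ang 1.434 tool z [ 0.003 -0.001 -1.   ]
world d mm [ -1.3  -0.1 -15.9] tool d mm [-0.3 -1.4 15.9]
rot tool [0.003 0.    0.003] tool d after rot [-0.3 -1.3 15.9] q6 -0.18
```

{"name": "servo_tool", "arguments": {
  "targets": "0.003 0 0 0 -1.5 5 24; 0 0 0 0 -0.5 6 24; 0 0 0 0 0 3 24; 0 0 0 0 0 0 24; 0 0 0 0 0 0 24"
}}

```text
time: 34.58
tool_pos: [0.5551, -0.1565, 0.0457]
tcp_rot: [2.367, 2.062, 0.002]
wrist_force: [-0.5, 0.3, 0.0]
width: 0.326
```

Run:
```python
from h import *
togo((.5549,-.1563,.0437),-.14)
```

```text
t 34.58 pos [ 0.5551 -0.1565  0.0457] F [-0.5  0.3  0. ] w 27.9
tool y ang -0.137 x ang 1.433 tool z [ 0.002 -0.001 -1.   ]
world d mm [-0.2  0.2 -2. ] tool d mm [ 0.2 -0.3  2. ]
rot tool [0.003 0.001 0.003] tool d after rot [ 0.2 -0.3  2. ] q6 -0.18
```

{"name": "servo_tool", "arguments": {
  "targets": "0 0 0 0 0 1.8 24; 0 0 0 0 0 0 24; 0 0 0 0 0 0 50; 0 0 0 0 0 0 50; 0 0 0 0 0 0 50; 0 0 0 0 0 0 50; 0 0 0 0 0 -5 50"
}}

```text
time: 35.17
tool_pos: [0.5542, -0.1562, 0.0479]
tcp_rot: [2.368, 2.063, 0.0]
wrist_force: [0.2, -0.1, 0.1]
width: 0.584
```

{"name": "servo_tool", "arguments": {
  "targets": "0 0 0 0 0 -20 50; 0 0 0 0 0 -30 50; 0 0 0 0 0 -20 50; 0 0 0 0 0 0 50; 0 0 0 0 0 0 50"
}}

```text
time: 35.58
tool_pos: [0.5537, -0.156, 0.1217]
tcp_rot: [-2.368, -2.063, 0.001]
wrist_force: [0.4, 0.2, -1.3]
width: 0.584
```

Run:
```python
from pk import *
togo((.423,-.118,.10),-.14)
for o in pucks(cam("top")): print(o)
c=cam("side");crop(c,"side28",225,200,440,320,3.5)
```

```text
t 35.58 pos [ 0.5537 -0.156   0.1217] F [ 0.4  0.2 -1.3] w 49.8
tool y ang -0.137 x ang 1.433 tool z [-0.001  0.    -1.   ]
world d mm [-130.7   38.   -21.7] tool d mm [  19.8 -134.7   21.8]
rot tool [-0.001  0.     0.003] tool d after rot [  19.4 -134.7   21.7] q6 -0.18
('pale', array([443.  , 213.85]), np.int32(20), array([ 0.5182, -0.3388,  0.017 ]))
('pale', array([361. , 251.8]), np.int32(10), array([ 0.4238, -0.1185,  0.017 ]))
('pale', array([260.38, 267.5 ]), np.int32(8), array([0.3894, 0.1449, 0.017 ]))
```

View pics/side28.png

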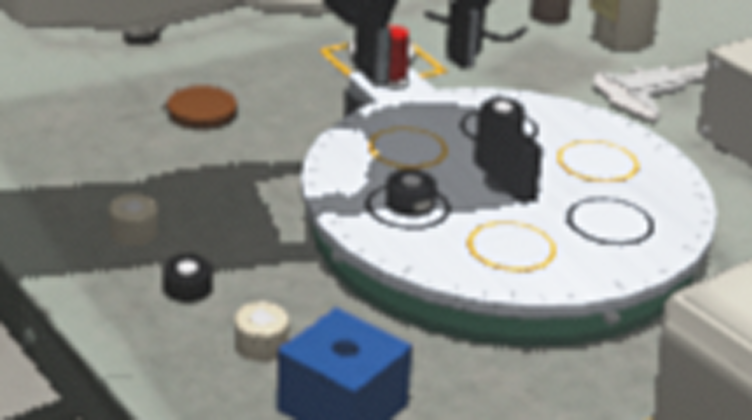

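{"name": "servo_tool", "arguments": {
  "targets": "0 0 0 2 -15 0 50; 0 0 0 4 -28 0 50; 0 0 0 4 -28 0 50; 0 0 0 4 -28 0 50; 0 0 0 4 -20 0 50; 0 0 0 0 -10 0 50; 0 0 0 0 0 0 50; 0 0 0 0 0 0 50"
}}

```text
time: 36.35
tool_pos: [0.4175, -0.1173, 0.1101]
tcp_rot: [-2.357, -2.054, 0.014]
wrist_force: [0.7, 0.2, 1.3]
width: 0.582
```

Run:
```python
from h import *
togo((.4233,-.1183,.05),-.14)
```

```text
t 36.35 pos [ 0.4175 -0.1173  0.1101] F [0.7 0.2 1.3] w 49.7
tool y ang -0.137 x ang 1.433 tool z [-0.017  0.005 -1.   ]
world d mm [  5.8  -1.  -60.1] tool d mm [-0.4  6.9 60. ]
rot tool [-0.017 -0.003  0.003] tool d after rot [-0.2  5.9 60.1] q6 -0.193
```

{"name": "servo_tool", "arguments": {
  "targets": "-0.017 -0.003 0 0 5 0 50; 0 0 0 0 0 15 50; 0 0 0 0 0 20 50; 0 0 0 0 0 15 50; 0 0 0 0 0 0 50; 0 0 0 0 0 0 50"
}}

```text
time: 36.85
tool_pos: [0.4335, -0.1215, 0.0604]
tcp_rot: [2.36, 2.055, 0.012]
wrist_force: [-0.2, 0.1, 0.1]
width: 0.585
```

Run:
```python
from h import *
togo((.4233,-.1183,.008),-.14)
c=cam("side");crop(c,"side29",240,225,320,295,8)
```

```text
t 36.85 pos [ 0.4335 -0.1215  0.0604] F [-0.2  0.1  0.1] w 49.9
tool y ang -0.138 x ang 1.433 tool z [ 0.014 -0.004 -1.   ]
world d mm [-10.2   3.2 -52.4] tool d mm [  1.9 -11.3  52.2]
rot tool [0.014 0.002 0.002] tool d after rot [  1.8 -10.5  52.4] q6 -0.191
```

View pics/side29.png

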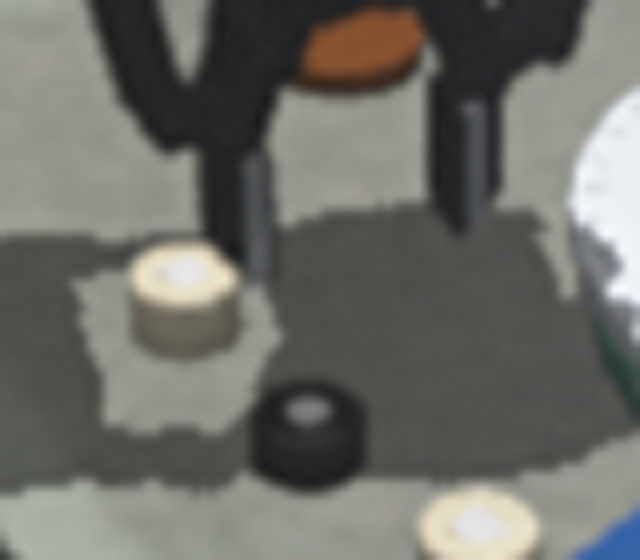

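{"name": "servo_tool", "arguments": {
  "targets": "0.014 0.002 0 1.8 -10.5 5 50; 0 0 0 0 -1 12 50; 0 0 0 0 -1 15 50; 0 0 0 0 -1 10 50; 0 0 0 0 0 0 50; 0 0 0 0 0 0 50"
}}

```text
time: 37.4
tool_pos: [0.4239, -0.119, 0.0212]
tcp_rot: [2.365, 2.059, 0.004]
wrist_force: [-0.3, 0.2, 0.4]
width: 0.583
```

Run:
```python
from h import *
togo((.4233,-.1183,.008),-.14)
c=cam("side");crop(c,"side30",240,225,320,295,8)
```

```text
t 37.4 pos [ 0.4239 -0.119   0.0212] F [-0.3  0.2  0.4] w 49.8
tool y ang -0.138 x ang 1.433 tool z [ 0.006 -0.003 -1.   ]
world d mm [ -0.6   0.7 -13.2] tool d mm [ 0.7 -0.8 13.2]
rot tool [0.006 0.002 0.002] tool d after rot [ 0.6 -0.7 13.2] q6 -0.192
```

View pics/side30.png

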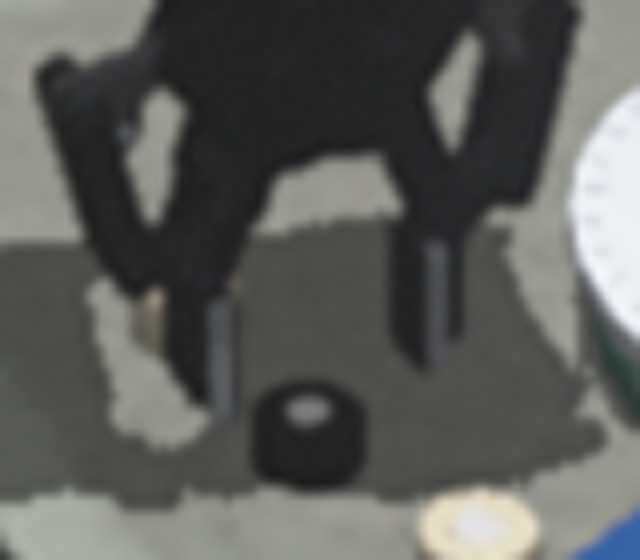

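{"name": "servo_tool", "arguments": {
  "targets": "0.006 0.002 0 0.4 -1.5 4 50; 0 0 0 0 -0.5 5 50; 0 0 0 0 0 4 50; 0 0 0 0 0 0 50; 0 0 0 0 0 0 50"
}}

```text
time: 37.87
tool_pos: [0.4238, -0.119, 0.0093]
tcp_rot: [2.367, 2.061, 0.003]
wrist_force: [-0.2, -0.4, 0.2]
width: 0.585
```

Run:
```python
from h import *
togo((.4233,-.1183,.008),-.14)
c=cam("side");crop(c,"side31",240,225,320,295,8)
```

```text
t 37.87 pos [ 0.4238 -0.119   0.0093] F [-0.2 -0.4  0.2] w 49.9
tool y ang -0.138 x ang 1.433 tool z [ 0.004 -0.001 -1.   ]
world d mm [-0.5  0.7 -1.3] tool d mm [ 0.6 -0.6  1.3]
rot tool [0.004 0.    0.002] tool d after rot [ 0.6 -0.6  1.3] q6 -0.193
```

View pics/side31.png

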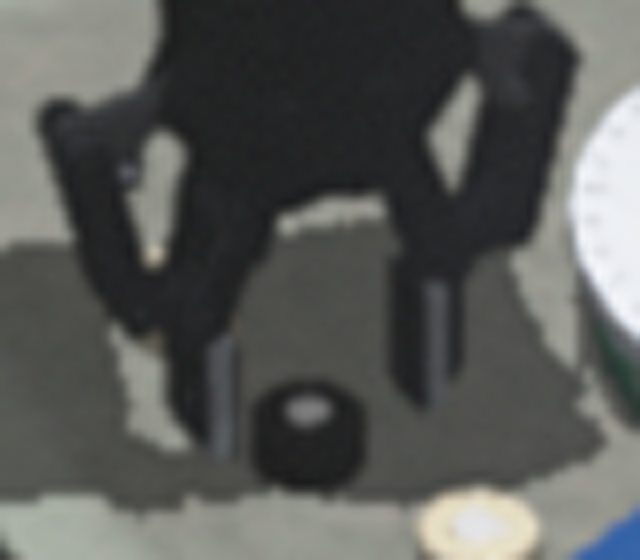

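{"name": "servo_tool", "arguments": {
  "targets": "0.004 0 0 0 -0.6 1.2 50; 0 0 0 0 0 0 50; 0 0 0 0 0 0 24; 0 0 0 0 0 0 24; 0 0 0 0 0 0 24; 0 0 0 0 0 0 24; 0 0 0 0 0 0 24"
}}

```text
time: 38.5
tool_pos: [0.4238, -0.1191, 0.0087]
tcp_rot: [2.369, 2.063, -0.0]
wrist_force: [0.3, 0.5, -0.1]
width: 0.321
```

{"name": "servo_tool", "arguments": {
  "targets": "0 0 0 0 0 -5 24; 0 0 0 0 0 -20 24; 0 0 0 0 0 -30 24; 0 0 0 0 0 -35 24; 0 0 0 0 0 -25 24; 0 0 0 0 0 0 24; 0 0 0 0 0 0 24"
}}

```text
time: 39.08
tool_pos: [0.421, -0.1181, 0.1282]
tcp_rot: [-2.366, -2.06, 0.005]
wrist_force: [-1.3, 1.0, -0.1]
width: 0.326
```

Run:
```python
from h import *
togo((.6475,-.2291,.12),-.14)
c=cam("side");crop(c,"side32",225,165,345,285,5)
```

```text
t 39.08 pos [ 0.421  -0.1181  0.1282] F [-1.3  1.  -0.1] w 27.9
tool y ang -0.138 x ang 1.433 tool z [-0.005  0.001 -1.   ]
world d mm [ 226.5 -111.    -8.2] tool d mm [-78.9 239.6   6.9]
rot tool [-0.005 -0.001  0.002] tool d after rot [-78.3 239.7   8.2] q6 -0.192
```

View pics/side32.png

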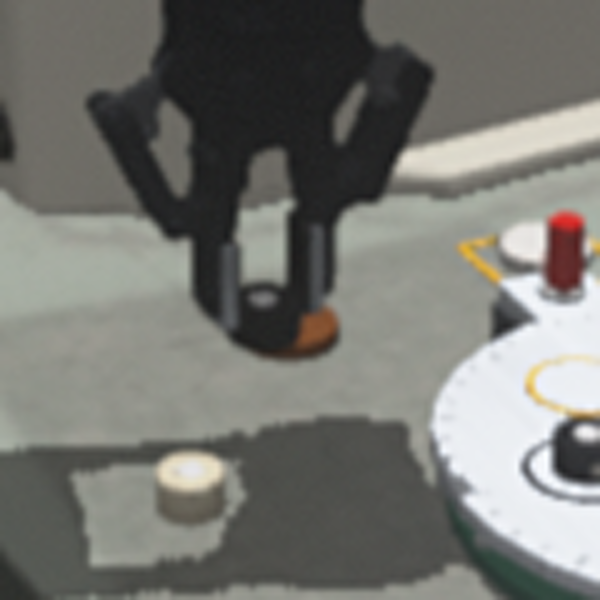

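{"name": "servo_tool", "arguments": {
  "targets": "0 0 0 -6 18 0 24; 0 0 0 -12 36 -1 24; 0 0 0 -12 36 -1 24; 0 0 0 -12 36 -1 24; 0 0 0 -12 36 -1 24; 0 0 0 -12 36 -1 24; 0 0 0 -12 30 0 24; 0 0 0 0 0 0 24"
}}

```text
time: 39.8
tool_pos: [0.6352, -0.2271, 0.1131]
tcp_rot: [-2.35, -2.049, 0.02]
wrist_force: [-0.8, 1.1, -0.5]
width: 0.321
```

Run:
```python
from h import *
togo((.6475,-.2291,.09),-.14)
```

```text
t 39.8 pos [ 0.6352 -0.2271  0.1131] F [-0.8  1.1 -0.5] w 27.4
tool y ang -0.137 x ang 1.434 tool z [-0.025  0.009 -1.   ]
world d mm [ 12.3  -2.  -23.1] tool d mm [-0.4 13.1 22.8]
rot tool [-0.026 -0.005  0.003] tool d after rot [-0.2 12.5 23.1] q6 -0.243
```

{"name": "servo_tool", "arguments": {
  "targets": "-0.026 -0.005 0 0 12 0 24; 0 0 0 0 0 10 24; 0 0 0 0 0 10 24; 0 0 0 0 0 0 24; 0 0 0 0 0 0 24; 0 0 0 0 0 0 24"
}}

```text
time: 40.3
tool_pos: [0.6392, -0.2261, 0.0783]
tcp_rot: [-2.354, -2.051, 0.015]
wrist_force: [-0.6, 0.4, -0.2]
width: 0.325
```

Run:
```python
from h import *
togo((.6475,-.2291,.06),-.14)
```

```text
t 40.3 pos [ 0.6392 -0.2261  0.0783] F [-0.6  0.4 -0.2] w 27.7
tool y ang -0.137 x ang 1.434 tool z [-0.02   0.008 -1.   ]
world d mm [  8.3  -3.  -18.3] tool d mm [-1.9  9.  18.1]
rot tool [-0.021 -0.005  0.003] tool d after rot [-1.8  8.6 18.3] q6 -0.24
```

{"name": "servo_tool", "arguments": {
  "targets": "-0.021 -0.005 0 -2 8.6 0 24; 0 0 0 0 0 6 24; 0 0 0 0 0 6 24; 0 0 0 0 0 0 24; 0 0 0 0 0 0 24"
}}

```text
time: 40.72
tool_pos: [0.6475, -0.2291, 0.0666]
tcp_rot: [2.366, 2.062, 0.003]
wrist_force: [0.0, -0.2, 0.1]
width: 0.322
```

Run:
```python
from h import *
togo((.6475,-.2291,.05),-.14)
```

```text
t 40.72 pos [ 0.6475 -0.2291  0.0666] F [ 0.  -0.2  0.1] w 27.5
tool y ang -0.137 x ang 1.434 tool z [ 0.003 -0.001 -1.   ]
world d mm [  0.   -0.  -16.6] tool d mm [-0.  -0.  16.6]
rot tool [0.004 0.    0.003] tool d after rot [-0.   0.  16.6] q6 -0.24
```

{"name": "servo_tool", "arguments": {
  "targets": "0.004 0 0 0 -0.5 6 24; 0 0 0 0 -0.5 7 24; 0 0 0 0 -0.5 6 24; 0 0 0 0 0 0 24; 0 0 0 0 0 0 24"
}}

```text
time: 41.13
tool_pos: [0.6462, -0.229, 0.0461]
tcp_rot: [2.368, 2.064, -0.001]
wrist_force: [-0.1, 0.0, -0.5]
width: 0.323
```

Run:
```python
from h import *
togo((.6475,-.2291,.0437),-.14)
c=cam("side");crop(c,"side33",330,190,440,290,6)
```

```text
t 41.13 pos [ 0.6462 -0.229   0.0461] F [-0.1  0.  -0.5] w 27.6
tool y ang -0.137 x ang 1.434 tool z [-0.    -0.001 -1.   ]
world d mm [ 1.3 -0.1 -2.4] tool d mm [0.1 1.3 2.4]
rot tool [-0.     0.001  0.003] tool d after rot [0.1 1.3 2.4] q6 -0.239
```

View pics/side33.png

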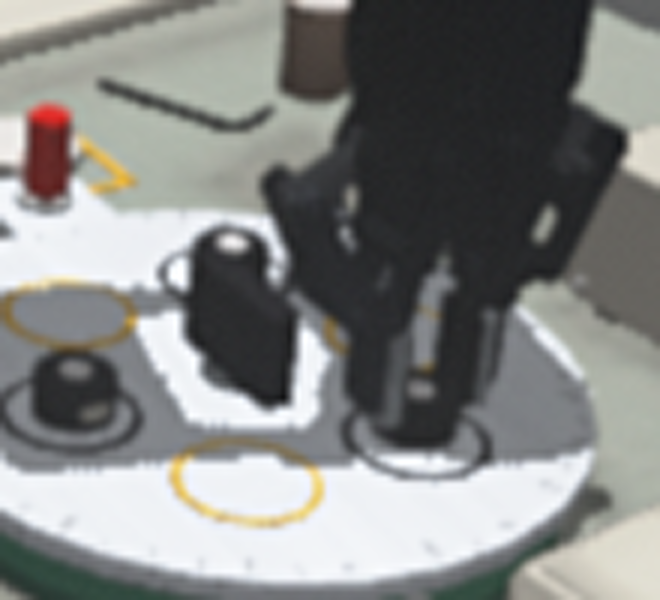

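{"name": "servo_tool", "arguments": {
  "targets": "0 0 0 -0.7 0.5 1.5 24; 0 0 0 0 0 0.8 24; 0 0 0 0 0 0 24; 0 0 0 0 0 0 48; 0 0 0 0 0 0 48; 0 0 0 0 0 0 48; 0 0 0 0 0 0 48; 0 0 0 0 0 -5 48"
}}

```text
time: 41.85
tool_pos: [0.6465, -0.2299, 0.0486]
tcp_rot: [-2.368, -2.064, 0.001]
wrist_force: [-0.3, 0.2, 0.7]
width: 0.563
```

{"name": "servo_tool", "arguments": {
  "targets": "0 0 0 0 0 -20 50; 0 0 0 0 0 -30 50; 0 0 0 0 0 -20 50; 0 0 0 0 0 0 50; 0 0 0 0 0 0 50"
}}

```text
time: 42.27
tool_pos: [0.6459, -0.2295, 0.1217]
tcp_rot: [-2.367, -2.063, 0.002]
wrist_force: [0.5, 0.2, -0.2]
width: 0.586
```

Run:
```python
from pk import *
togo((.431,-.186,.12),-.14)
for o in pucks(cam("top")): print(o)
c=cam("side");crop(c,"side34",225,200,440,320,3.5)
```

```text
t 42.27 pos [ 0.6459 -0.2295  0.1217] F [ 0.5  0.2 -0.2] w 50.1
tool y ang -0.137 x ang 1.434 tool z [-0.002  0.    -1.   ]
world d mm [-214.9   43.5   -1.7] tool d mm [  13.7 -218.9    2.2]
rot tool [-0.002  0.     0.003] tool d after rot [  13.1 -218.9    1.7] q6 -0.24
('pale', array([254.17, 221.33]), np.int32(12), array([0.5112, 0.1598, 0.017 ]))
('pale', array([258.2, 233.4]), np.int32(5), array([0.4788, 0.1495, 0.017 ]))
('cream', array([385.09, 247.78]), np.int32(46), array([ 0.4325, -0.1811,  0.02  ]))
```

View pics/side34.png

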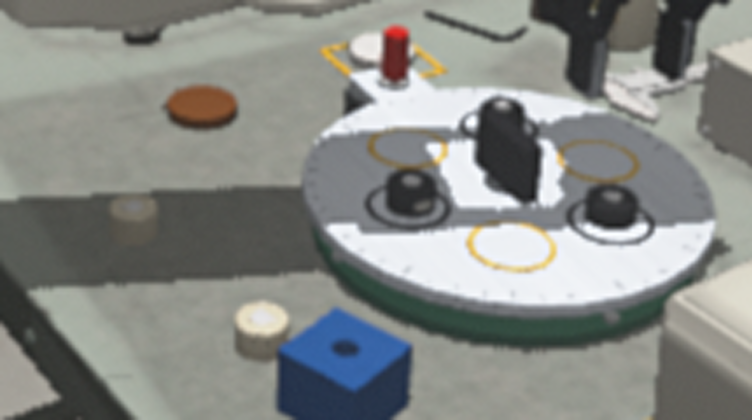

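Run:
```python
from pk import *
c=cam("side");crop(c,"side35",375,235,425,275,16)
crop(c,"side36",325,235,365,270,16)
```

```text
(no output)
```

View pics/side35.png

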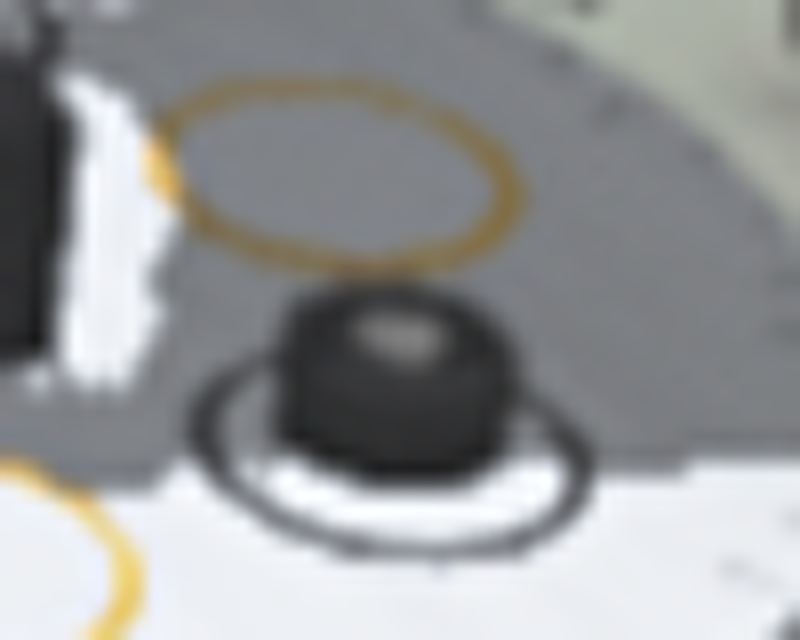

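View pics/side36.png

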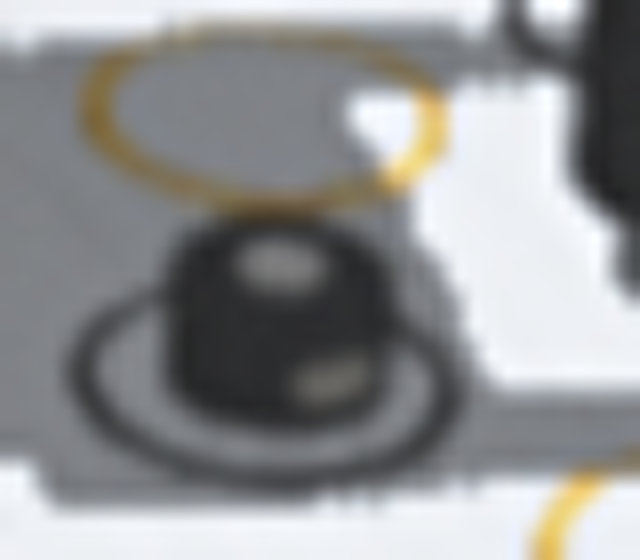

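{"name": "servo_tool", "arguments": {
  "targets": "0 0 0 10 -18 0 50; 0 0 0 22 -35 0 50; 0 0 0 22 -35 0 50; 0 0 0 22 -35 0 50; 0 0 0 22 -35 0 50; 0 0 0 22 -35 0 50; 0 0 0 22 -30 0 50; 0 0 0 0 0 0 50"
}}

```text
time: 43.08
tool_pos: [0.4305, -0.0551, 0.1056]
tcp_rot: [-2.356, -2.043, 0.025]
wrist_force: [-0.0, 0.3, -1.1]
width: 0.585
```

Run:
```python
from h import *
togo((.425,-.05,.06),-.14)
c=cam("top");np.savez("topA.npz",**c);crop(c,"top37",300,120,440,260,5)
```

```text
t 43.08 pos [ 0.4305 -0.0551  0.1056] F [-0.   0.3 -1.1] w 50.0
tool y ang -0.142 x ang 1.429 tool z [-0.027  0.007 -1.   ]
world d mm [ -5.5   5.1 -45.6] tool d mm [ 4.2 -4.9 45.8]
rot tool [-0.028 -0.003 -0.002] tool d after rot [ 4.3 -6.2 45.6] q6 -0.045
```

View pics/top37.png

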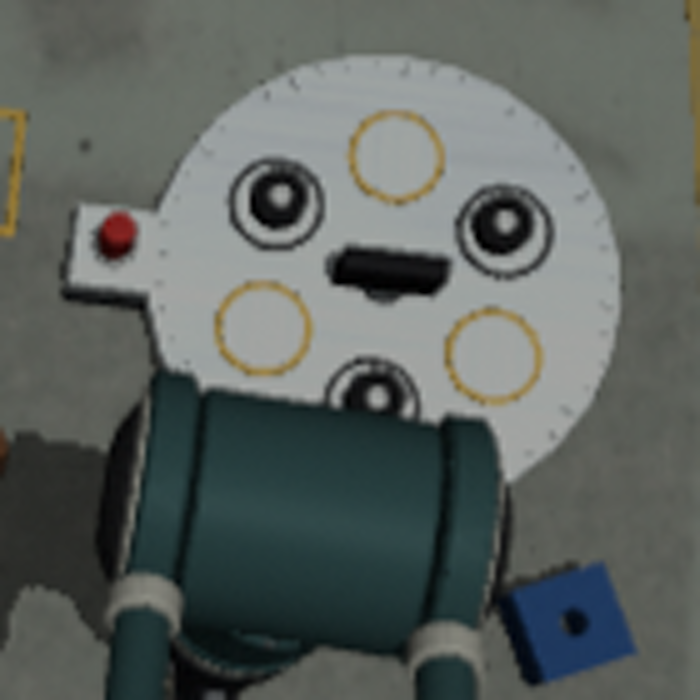

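Run:
```python
from h import *
c=dict(np.load("topA.npz")); f=lambda p:((p[0]+.5)/5-.5+300,(p[1]+.5)/5-.5+120)
crop(c,"top38",342,145,415,218,8)
for n,pp,rp,z in(("b1",(283,200),(277,204),.051),("b2",(376,398),(373,404),.053),("b3",(508,222),(504.5,231),.051)):
    a,b=onz(c,*f(pp),z),onz(c,*f(rp),.035); print(n,a.round(4),b.round(4),((a-b)*1000)[:2].round(1))
```

```text
b1 [ 0.663  -0.1132  0.051 ] [ 0.6653 -0.1122  0.035 ] [-2.3 -1. ]
b2 [ 0.5557 -0.1557  0.053 ] [ 0.5558 -0.1571  0.035 ] [-0.1  1.4]
b3 [ 0.6477 -0.2299  0.051 ] [ 0.6471 -0.2316  0.035 ] [0.7 1.7]
```

View pics/top38.png

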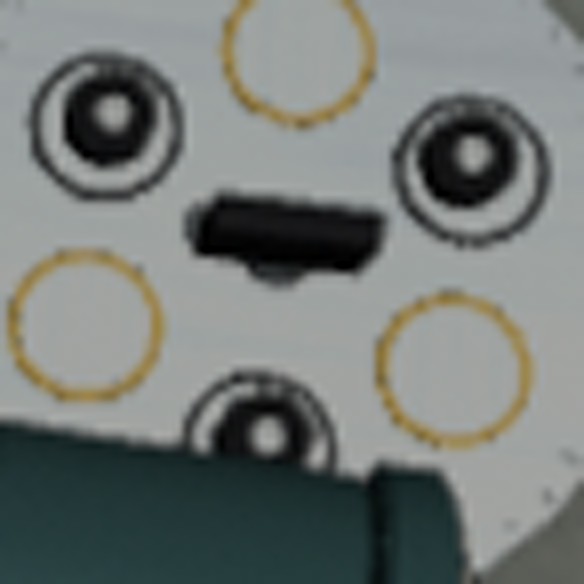

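{"name": "servo_tool", "arguments": {
  "targets": "-0.028 -0.003 0 4 -6 0 50; 0 0 0 0 0 10 50; 0 0 0 0 0 15 50; 0 0 0 0 0 10 50; 0 0 0 0 0 0 50; 0 0 0 0 0 0 50"
}}

```text
time: 43.63
tool_pos: [0.4298, -0.0535, 0.0677]
tcp_rot: [2.367, 2.058, 0.002]
wrist_force: [0.1, 0.6, 0.4]
width: 0.583
```

Run:
```python
from h import *
togo((.425,-.050,.009),-.14)
c=cam("side");crop(c,"side39",225,205,305,275,8)
```

```text
t 43.63 pos [ 0.4298 -0.0535  0.0677] F [0.1 0.6 0.4] w 49.8
tool y ang -0.14 x ang 1.431 tool z [ 0.004 -0.003 -1.   ]
world d mm [ -4.8   3.5 -58.7] tool d mm [ 2.9 -5.5 58.7]
rot tool [0.005 0.003 0.   ] tool d after rot [ 2.8 -5.3 58.7] q6 -0.038
```

View pics/side39.png

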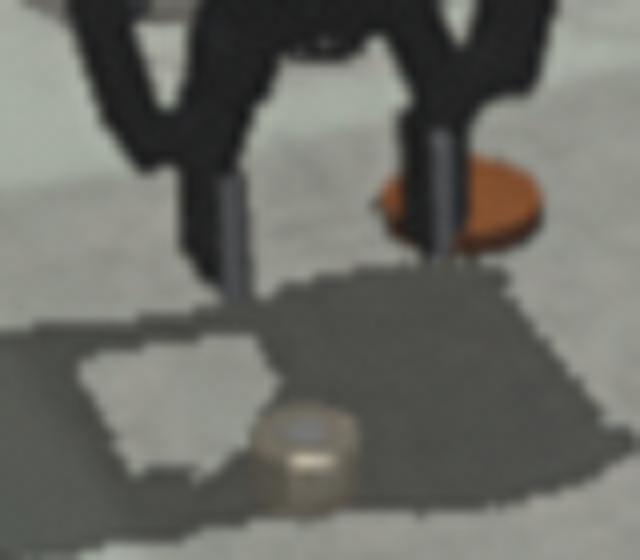

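{"name": "servo_tool", "arguments": {
  "targets": "0.005 0.003 0 2.8 -5.3 0 50; 0 0 0 0 -1 12 50; 0 0 0 0 -1 15 50; 0 0 0 0 -1 15 50; 0 0 0 0 0 0 50; 0 0 0 0 0 0 50"
}}

```text
time: 44.18
tool_pos: [0.4264, -0.0506, 0.0286]
tcp_rot: [2.37, 2.056, 0.007]
wrist_force: [0.5, 0.1, -0.7]
width: 0.585
```

Run:
```python
from h import *
togo((.425,-.050,.009),-.14)
```

```text
t 44.18 pos [ 0.4264 -0.0506  0.0286] F [ 0.5  0.1 -0.7] w 50.0
tool y ang -0.141 x ang 1.43 tool z [ 0.006 -0.    -1.   ]
world d mm [ -1.4   0.6 -19.6] tool d mm [ 0.4 -1.6 19.6]
rot tool [ 0.006 -0.001 -0.001] tool d after rot [ 0.4 -1.5 19.6] q6 -0.036
```

{"name": "servo_tool", "arguments": {
  "targets": "0.006 0 0 0.4 -1.8 5 50; 0 0 0 0 -0.7 8 50; 0 0 0 0 0 6 50; 0 0 0 0 0 0 50; 0 0 0 0 0 0 50"
}}

```text
time: 44.6
tool_pos: [0.4267, -0.0502, 0.0111]
tcp_rot: [2.37, 2.057, 0.006]
wrist_force: [-0.4, -0.6, -0.2]
width: 0.588
```

Run:
```python
from h import *
togo((.425,-.050,.009),-.14)
c=cam("side");crop(c,"side40",225,205,305,275,8)
```

```text
t 44.6 pos [ 0.4267 -0.0502  0.0111] F [-0.4 -0.6 -0.2] w 50.2
tool y ang -0.141 x ang 1.429 tool z [ 0.005 -0.    -1.   ]
world d mm [-1.7  0.2 -2.1] tool d mm [-0.  -1.7  2.1]
rot tool [ 0.005 -0.001 -0.001] tool d after rot [-0.  -1.7  2.1] q6 -0.035
```

View pics/side40.png

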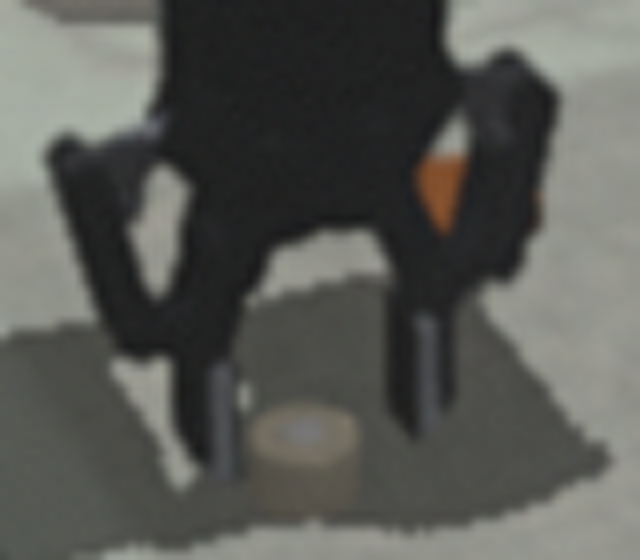

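{"name": "servo_tool", "arguments": {
  "targets": "0.005 0 0 -0.5 -1.7 1.5 50; 0 0 0 0 0 0 50; 0 0 0 0 0 0 24; 0 0 0 0 0 0 24; 0 0 0 0 0 0 24; 0 0 0 0 0 0 24; 0 0 0 0 0 0 24"
}}

```text
time: 45.23
tool_pos: [0.4256, -0.0507, 0.0105]
tcp_rot: [2.373, 2.059, 0.002]
wrist_force: [-0.4, -0.7, -0.7]
width: 0.322
```

{"name": "servo_tool", "arguments": {
  "targets": "0 0 0 0 0 -5 24; 0 0 0 0 0 -20 24; 0 0 0 0 0 -30 24; 0 0 0 0 0 -35 24; 0 0 0 0 0 -20 24; 0 0 0 0 0 0 24; 0 0 0 0 0 0 24"
}}

```text
time: 45.82
tool_pos: [0.4229, -0.0502, 0.1249]
tcp_rot: [-2.37, -2.056, 0.004]
wrist_force: [-0.1, -0.4, -0.6]
width: 0.331
```

Run:
```python
from h import *
togo((.5975,-.1035,.11),-.14)
c=cam("side");crop(c,"side41",225,165,345,315,4)
```

```text
t 45.82 pos [ 0.4229 -0.0502  0.1249] F [-0.1 -0.4 -0.6] w 28.3
tool y ang -0.141 x ang 1.429 tool z [-0.004  0.001 -1.   ]
world d mm [174.6 -53.3 -14.9] tool d mm [-28.2 180.4  14.1]
rot tool [-0.005 -0.001 -0.001] tool d after rot [-28.4 180.3  14.9] q6 -0.036
```

View pics/side41.png

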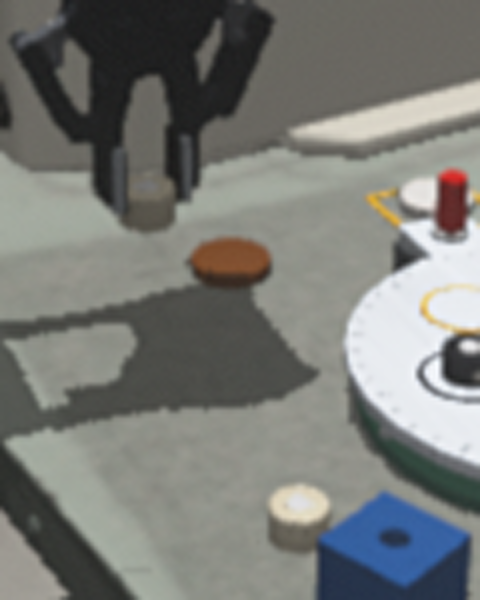

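{"name": "servo_tool", "arguments": {
  "targets": "0 0 0 -2 18 0 24; 0 0 0 -5 34 0 24; 0 0 0 -5 34 0 24; 0 0 0 -5 34 0 24; 0 0 0 -5 34 0 24; 0 0 0 -4 20 0 24; 0 0 0 0 0 0 24; 0 0 0 0 0 0 24"
}}

```text
time: 46.53
tool_pos: [0.5884, -0.1004, 0.1065]
tcp_rot: [-2.356, -2.045, 0.025]
wrist_force: [-0.8, -0.1, 0.6]
width: 0.33
```

Run:
```python
from h import *
togo((.5975,-.1035,.07),-.14)
```

```text
t 46.53 pos [ 0.5884 -0.1004  0.1065] F [-0.8 -0.1  0.6] w 28.2
tool y ang -0.141 x ang 1.43 tool z [-0.026  0.006 -1.   ]
world d mm [  9.1  -3.1 -36.5] tool d mm [-1.9 10.4 36.2]
rot tool [-0.027 -0.002 -0.001] tool d after rot [-1.8  9.4 36.5] q6 -0.07
```

{"name": "servo_tool", "arguments": {
  "targets": "-0.027 -0.002 0 -1.8 9.4 0 24; 0 0 0 0 0 10 24; 0 0 0 0 0 10 24; 0 0 0 0 0 0 24; 0 0 0 0 0 0 24; 0 0 0 0 0 0 24"
}}

```text
time: 47.03
tool_pos: [0.5868, -0.1006, 0.0766]
tcp_rot: [-2.361, -2.051, 0.016]
wrist_force: [-0.5, -0.1, 0.4]
width: 0.329
```

Run:
```python
from h import *
togo((.5975,-.1035,.06),-.14)
```

```text
t 47.03 pos [ 0.5868 -0.1006  0.0766] F [-0.5 -0.1  0.4] w 28.1
tool y ang -0.141 x ang 1.43 tool z [-0.017  0.004 -1.   ]
world d mm [ 10.7  -2.9 -16.6] tool d mm [-1.5 11.3 16.4]
rot tool [-0.018 -0.002 -0.001] tool d after rot [-1.4 11.  16.6] q6 -0.072
```

{"name": "servo_tool", "arguments": {
  "targets": "-0.018 -0.002 0 -1.4 10.5 0 24; 0 0 0 0 0 6 24; 0 0 0 0 0 6 24; 0 0 0 0 0 0 24; 0 0 0 0 0 0 24"
}}

```text
time: 47.45
tool_pos: [0.5982, -0.1035, 0.0643]
tcp_rot: [2.369, 2.058, 0.004]
wrist_force: [0.4, -0.2, -0.8]
width: 0.328
```

Run:
```python
from h import *
togo((.5975,-.1035,.0465),-.14)
```

```text
t 47.45 pos [ 0.5982 -0.1035  0.0643] F [ 0.4 -0.2 -0.8] w 28.0
tool y ang -0.14 x ang 1.431 tool z [ 0.004 -0.001 -1.   ]
world d mm [ -0.7  -0.  -17.8] tool d mm [-0.1 -0.8 17.8]
rot tool [ 0.004  0.    -0.   ] tool d after rot [-0.1 -0.7 17.8] q6 -0.072
```

{"name": "servo_tool", "arguments": {
  "targets": "0.004 0 0 0 -1 5 24; 0 0 0 0 -0.5 7 24; 0 0 0 0 0 5 24; 0 0 0 0 0 0 24; 0 0 0 0 0 0 24"
}}

```text
time: 47.87
tool_pos: [0.5967, -0.1033, 0.0455]
tcp_rot: [-2.372, -2.06, 0.001]
wrist_force: [-0.1, 0.1, -0.8]
width: 0.332
```

Run:
```python
from h import *
togo((.5975,-.1035,.046),-.14)
```

```text
t 47.87 pos [ 0.5967 -0.1033  0.0455] F [-0.1  0.1 -0.8] w 28.4
tool y ang -0.14 x ang 1.431 tool z [-0. -0. -1.]
world d mm [ 0.8 -0.2  0.5] tool d mm [-0.1  0.8 -0.5]
rot tool [-0.  0. -0.] tool d after rot [-0.1  0.8 -0.5] q6 -0.072
```

{"name": "servo_tool", "arguments": {
  "targets": "0 0 0 0 0.4 0 24; 0 0 0 0 0 0 48; 0 0 0 0 0 0 48; 0 0 0 0 0 0 48; 0 0 0 0 0 0 48; 0 0 0 0 0 -5 48"
}}

```text
time: 48.37
tool_pos: [0.5967, -0.1033, 0.0502]
tcp_rot: [-2.371, -2.06, 0.002]
wrist_force: [0.4, 0.0, 0.6]
width: 0.563
```

{"name": "servo_tool", "arguments": {
  "targets": "0 0 0 0 0 -20 50; 0 0 0 0 0 -30 50; 0 0 0 0 0 -20 50; 0 0 0 0 0 0 50; 0 0 0 0 0 0 50"
}}

```text
time: 48.78
tool_pos: [0.5965, -0.1032, 0.1242]
tcp_rot: [-2.371, -2.059, 0.003]
wrist_force: [0.1, 0.0, -0.3]
width: 0.585
```

Run:
```python
from pk import *
togo((.431,-.186,.12),-.14)
for o in pucks(cam("top")): print(o)
c=cam("side");crop(c,"side42",225,200,440,320,3.5)
```

```text
t 48.78 pos [ 0.5965 -0.1032  0.1242] F [ 0.1  0.  -0.3] w 49.9
tool y ang -0.14 x ang 1.431 tool z [-0.002 -0.    -1.   ]
world d mm [-165.5  -82.8   -4.2] tool d mm [-105.1 -152.3    4.5]
rot tool [-0.002  0.    -0.   ] tool d after rot [-105.1 -152.3    4.2] q6 -0.072
('pale', array([251.  , 228.75]), np.int32(4), array([0.4916, 0.1684, 0.017 ]))
('pale', array([253.  , 231.75]), np.int32(4), array([0.4835, 0.1632, 0.017 ]))
```

View pics/side42.png

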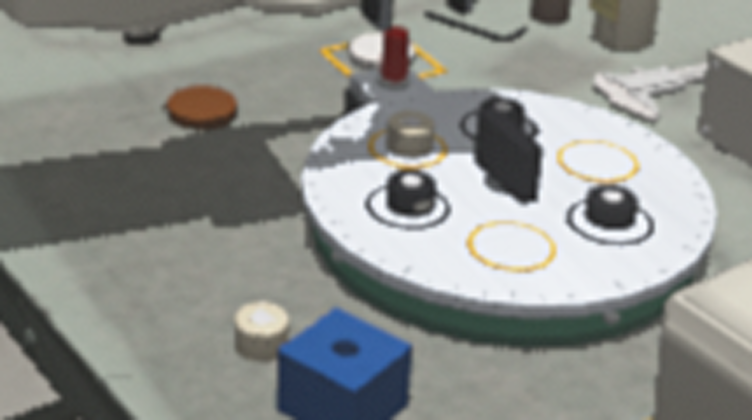

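{"name": "servo_tool", "arguments": {
  "targets": "0 0 0 -12 -18 0 50; 0 0 0 -22 -32 0 50; 0 0 0 -22 -32 0 50; 0 0 0 -22 -32 0 50; 0 0 0 -18 -25 0 50; 0 0 0 -8 -10 0 50; 0 0 0 0 0 0 50; 0 0 0 0 0 0 50"
}}

```text
time: 49.55
tool_pos: [0.4218, -0.1838, 0.1118]
tcp_rot: [-2.355, -2.052, 0.014]
wrist_force: [-0.3, 0.2, 0.0]
width: 0.585
```

Run:
```python
from h import *
togo((.4308,-.186,.06),-.14)
c=cam("top");crop(c,"top43",300,120,440,260,5)
```

```text
t 49.55 pos [ 0.4218 -0.1838  0.1118] F [-0.3  0.2  0. ] w 50.0
tool y ang -0.137 x ang 1.433 tool z [-0.018  0.008 -1.   ]
world d mm [  9.   -2.2 -51.8] tool d mm [-1.2 10.2 51.6]
rot tool [-0.019 -0.005  0.003] tool d after rot [-0.9  9.2 51.8] q6 -0.326
```

View pics/top43.png

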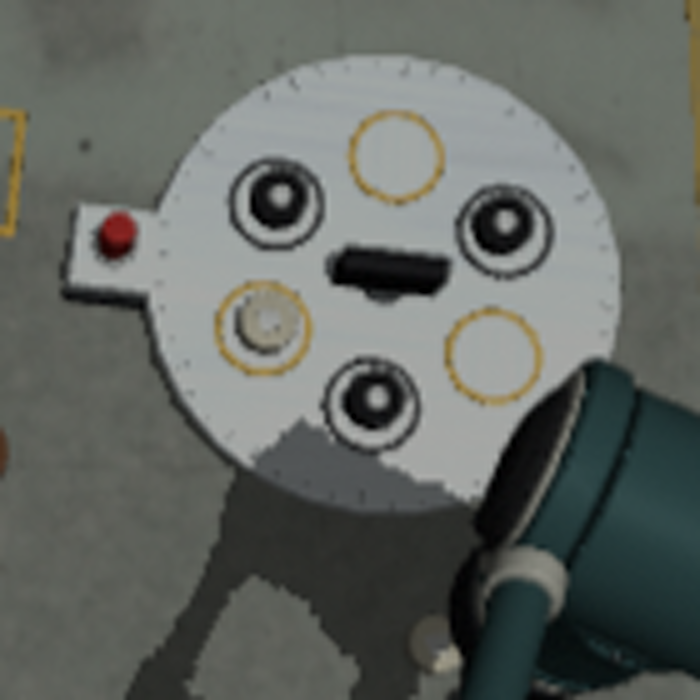

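Top view: all four placed pucks sit well inside their rings (patches at ~(283,200), (508,222), (376,398), (268,322)). Now the last cream one.

{"name": "servo_tool", "arguments": {
  "targets": "-0.019 -0.005 0 -1 8 0 50; 0 0 0 0 0 10 50; 0 0 0 0 0 15 50; 0 0 0 0 0 15 50; 0 0 0 0 0 0 50; 0 0 0 0 0 0 50"
}}

```text
time: 50.1
tool_pos: [0.4371, -0.184, 0.0682]
tcp_rot: [2.359, 2.069, 0.005]
wrist_force: [0.8, -0.8, 0.5]
width: 0.583
```

Run:
```python
from h import *
togo((.4308,-.186,.03),-.14)
c=cam("side");crop(c,"side44",255,235,335,305,8)
```

```text
t 50.1 pos [ 0.4371 -0.184   0.0682] F [ 0.8 -0.8  0.5] w 49.8
tool y ang -0.131 x ang 1.44 tool z [ 0.005 -0.001 -1.   ]
world d mm [ -6.3  -2.  -38.2] tool d mm [-2.8 -6.2 38.2]
rot tool [0.005 0.    0.009] tool d after rot [-2.8 -6.  38.2] q6 -0.322
```

View pics/side44.png

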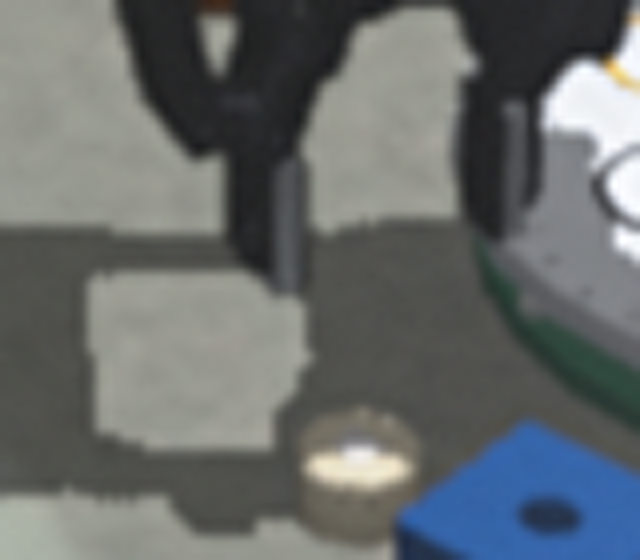

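{"name": "servo_tool", "arguments": {
  "targets": "0.005 0 0.008 -2.8 -6 0 50; 0 0 0 0 -1 12 50; 0 0 0 0 -1 14 50; 0 0 0 0 -1 10 50; 0 0 0 0 0 0 50; 0 0 0 0 0 0 50"
}}

```text
time: 50.65
tool_pos: [0.4305, -0.187, 0.0348]
tcp_rot: [2.366, 2.059, 0.002]
wrist_force: [0.4, -2.0, -0.3]
width: 0.586
```

Run:
```python
from h import *
togo((.4308,-.186,.01),-.14)
c=cam("side");crop(c,"side45",255,235,335,305,8)
```

```text
t 50.65 pos [ 0.4305 -0.187   0.0348] F [ 0.4 -2.  -0.3] w 50.1
tool y ang -0.139 x ang 1.432 tool z [ 0.005 -0.003 -1.   ]
world d mm [  0.3   1.  -24.8] tool d mm [ 1.1  0.1 24.8]
rot tool [0.005 0.003 0.001] tool d after rot [ 1.   0.2 24.8] q6 -0.323
```

View pics/side45.png

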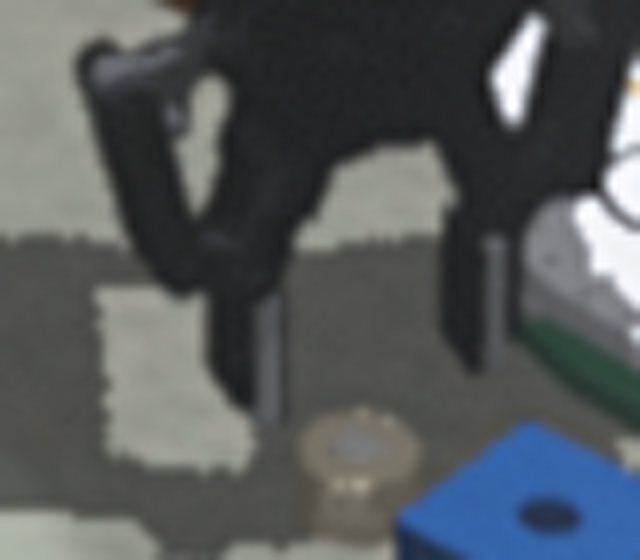

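{"name": "servo_tool", "arguments": {
  "targets": "0.005 0.003 0 1 -0.5 5 50; 0 0 0 0 -0.8 9 50; 0 0 0 0 -0.5 7 50; 0 0 0 0 0 2 50; 0 0 0 0 0 0 50; 0 0 0 0 0 0 50"
}}

```text
time: 51.2
tool_pos: [0.4303, -0.1865, 0.0116]
tcp_rot: [2.368, 2.06, 0.003]
wrist_force: [-0.4, 0.8, -0.7]
width: 0.587
```

Run:
```python
from h import *
togo((.4308,-.186,.01),-.14)
c=cam("side");crop(c,"side46",255,235,335,305,8)
```

```text
t 51.2 pos [ 0.4303 -0.1865  0.0116] F [-0.4  0.8 -0.7] w 50.1
tool y ang -0.139 x ang 1.432 tool z [ 0.003 -0.001 -1.   ]
world d mm [ 0.5  0.5 -1.6] tool d mm [0.6 0.5 1.6]
rot tool [0.003 0.    0.001] tool d after rot [0.6 0.5 1.6] q6 -0.324
```

View pics/side46.png

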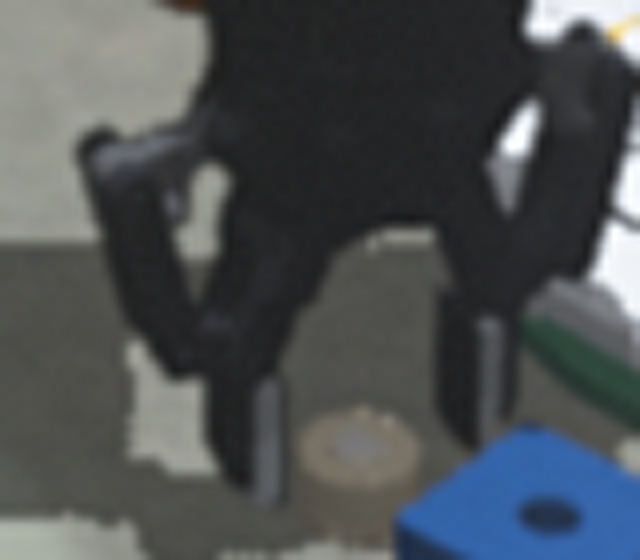

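{"name": "servo_tool", "arguments": {
  "targets": "0.003 0 0 0 0.5 1.4 50; 0 0 0 0 0 0 50; 0 0 0 0 0 0 24; 0 0 0 0 0 0 24; 0 0 0 0 0 0 24; 0 0 0 0 0 0 24; 0 0 0 0 0 0 24"
}}

```text
time: 51.83
tool_pos: [0.4318, -0.187, 0.0112]
tcp_rot: [2.369, 2.061, 0.0]
wrist_force: [-0.2, 0.8, 0.1]
width: 0.328
```

{"name": "servo_tool", "arguments": {
  "targets": "0 0 0 0 0 -5 24; 0 0 0 0 0 -20 24; 0 0 0 0 0 -30 24; 0 0 0 0 0 -35 24; 0 0 0 0 0 -20 24; 0 0 0 0 0 0 24; 0 0 0 0 0 0 24"
}}

```text
time: 52.42
tool_pos: [0.4293, -0.1857, 0.1255]
tcp_rot: [-2.368, -2.06, 0.003]
wrist_force: [0.3, -1.1, -0.8]
width: 0.324
```

Run:
```python
from h import *
togo((.5805,-.2205,.11),-.14)
c=cam("side");crop(c,"side47",255,155,375,305,4)
```

```text
t 52.42 pos [ 0.4293 -0.1857  0.1255] F [ 0.3 -1.1 -0.8] w 27.7
tool y ang -0.139 x ang 1.432 tool z [-0.003  0.001 -1.   ]
world d mm [151.2 -34.8 -15.5] tool d mm [-13.5 154.6  14.9]
rot tool [-0.003 -0.001  0.001] tool d after rot [-13.3 154.6  15.5] q6 -0.322
```

View pics/side47.png

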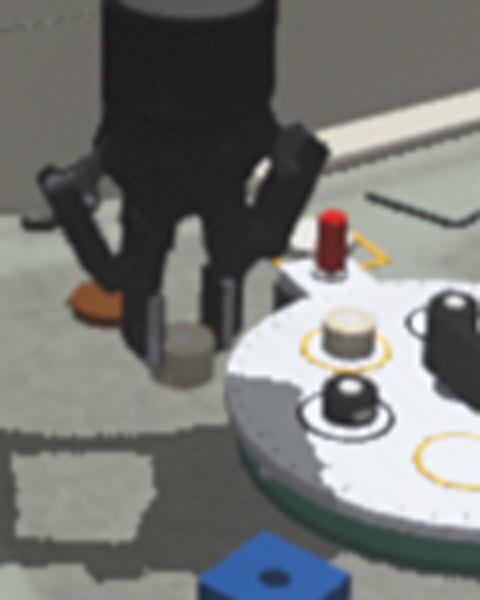

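{"name": "servo_tool", "arguments": {
  "targets": "0 0 0 -1 15 0 24; 0 0 0 -3 30 0 24; 0 0 0 -3 32 0 24; 0 0 0 -3 32 0 24; 0 0 0 -3 28 0 24; 0 0 0 0 12 0 24; 0 0 0 0 0 0 24; 0 0 0 0 0 0 24"
}}

```text
time: 53.13
tool_pos: [0.5719, -0.2166, 0.1082]
tcp_rot: [-2.353, -2.046, 0.018]
wrist_force: [0.5, 0.2, 0.2]
width: 0.324
```

Run:
```python
from h import *
togo((.5805,-.2205,.07),-.14)
```

```text
t 53.13 pos [ 0.5719 -0.2166  0.1082] F [0.5 0.2 0.2] w 27.7
tool y ang -0.139 x ang 1.431 tool z [-0.024  0.01  -1.   ]
world d mm [  8.6  -3.9 -38.2] tool d mm [-2.9 10.  38. ]
rot tool [-0.025 -0.006  0.001] tool d after rot [-2.6  9.  38.2] q6 -0.263
```

{"name": "servo_tool", "arguments": {
  "targets": "-0.025 -0.006 0 -2.6 9 0 24; 0 0 0 0 0 10 24; 0 0 0 0 0 12 24; 0 0 0 0 0 0 24; 0 0 0 0 0 0 24; 0 0 0 0 0 0 24"
}}

```text
time: 53.63
tool_pos: [0.5708, -0.2172, 0.0766]
tcp_rot: [-2.36, -2.051, 0.011]
wrist_force: [-0.1, -0.9, 0.3]
width: 0.324
```

Run:
```python
from h import *
togo((.5805,-.2205,.06),-.14)
```

```text
t 53.63 pos [ 0.5708 -0.2172  0.0766] F [-0.1 -0.9  0.3] w 27.7
tool y ang -0.14 x ang 1.431 tool z [-0.015  0.006 -1.   ]
world d mm [  9.7  -3.3 -16.6] tool d mm [-2.  10.3 16.5]
rot tool [-0.016 -0.004  0.   ] tool d after rot [-1.9 10.1 16.6] q6 -0.265
```

{"name": "servo_tool", "arguments": {
  "targets": "-0.016 -0.004 0 -1.9 9.5 0 24; 0 0 0 0 0 6 24; 0 0 0 0 0 6 24; 0 0 0 0 0 0 24; 0 0 0 0 0 0 24"
}}

```text
time: 54.05
tool_pos: [0.5811, -0.221, 0.0644]
tcp_rot: [2.369, 2.058, 0.003]
wrist_force: [0.2, -0.9, -0.2]
width: 0.324
```

Run:
```python
from h import *
togo((.5805,-.2205,.0468),-.14)
```

```text
t 54.05 pos [ 0.5811 -0.221   0.0644] F [ 0.2 -0.9 -0.2] w 27.7
tool y ang -0.14 x ang 1.431 tool z [ 0.004 -0.001 -1.   ]
world d mm [ -0.6   0.5 -17.6] tool d mm [ 0.4 -0.7 17.6]
rot tool [ 0.004  0.001 -0.   ] tool d after rot [ 0.4 -0.7 17.6] q6 -0.264
```

{"name": "servo_tool", "arguments": {
  "targets": "0.004 0 0 0.4 -1 5 24; 0 0 0 0 -0.5 7 24; 0 0 0 0 0 4.5 24; 0 0 0 0 0 0 24; 0 0 0 0 0 0 24"
}}

```text
time: 54.47
tool_pos: [0.5797, -0.2203, 0.0462]
tcp_rot: [-2.371, -2.061, 0.001]
wrist_force: [0.1, 0.3, 0.1]
width: 0.333
```

Run:
```python
from h import *
togo((.5805,-.2205,.0465),-.14)
c=cam("side");crop(c,"side48",330,190,440,290,6)
```

```text
t 54.47 pos [ 0.5797 -0.2203  0.0462] F [0.1 0.3 0.1] w 28.4
tool y ang -0.14 x ang 1.431 tool z [-0.001 -0.    -1.   ]
world d mm [ 0.8 -0.2  0.3] tool d mm [-0.1  0.8 -0.3]
rot tool [-0.001  0.001 -0.   ] tool d after rot [-0.1  0.8 -0.3] q6 -0.262
```

View pics/side48.png

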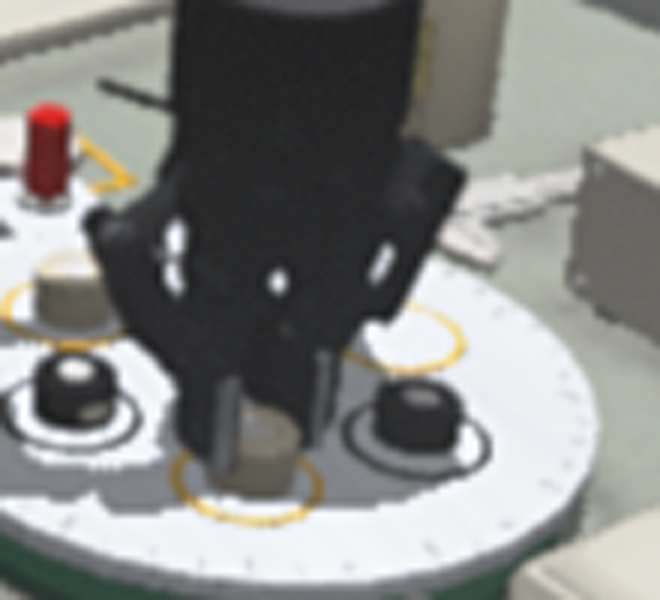

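Seated in its ring; release, raise and withdraw so both cameras see everything.

{"name": "servo_tool", "arguments": {
  "targets": "0 0 0 0 0 0 46; 0 0 0 0 0 0 46; 0 0 0 0 0 0 46; 0 0 0 0 0 0 46; 0 0 0 0 0 -5 46; 0 0 0 0 0 -20 46; 0 0 0 0 0 -30 46; 0 0 0 0 0 -40 46"
}}

```text
time: 55.18
tool_pos: [0.5727, -0.2173, 0.1343]
tcp_rot: [-2.358, -2.049, 0.015]
wrist_force: [0.2, -0.7, -0.3]
width: 0.538
```

{"name": "servo_tool", "arguments": {
  "targets": "0 0 0 10 -18 -10 46; 0 0 0 25 -30 -10 46; 0 0 0 25 -30 0 46; 0 0 0 30 -25 0 46; 0 0 0 33 -20 0 46; 0 0 0 35 -12 0 46; 0 0 0 35 -5 0 46; 0 0 0 35 0 0 46"
}}

```text
time: 55.85
tool_pos: [0.4717, 0.0256, 0.1744]
tcp_rot: [2.375, 2.038, 0.01]
wrist_force: [0.8, 0.3, 0.1]
width: 0.537
```

Run:
```python
from h import *
togo((.36,.1,.2),-.14)
c=cam("top");np.savez("topB.npz",**c);crop(c,"top49",255,110,435,275,4.4)
c=cam("side");np.savez("sideB.npz",**c);crop(c,"side49",290,190,440,300,5)
```

```text
t 55.85 pos [0.4717 0.0256 0.1744] F [0.8 0.3 0.1] w 45.8
tool y ang -0.152 x ang 1.418 tool z [ 0.013 -0.005 -1.   ]
world d mm [-111.7   74.4   25.6] tool d mm [  56.5 -121.3  -27.5]
rot tool [ 0.014  0.003 -0.012] tool d after rot [  58.1 -120.9  -25.6] q6 0.161
```

View pics/top49.png

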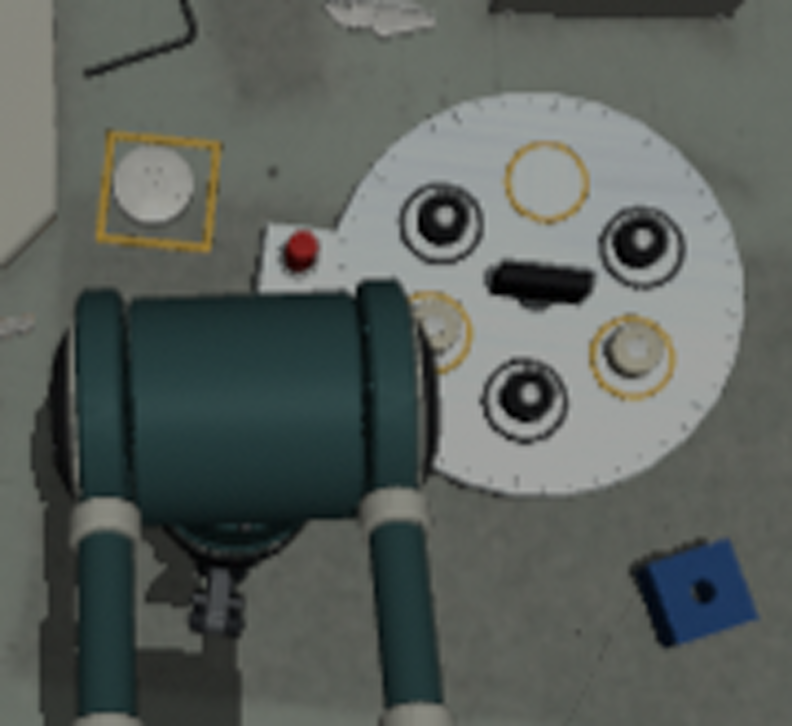

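View pics/side49.png

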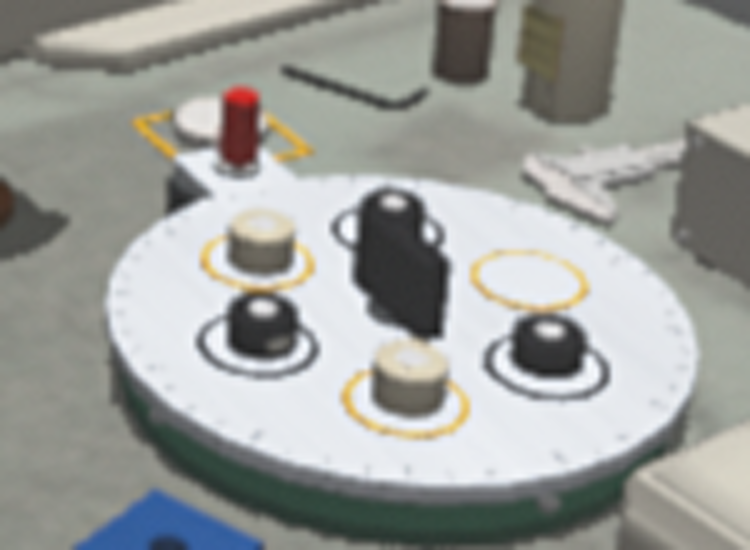

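Run:
```python
from h import *
c=dict(np.load("topB.npz"));s=dict(np.load("sideB.npz"))
f=lambda p:((p[0]+.5)/4.4-.5+255,(p[1]+.5)/4.4-.5+110)
g=lambda p:((p[0]+.5)/5-.5+290,(p[1]+.5)/5-.5+190)
for n,pp,rp,z,sp,sr in(("b1",(447,219),(442,223),.051,(394,202),(388,230)),("b2",(528,397),(525,401),.053,(264,308),(258,340)),("b3",(645,239),(642,248),.051,(549,330),(548,361)),("y3",(639,347),(632,357),.055,(412,357),(406,400)),("y2",(440,328),(428,333),.055,(263,225),(257,261))):
    a,b=onz(c,*f(pp),z),onz(c,*f(rp),.035); e,h=onz(s,*g(sp),z),onz(s,*g(sr),.035); print(n,"top",((a-b)*1000)[:2].round(1),"side",((e-h)*1000)[:2].round(1), "tri z",tri(c,f(pp),s,g(sp))[0].round(4))
a=onz(c,*f((153,184)),.01);q=np.mean([onz(c,*f(p),0) for p in((109,133),(219,145),(209,250),(98,239))],0);print("block-square",((a-q)*1000).round(1))
print("pin top",onz(c,*f((301,246)),.075),tri(c,f((301,246)),s,g((242,96))))
```

```text
b1 top [-2.  -0.9] side [-0.4 -2.6] tri z [ 0.6635 -0.1132  0.051 ]
b2 top [-0.9  1.3] side [-1.  -3.7] tri z [ 0.5548 -0.1557  0.0514]
b3 top [1.4 1.7] side [-2.2 -0.3] tri z [ 0.6472 -0.2294  0.0504]
y3 top [1.9 0.1] side [1.1 0.2] tri z [ 0.5807 -0.2206  0.0546]
y2 top [-1.5 -4.6] side [-0.3 -2.9] tri z [ 0.5956 -0.1049  0.0551]
block-square [ 2.   3.4 10. ]
pin top [ 0.64321103 -0.02415244  0.075     ] (array([ 0.64381555, -0.02429322,  0.07255296]), np.float64(7.96254677071856e-05))
```

Run:
```python
from h import *
c=cam("top");print(np.abs(c["image"][225:290,130:250].astype(int)-np.load("top0.npz")["image"][225:290,130:250]).mean())
c2=cam("side");crop(c2,"side50",290,190,440,300,5);d=np.abs(c2["image"][190:300,290:440].astype(int)-np.load("sideB.npz")["image"][190:300,290:440]).max();print(d)
if d<60: print(finish_job())
```

```text
5.917136752136752
50
the job is handed in; nothing more can be done
None
```

I finished the job and handed it in after about 56 s of robot time.

- **Reference block:** I put it back inside the yellow square.
- **Plate and pin:** I turned the plate by the knob until the tab hole lay over the lug hole, and pushed the pin home.
- **Specimens:** All five were present. The three black ones are in the black rings and the two cream ones are in yellow rings 2 and 3.

**Last checks before handing in:**

| Check | Result | Allowed |
|---|---|---|
| Black specimens off ring centre | about 1–4 mm, upright | 9 mm |
| Cream specimens off ring centre | about 1–5 mm, upright | 9 mm |
| Reference block off the square's middle | about 4 mm | 15 mm |
| Tab angle against lug (measured before pinning) | within about 0.005 rad | 0.03 rad |
| Pin collar | down on the tab | within 4 mm |

**Disagreements:**
- The two cameras differ by about 2–5 mm on single specimens. A rough reading in one earlier side view put the third black one up to 7 mm off, but the top view put it about 2 mm off.
- The gap between pin top and tab was read from pictures, about 2 mm apart between readings. Pushing down with the pin home gave no clear wrist-force signal.
- The tape roll and loupe were never approached. My last image comparison of that area showed a small difference, average 6 of 255, that I did not look into. The arm or its shadow is a possible cause.

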